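# Pack food samples on ice and snap the carrier shut

## Robot

A 6-joint arm with a two-finger parallel gripper is mounted at the origin on the work surface. World frame = base frame: x ahead of the robot, y to its left, z up, the work surface at z = 0. Lengths are in mm, angles in rad, forces in N, time in s.
With the tool pointing down it reaches from about 350 to 775 mm from the base axis. Payload 7.3 kg.
Tool frame: the origin (TCP) lies at the very end of the fingers, on their centre line; the grasp point (between the pads) lies grip_point_offset behind it (grip_point_offset is the distance from the TCP to the grasp point, in mm); x points along the fingers, z is the direction in which the jaws open and shut, and the axes are right-handed (so a half turn about x gives the same grasp; the last joint's range is limited). The gripper opens to 92 mm and grips with 3 to 60 N. Pads are 19 mm wide; open, the fingers measure 130 mm over their backs; the gripper's body (75 mm by 190 mm) begins 47 mm behind the grasp point.
Start: joints at [1.128, 0.342, 1.524, -0, 1.275, -0.146], TCP at [153.527, 502.07, 226.741] pointing down, gripper open.
Joint ranges: [-2.53, 2.53], [-0.77, 2.02], [0.04, 2.7], [-1, 4.14], [0.28, 2.66], [-3.11, 3.11]. Speed limits (rad/s): [2.57, 2.57, 3.14, 3.14, 3.14, 3.14].

## Interface

Orientations are given as [roll, pitch, yaw] about the fixed x, y, z axes, in that order (R = Rz(yaw) Ry(pitch) Rx(roll)).
In Python, from plant import * gives the robot as it stands.
- The arm moves only by the tool send_rows, never from a script. Its argument "series" is text: rows parted by semicolons, each of 5 numbers parted by spaces: the gripper's target within -1 to 1 (fully open at 1, half-way at 0, shut at -1), then the shift along the tool's x, y, z in units of 30 mm (1.0 is 30 mm), then the turn about the tool's x in units of 5 degrees (1.0 is 5 degrees). A call has 1 to 8 rows; each row is the pose to reach, as a shift and turn from the pose commanded when the call began, along the tool's axes at that moment; what a row does not reach only later rows make up. A row lasts 1/8 s, in which the tool goes at most 62.5 mm and 10.7 degrees, less where a joint would pass 70% of its speed; a pose out of reach is approached as far as the arm can. A call with a gripper value outside its range is refused whole. The fingers move at their own pace and stop on an object; the grip force is fixed at half the most. Time passes only in rows, so rows that repeat a pose let the fingers close. It gives the time, the measured TCP pose, the force and the opening at its end, in the units of the state.
- get_obs(): the state, without advancing time (a new reading comes with each control period).
- capture(name): name is "scene" or "top" or "wrist"; returns a dict with "pixels" (480x640x3 uint8, red, green, blue), "mtx" (3x3 intrinsics, pixels), "R" (3x3) and "t" (3): a world point X has camera coordinates R X + t. Camera axes: x right, y down, z forward; pixel columns grow to the right and rows downward; lengths in mm; the calibration is good to about 2 mm. A picture is of the moment at which its call begins. There is no depth.
- close_job(): hands the job in, once; it reports no verdict.
Trained networks look in a picture, given as the dict that the camera call returned (one of the last four; its "shot" number tells which), for a name from the list of things; names that differ only in an ending like _2 or _b are one class to them, and where a whole thing is asked for, a point or a joint stands for the part that bears it (a point fixed in the world has none). Each returns a list of dicts, best first, with "score" (0 to 1); they miss things now and then, are a little off and sometimes report something else, mostly with a low value. They report only what shows in the picture. A call takes as long as a camera call. They do not tell look-alikes from the thing itself.
- cut_out(picture, thing): "pixels" (480x640 bool, what is visible of it).
- place_of(picture, thing): "point" ([x, y, z] in mm, in world coordinates, good to about 4 mm: a listed point, or the origin of a listed thing).
The state is a dict: "time": time; "joint_positions": joint angles; "dq": joint speeds; "tau": joint torques, N m; "tool_pos": TCP position; "tcp_rot": TCP orientation; "contact_force": force on the tool from outside, world axes, zero at the start; "moment": the same for the moment, N m; "grip_width": finger opening in mm.
Only numpy, scipy, OpenCV 4.12 (cv2) and the standard library are available. Lean on these libraries where they do the work, as an engineer would, in place of code of your own. Each camera call takes 0.05 s, during which the arm holds its last target.

## Task

Pack the food samples on ice: lay every sealed sample tub flat in the open insulated carrier, film side up, then use the scoop to bring all the ice cubes from the steel pan into the carrier over them (the ice is only ever touched with the scoop, never with the gripper or arm). Put the scoop back upright in its white drip tray, then swing the carrier's lid down and press its front edge until it snaps shut past the catch. Leave the amber bottle and the beaker undisturbed.

Things in the scene. Friction and masses are not known exactly. Their poses are not given: they have to be found in the camera images.
- carrier_in (a point): Centre of the inner floor, 20 mm above the bench, of the pale-grey insulated sample carrier, an open box fixed to the bench: outside 220 (its x) x 270 (its y) x 100 mm high, walls 20 mm, so inside 180 x 230 mm and 80 mm deep. Its front (-x) side roughly faces the robot; z is up.
- lid (a joint): Angle of the carrier's lid in rad: 0 shut, 1.57 upright, 1.75 its stop. The hinge is stiff: the lid stays where it is left; 2 to 5 N at the front edge moves it. At about 0.055 rad it meets a sprung catch at the middle of the front; some 10 N (at most 20) pressed down on the middle of the front edge snaps it past, and then it is held at 0 to 0.016.
- lid_hinge (a point): Middle of the lid's hinge line, along the upper edge of the carrier's back (+x) wall, 100 mm above the bench and 110 mm behind the carrier's centre. Axes turn with the lid; when shut they equal the carrier's.
- lid_front (a point): Middle of the lid's front edge, on its outer face (the upper one when shut). The lid is a slab 225 mm from hinge to front edge, 270 mm wide, 22 mm thick; in its axes this point is 225 mm along -x and 23.5 mm along +z (outer face's normal) from the hinge. When upright it is 325 mm above the bench and the outer face looks away from the robot.
- pan_in (a point): Centre of the inner floor of the fixed stainless ice pan, 5 mm above the bench; inside it is 230 mm (its x) x 160 mm (its y) and 50 mm deep, walls 5 mm. Its +x end is the far end, pointing to the robot's right; the ice lies in the middle and far part, at x of -5 to +98 mm. z is up.
- scoop_grip (a point): Centre of the ice scoop's black handle, 22 mm wide (y) and high, 125 mm long, rising 25 degrees to the rear. Axes: +x to the lip, z up. Scoop 160 g, flat underside; level, this point is 67 mm above the underside, 95 mm behind the bowl's middle, 140 mm behind the lip. Bowl 90 (x) x 94 mm outside, 3 mm floor and walls, walls 46 mm high, side walls sloping down to end 24 mm short of the open lip.
- scoop_lip (a point): Middle of the scoop's open front lip, on its underside; the lip is 94 mm wide and 1.5 mm thick. Axes as the scoop's.
- drip_tray: Fixed white plastic drip tray the scoop lies in at the start, 230 (x) x 120 (y) mm, floor 4 mm thick, rim 10 mm high; origin at the centre of its underside. The scoop lies along its x, lip towards +x, its bowl middle 60 mm towards +x of the tray's centre.
- ice1_mid (a point): Centre of an ice cube, 34 mm, with broad bevelled edges, 30 g, slippery (it slides off metal tilted by more than about 8 degrees). Some of the five are absent.
- ice2_mid (a point): Centre of an ice cube, 34 mm, with broad bevelled edges, 30 g, slippery (it slides off metal tilted by more than about 8 degrees). Some of the five are absent.
- ice3_mid (a point): Centre of an ice cube, 34 mm, with broad bevelled edges, 30 g, slippery (it slides off metal tilted by more than about 8 degrees). Some of the five are absent.
- ice4_mid (a point): Centre of an ice cube, 34 mm, with broad bevelled edges, 30 g, slippery (it slides off metal tilted by more than about 8 degrees). Some of the five are absent.
- ice5_mid (a point): Centre of an ice cube, 34 mm, with broad bevelled edges, 30 g, slippery (it slides off metal tilted by more than about 8 degrees). Some of the five are absent.
- tub1_mid (a point): Centre (17 mm above its underside) of a sealed white food sample tub with a grey film top, a plain block 110 (x) x 61 (y) x 34 mm, 220 g. One of the two may be absent.
- tub2_mid (a point): Centre (17 mm above its underside) of a sealed white food sample tub with a grey film top, a plain block 110 (x) x 61 (y) x 34 mm, 220 g. One of the two may be absent.
- reagent_bottle: Bystander: amber glass bottle 58 mm across, 130 mm high, standing loose; origin at the centre of its underside.
- beaker: Bystander: glass beaker 66 mm across, 85 mm high, standing loose; origin at the centre of its underside.
Mind the look-alikes: they are no part of the job. What is shaped like the part that bears ice5_mid but pink is not meant.

How it is judged (in metres and radians):
On the way, in this order (a step that is already met when the one before it is completed fails the run):
1. every sample tub lies flat in the carrier (x of tub1_mid in the frame of carrier between -0.09 and 0.09 m and y of tub1_mid in the frame of carrier between -0.115 and 0.115 m and z of tub1_mid in the frame of carrier between 0.02 and 0.05 m and angle between each of tub1_mid, tub2_mid's own z axis and vertical below 0.25 rad and x of tub2_mid in the frame of carrier between -0.09 and 0.09 m and y of tub2_mid in the frame of carrier between -0.115 and 0.115 m and z of tub2_mid in the frame of carrier between 0.02 and 0.05 m), for 0.2 s.
2. all the ice cubes are in the carrier as well (all of step 1 and x of ice1_mid in the frame of carrier between -0.095 and 0.095 m and y of ice1_mid in the frame of carrier between -0.12 and 0.12 m and z of ice1_mid in the frame of carrier between 0.02 and 0.1 m and x of ice2_mid in the frame of carrier between -0.095 and 0.095 m and y of ice2_mid in the frame of carrier between -0.12 and 0.12 m and z of ice2_mid in the frame of carrier between 0.02 and 0.1 m and x of ice3_mid in the frame of carrier between -0.095 and 0.095 m and y of ice3_mid in the frame of carrier between -0.12 and 0.12 m and z of ice3_mid in the frame of carrier between 0.02 and 0.1 m and x of ice4_mid in the frame of carrier between -0.095 and 0.095 m and y of ice4_mid in the frame of carrier between -0.12 and 0.12 m and z of ice4_mid in the frame of carrier between 0.02 and 0.1 m and x of ice5_mid in the frame of carrier between -0.095 and 0.095 m and y of ice5_mid in the frame of carrier between -0.12 and 0.12 m and z of ice5_mid in the frame of carrier between 0.02 and 0.1 m), for 0.2 s.
3. the lid is snapped shut past the catch (value of joint lid below 0.025 rad), for 0.2 s.
At the end, for the whole second after the job is handed in: Every tub present lies on the carrier's floor (tilt under 0.25 rad); every ice cube present is inside the carrier below its rim; the scoop rests still in the drip tray, lip and grip over the tray, underside within 12 mm of the bench, tilt under 0.15 rad; the lid is below 0.025 rad (all of step 2 and x of scoop_lip in the frame of drip_tray between -0.125 and 0.125 m and y of scoop_lip in the frame of drip_tray between -0.065 and 0.065 m and x of scoop_grip in the frame of drip_tray between -0.125 and 0.125 m and y of scoop_grip in the frame of drip_tray between -0.065 and 0.065 m and z of scoop_lip in the frame of drip_tray between -0.002 and 0.012 m and angle between scoop_grip's own z axis and vertical below 0.15 rad and value of joint lid below 0.025 rad and linear speed of scoop below 0.02 m/s); the robot touches nothing.
It fails at once if the gripper or arm touched an ice cube (ice is handled only with the scoop) (contact force between any of the fingers, the arm and ice1 above 0.3 N or contact force between any of the fingers, the arm and ice2 above 0.3 N or contact force between any of the fingers, the arm and ice3 above 0.3 N or contact force between any of the fingers, the arm and ice4 above 0.3 N or contact force between any of the fingers, the arm and ice5 above 0.3 N).
It fails at once if a bystander bottle or beaker was tipped over or shoved more than 40 mm (angle between any of reagent_bottle, beaker's own z axis and vertical above 0.5 rad or distance of any of reagent_bottle, beaker from where it was at the start of the episode above 0.04 m).
Of ice1, ice2, ice3, ice4, ice5 only 4 to 5 are there at a start; the rules pass over those that are not, and their reading is None.
Of tub1, tub2 only 1 to 2 are there at a start; the rules pass over those that are not, and their reading is None.
At some moment in a run one of tub1, tub2 may be knocked a few centimetres aside while the robot is not near it.
It also fails if it takes over 210 s, if anything falls off the work surface, if the arm or the gripper's body presses on something with over 40 N, if the wrist force passes 120 N, or if a joint passes its speed limit or range.

## Working session

There is one attempt and no reset: what is moved stays moved. The work goes in short steps, Python scripts to look and compute and a tool call to move; the robot and the scene stay as the last step left them, time stands still between calls to the robot, and variables do not carry over. Pictures are saved under pics/ and viewed, and the job is handed in when it is done.

Besides the shell and the picture viewer there is one more tool, called by a JSON object that holds its "fn" and its "kwargs", one argument or row to a line. send_rows: Moves the arm, as the interface text tells. Its arguments: {"type":"object","properties":{"series":{"type":"string"}},"required":["series"]}

```bash
ls; mkdir -p pics
cat > h.py <<'E'
from plant import *
import numpy as np, cv2
from scipy.spatial.transform import Rotation as Ro
def save(p,n,crop=None,sc=1):
    im=p["pixels"][:,:,::-1]
    if crop: im=im[crop[1]:crop[3],crop[0]:crop[2]]
    if sc!=1: im=cv2.resize(im,None,fx=sc,fy=sc,interpolation=cv2.INTER_CUBIC)
    cv2.imwrite("pics/"+n+".png",im)
def proj(p,X):
    c=p["R"]@np.array(X,float)+p["t"]; u=np.array(p["mtx"])@c; return u[:2]/u[2]
def ray(p,uv,z):
    R=np.array(p["R"]);t=np.array(p["t"]);d=R.T@np.linalg.solve(np.array(p["mtx"]),[uv[0],uv[1],1]);o=-R.T@t
    return o+d*(z-o[2])/d[2]
E
python3 - <<'E'
from h import *
o=get_obs();print(o)
s=capture("scene");t=capture("top")
save(s,"s0");save(t,"t0")
for n in ["carrier_in","lid_front","lid_hinge","pan_in","scoop_grip","scoop_lip","drip_tray","ice1_mid","tub1_mid","reagent_bottle","beaker"]:
    for nm,p in(("s",s),("t",t)):
        for r in place_of(p,n): print(n,nm,np.round(r["point"]),round(r["score"],2),np.round(proj(p,r["point"])))
E
```

```text
pics
{'time': 0.0, 'joint_positions': array([ 1.12801096e+00,  3.42732836e-01,  1.52502726e+00,  1.35525021e-06,
        1.27536477e+00, -1.45998952e-01]), 'dq': array([ 9.11538325e-04,  3.56867011e-04, -2.16939151e-03,  2.36414144e-03,
        1.74836324e-05,  1.19537889e-03]), 'tau': array([-1.63308538e-03, -4.31245422e+01, -2.44217527e+01,  7.16282590e-02,
        5.59974031e-02, -1.33285494e-04]), 'tool_pos': array([153.33939448, 501.68765465, 226.03612512]), 'tcp_rot': array([ 2.99474791,  1.56926411, -2.01442788]), 'contact_force': array([-0.10951327,  0.45809041, -0.05694582]), 'moment': array([ 0.04480506, -0.06776226,  0.01139464]), 'grip_width': 91.42534955417479}
carrier_in s [458. 327.  21.] 0.69 [455. 177.]
carrier_in t [454. 327.  18.] 0.89 [140. 283.]
lid_front s [611. 350. 316.] 0.79 [532. 132.]
lid_front s [ 509. -444.   22.] 0.59 [199. 286.]
lid_front t [616. 349. 321.] 0.76 [ 91. 201.]
lid_front t [ 510. -442.   21.] 0.28 [437. 268.]
lid_hinge s [570. 344.  99.] 0.76 [491. 185.]
lid_hinge s [656. -35.   4.] 0.26 [373. 279.]
lid_hinge t [567. 343. 102.] 0.66 [126. 2
[... 208 characters left out ...]
0. -138.    4.] 0.89 [322. 213.]
drip_tray s [651. -32.   2.] 0.79 [374. 278.]
drip_tray s [659.   2.  70.] 0.38 [390. 261.]
drip_tray s [493.  35.  18.] 0.16 [370. 220.]
drip_tray t [653. -33.  -3.] 0.61 [282. 211.]
ice1_mid s [ 535. -390.   23.] 0.77 [223. 287.]
ice1_mid s [ 648. -139.    9.] 0.58 [335. 290.]
ice1_mid s [ 451. -442.   26.] 0.31 [194. 267.]
ice1_mid t [ 532. -388.   22.] 0.6 [417. 259.]
tub1_mid t [489.  34.  20.] 0.62 [254. 272.]
reagent_bottle s [ 650. -138.    6.] 0.73 [335. 292.]
reagent_bottle s [ 732. -227.   -2.] 0.71 [315. 335.]
reagent_bottle t [ 735. -229.   -2.] 0.87 [356. 183.]
beaker s [753. 182.   1.] 0.56 [468. 281.]
beaker t [744. 181.  -4.] 0.82 [203. 176.]
```

View pics/s0.png

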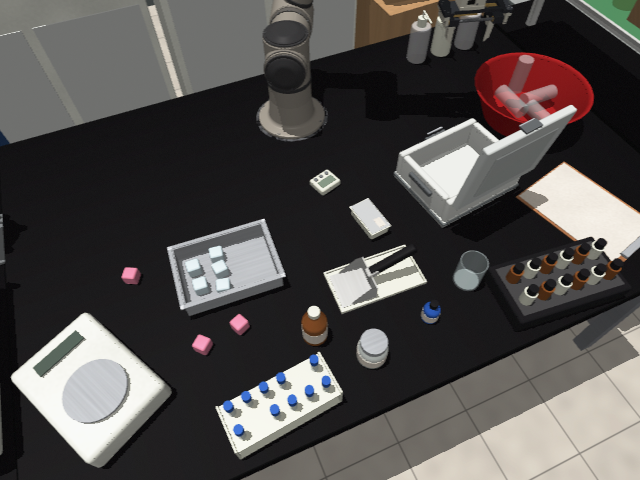

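View pics/t0.png

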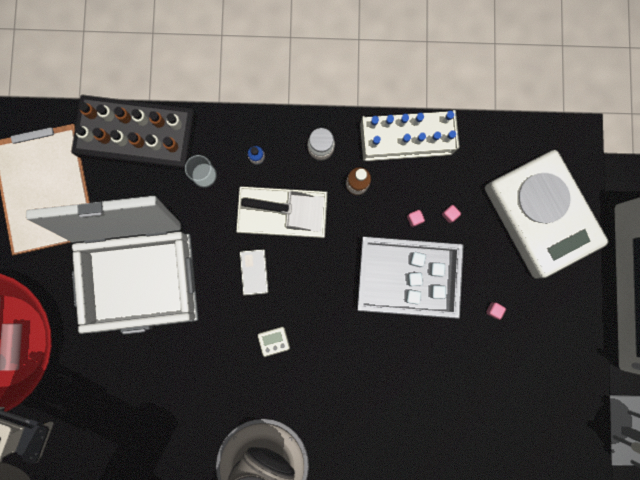

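Run:
```python
from h import *
t=capture("top");s=capture("scene")
save(t,"t1",(360,220,480,320),6);save(s,"s1",(130,220,290,340),5);save(t,"t2",(220,170,380,290),5)
```

```text
(no output)
```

View crops.

View pics/t1.png

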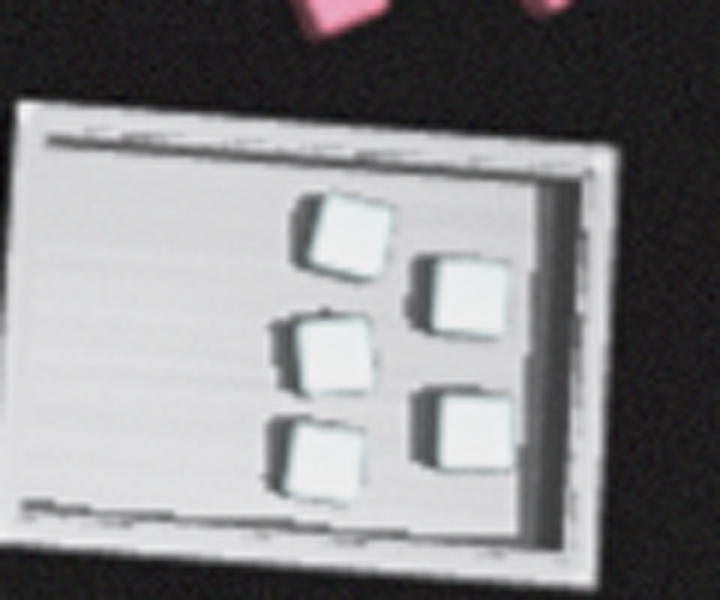

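View pics/t2.png

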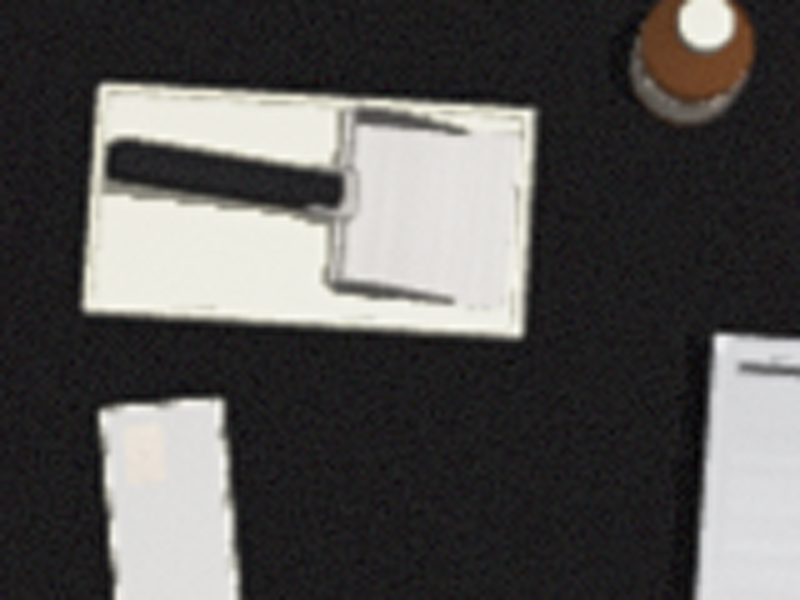

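View pics/s1.png

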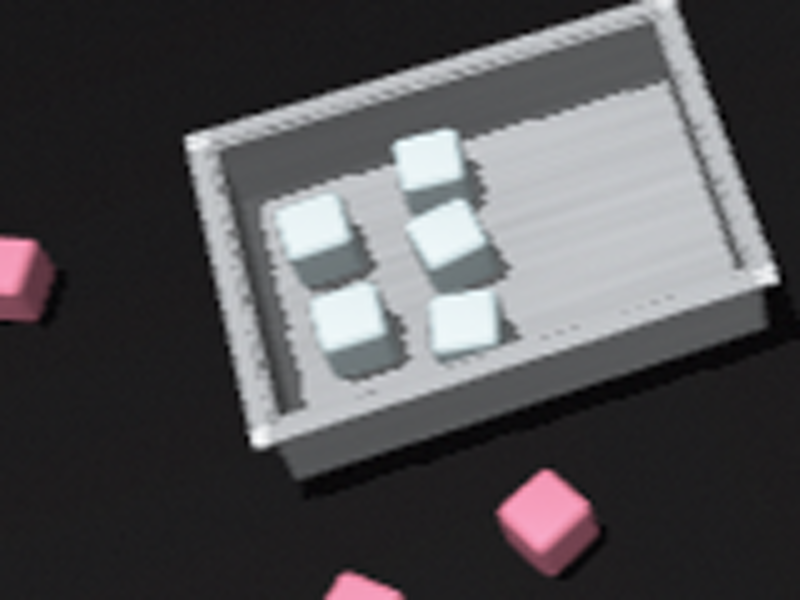

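```bash
cat >> h.py <<'E'
def st():
    o=get_obs();R=Ro.from_euler("xyz",o["tcp_rot"]).as_matrix()
    return o,np.array(o["tool_pos"]),R
def jaw(R): # world angle of tool z (deg)
    return np.degrees(np.arctan2(R[1,2],R[0,2]))
def go(*targets,pos=None,ang=None,R=None):
    """targets (x,y,z,jawdeg) -> print units"""
    o,p,Rm=st()
    a0=jaw(Rm)
    for T in targets:
        d=Rm.T@(np.array(T[:3],float)-p)/30
        tr=None
        if len(T)>3:
            da=(T[3]-a0+180)%360-180
            tr=-da/5
        print("units",np.round(d,2),"turn",tr if tr is None else round(tr,2))
def mrect(m):
    c,_=cv2.findContours(m.astype(np.uint8),cv2.RETR_EXTERNAL,cv2.CHAIN_APPROX_NONE)
    return max(c,key=cv2.contourArea)
E
python3 - <<'E'
from h import *
import plant
print([k for k in dir(plant) if k[0]!='_'])
try: print(grip_point_offset)
except Exception as e: print(e)
o,p,R=st();print(p,np.round(R,3),jaw(R))
t=capture("top");s=capture("scene")
def quad(p,n,z):
    r=cut_out(p,n)
    if not r: print(n,"none");return
    m=r[0]["pixels"];c=mrect(m)
    w=np.array([ray(p,q[0],z)[:2] for q in c],np.float32)
    (cx,cy),(a,b),an=cv2.minAreaRect(w)
    print(n,round(r[0]["score"],2),np.round([cx,cy,a,b,an],1))
quad(t,"tub1_mid",34);quad(s,"tub1_mid",34)
quad(t,"drip_tray",10);quad(t,"pan_in",55);quad(t,"scoop_lip",0)
# ice tops by brightness in top view
for n in ["ice1_mid"]:
  for r in cut_out(t,n): 
    m=r["pixels"];ys,xs=np.where(m);print(n,round(r["score"],2),xs.mean(),ys.mean(),m.sum())
for uv in [(418,259),(438,269.5),(416,279),(414,296.5),(439,291.5)]: print(uv,np.round(ray(t,uv,39)))
for uv in [(363,238),(463,245),(459.5,317),(358.5,311)]: print("pan",np.round(ray(t,uv,55)))
for uv in [(72,237),(184,233),(197,321),(80,333)]: print("car",np.round(ray(t,uv,100)))
E
```

```text
['Unreachable', 'capture', 'close_job', 'cut_out', 'get_obs', 'grip_point_offset', 'place_of']
18.8
[153.51809614 502.08795938 226.74849349] [[ 0.    -0.956  0.292]
 [ 0.     0.292  0.956]
 [-1.    -0.     0.   ]] 72.99704882919578
tub1_mid none
tub1_mid none
drip_tray 0.82 [651.2 -30.6 230.4 121.1  88. ]
pan_in 0.83 [ 486.  -365.9  258.9  188.3   86.7]
scoop_lip 0.56 [662.  -30.8 219.3  96.5  83.2]
ice1_mid 0.55 417.51851851851853 259.005291005291 189
(418, 259) [ 532. -388.   39.]
(438, 269.5) [ 506. -440.   39.]
(416, 279) [ 480. -384.   39.]
(414, 296.5) [ 435. -379.   39.]
(439, 291.5) [ 449. -443.   39.]
pan [ 581. -244.   55.]
pan [ 569. -501.   55.]
pan [ 386. -492.   55.]
pan [ 395. -235.   55.]
car [561. 475. 100.]
car [578. 202. 100.]
car [364. 161. 100.]
car [329. 441. 100.]
```

Run:
```python
from h import *
t=capture("top");s=capture("scene")
def seg(p,box,th):
    g=p["pixels"].min(2).astype(int);m=np.zeros(g.shape,bool);x0,y0,x1,y1=box
    m[y0:y1,x0:x1]=g[y0:y1,x0:x1]>th;return m
def quad(p,m,z):
    c=mrect(m);w=np.array([ray(p,q[0],z)[:2] for q in c],np.float32)
    print(np.round(np.array(cv2.minAreaRect(w)[0]),1),np.round(cv2.minAreaRect(w)[1],1),round(cv2.minAreaRect(w)[2],1))
quad(t,seg(t,(230,243,280,302),130),34)
# fit carrier rim & scoop handle
g=t["pixels"].astype(int).max(2);m=np.zeros(g.shape,bool);m[195:215,238:292]=g[195:215,238:292]<70
c=mrect(m);w=np.array([ray(t,q[0],80)[:2] for q in c],np.float32);print("handle",cv2.minAreaRect(w))
save(t,"t3",(60,180,210,340),5);save(s,"s3",(380,90,580,240),4)
```

```text
[489.   34.2] [112.   63.2] 6.8
handle ((655.8615112304688, 8.682926177978516), (117.08423614501953, 20.873432159423828), 82.63125610351562)
```

View pics/t3.png

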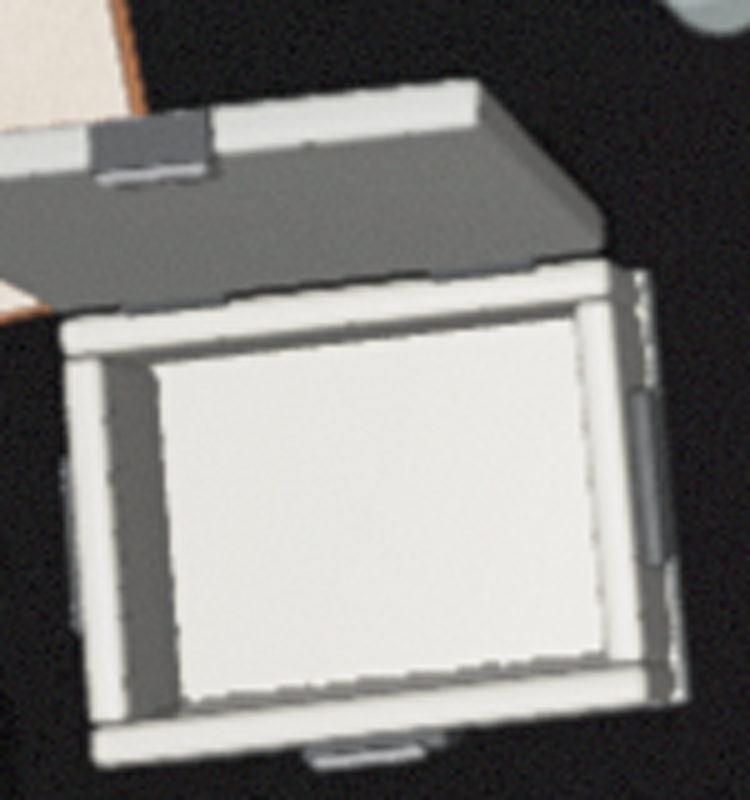

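View pics/s3.png

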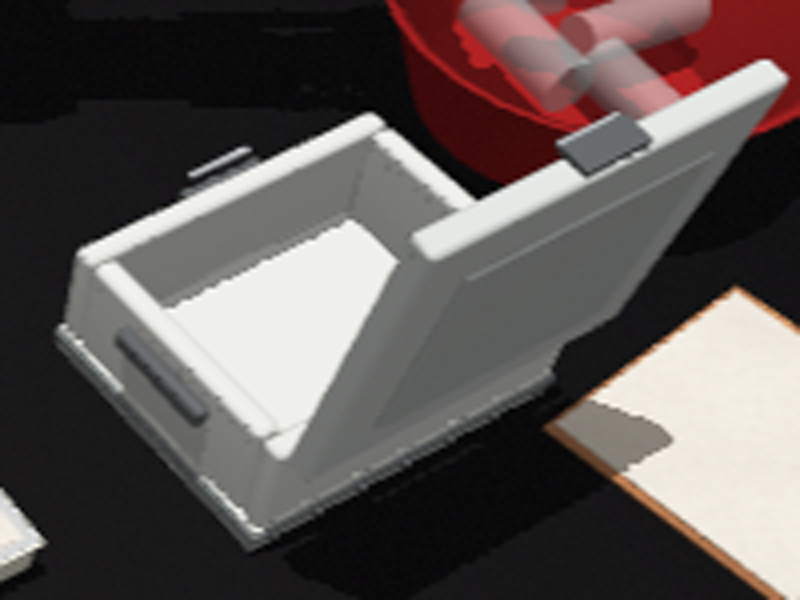

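Run:
```python
from h import *
t=capture("top")
P=[ray(t,uv,100)[:2] for uv in [(72.4,245),(181.6,232.4),(190,313.6),(78.4,327)]]
P=np.array(P);print(np.round(P),P.mean(0)); d=(P[1]-P[0]+P[2]-P[3])
print("y axis dir",np.degrees(np.arctan2(-d[1],-d[0]))-90)
for a in (12,10,7,5):
  c,s=np.cos(np.radians(a)),np.sin(np.radians(a));Rz=np.array([[c,-s],[s,c]])
  for L in ([-90,-115],[90,-115],[90,115],[-90,115]):
    q=np.array([456,327])+Rz@np.array(L); print(a,L,np.round((proj(t,[*q,20])-[60,180])*5),end=" ")
  print()
a=6.8
go((489,34,150,96.8),(489,34,10,96.8))
```

```text
[[541. 473.]
 [579. 208.]
 [381. 179.]
 [343. 446.]] [461.09659889 326.56330004]
y axis dir 8.1067056901109
12 [-90, -115] [650. 641.] 12 [90, -115] [593. 299.] 12 [90, 115] [152. 381.] 12 [-90, 115] [205. 725.] 
10 [-90, -115] [645. 650.] 10 [90, -115] [600. 306.] 10 [90, 115] [158. 372.] 10 [-90, 115] [198. 719.] 
7 [-90, -115] [637. 663.] 7 [90, -115] [610. 316.] 7 [90, 115] [166. 359.] 7 [-90, 115] [188. 708.] 
5 [-90, -115] [632. 671.] 5 [90, -115] [617. 323.] 5 [90, 115] [171. 351.] 5 [-90, 115] [181. 701.] 
units [  2.56 -15.26 -11.65] turn -4.76
units [  7.22 -15.26 -11.65] turn -4.76
```

{"fn": "send_rows", "kwargs": {
  "series": "1 2.56 -15.26 -11.65 -4.76;1 2.56 -15.26 -11.65 -4.76;1 2.56 -15.26 -11.65 -4.76;1 2.56 -15.26 -11.65 -4.76;1 2.56 -15.26 -11.65 -4.76;1 2.56 -15.26 -11.65 -4.76;1 2.56 -15.26 -11.65 -4.76;1 2.56 -15.26 -11.65 -4.76"
}}

```text
time: 2.85
tool_pos: [436.6, 107.2, 162.3]
tcp_rot: [-1.372, 1.57, 0.317]
contact_force: [0.3, 1.1, 0.5]
grip_width: 92.1
```

Run:
```python
from h import *
o,p,R=st();print(p,jaw(R),o["joint_positions"])
t=capture("top")
g=t["pixels"].min(2).astype(int)
for r in place_of(t,"tub1_mid"): print(np.round(r["point"]),r["score"])
w=capture("wrist");save(w,"w4")
go((489,34,60,96.8),(489,34,8,96.8))
```

```text
[436.63214154 107.21636129 162.3031034 ] 96.78206084680723 [ 6.98341150e-02  2.74100261e-01  1.81947358e+00  3.19470755e-04
  1.04692350e+00 -1.61949104e+00]
[617. 349. 322.] 0.71
units [ 3.39 -1.46 -2.61] turn -0.06
units [ 5.13 -1.46 -2.61] turn -0.06
```

View pics/w4.png

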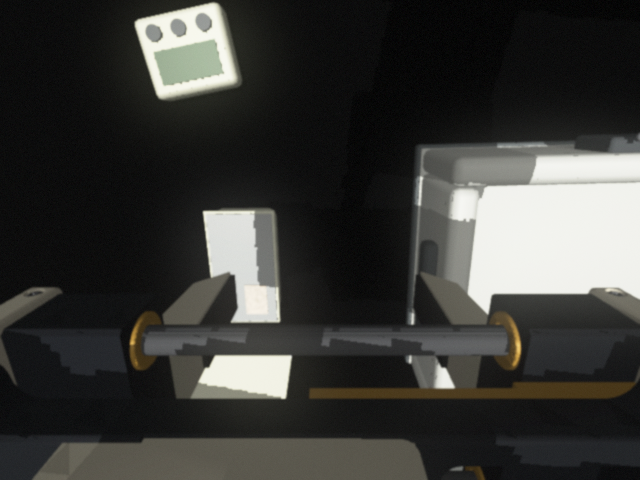

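Run:
```python
from h import *
w=capture("wrist")
for uv in [(204,211),(272,210),(281,322),(253,300)]: print(np.round(ray(w,uv,34)))
```

```text
[438.   3.  34.]
[430.  61.  34.]
[540.  77.  34.]
[519.  49.  34.]
```

{"fn": "send_rows", "kwargs": {
  "series": "1 0.5 -1.46 -2.55 0;1 0.5 -1.46 -2.55 0;1 3.39 -1.46 -2.55 0;1 3.39 -1.46 -2.55 0;1 5.1 -1.46 -2.55 0;1 5.1 -1.46 -2.55 0;1 5.1 -1.46 -2.55 0;-1 5.1 -1.46 -2.55 0"
}}

```text
time: 4.05
tool_pos: [489.4, 38.7, 11.3]
tcp_rot: [-1.733, 1.567, -0.043]
contact_force: [0.7, 0.4, -0.1]
grip_width: 85.6
```

{"fn": "send_rows", "kwargs": {
  "series": "-1 0 0 0 0;-1 0 0 0 0;-1 0 0 0 0;-1 0 0 0 0;-1 -3 0 0 0;-1 -5 0 0 0;-1 -5 0 0 0;-1 -5 0 0 0"
}}

```text
time: 5.05
tool_pos: [488.8, 38.3, 160.5]
tcp_rot: [-1.697, 1.567, -0.007]
contact_force: [-0.2, 0.2, -2.7]
grip_width: 60.6
```

Run:
```python
from h import *
o,p,R=st();print(p,jaw(R),o["grip_width"],o["contact_force"])
w=capture("wrist");save(w,"w5")
a=np.radians(8);q=np.array([458,327])+np.array([[np.cos(a),-np.sin(a)],[np.sin(a),np.cos(a)]])@[0,35]
print(q)
go((q[0],q[1],160,98),(q[0],q[1],40,98),(q[0],q[1],30,98))
```

```text
[488.77204715  38.289434   160.53883228] 96.79235390570729 60.62271859748167 [-0.23758127  0.23056449 -2.73775328]
[453.12894147 361.65938241]
units [-0.04 -0.13 10.84] turn -0.24
units [ 3.96 -0.13 10.84] turn -0.24
units [ 4.3  -0.13 10.84] turn -0.24
```

View pics/w5.png

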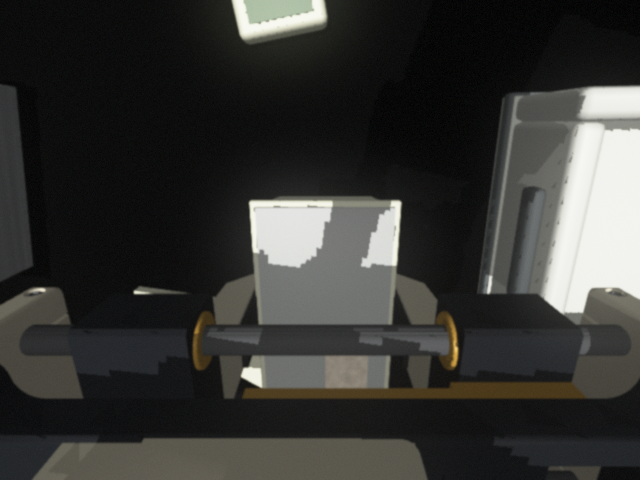

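Run:
```python
from h import *
a=np.radians(8);q=np.array([458,327])+np.array([[np.cos(a),-np.sin(a)],[np.sin(a),np.cos(a)]])@[5,8]
print(q)
go((q[0],q[1],160,98),(q[0],q[1],34,98))
```

```text
[461.83795554 335.61801005]
units [-0.04 -0.32  9.94] turn -0.24
units [ 4.16 -0.32  9.94] turn -0.24
```

{"fn": "send_rows", "kwargs": {
  "series": "-1 -0.3 -0.32 9.94 -0.24;-1 -0.3 -0.32 9.94 -0.24;-1 -0.3 -0.32 9.94 -0.24;-1 -0.3 -0.32 9.94 -0.24;-1 -0.3 -0.32 9.94 -0.24;-1 -0.3 -0.32 9.94 -0.24;-1 -0.3 -0.32 9.94 -0.24;-1 -0.3 -0.32 9.94 -0.24"
}}

```text
time: 6.1
tool_pos: [462.2, 334.1, 167.3]
tcp_rot: [1.998, 1.569, -2.576]
contact_force: [-0.0, -0.6, -2.8]
grip_width: 60.9
```

Run:
```python
from h import *
o,p,R=st();print(p,jaw(R),o["grip_width"],o["contact_force"])
t=capture("top");save(t,"t6",(60,180,210,340),5)
w=capture("wrist");save(w,"w6")
```

```text
[462.19913053 334.09182027 167.27055928] 97.90528925273438 60.89913413652858 [-0.02054653 -0.59893942 -2.78399576]
```

View pics/w6.png

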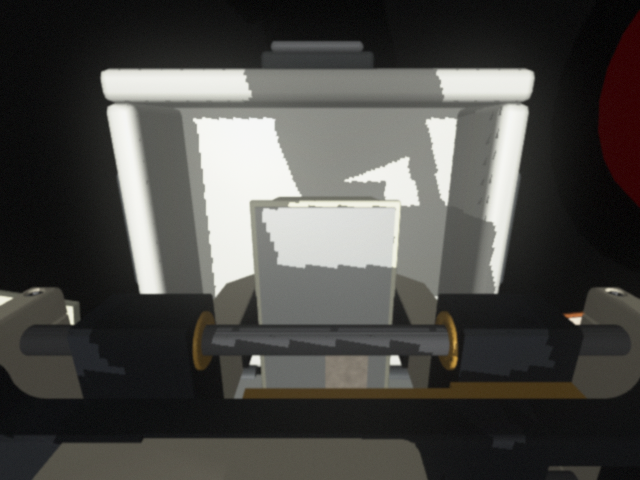

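View pics/t6.png

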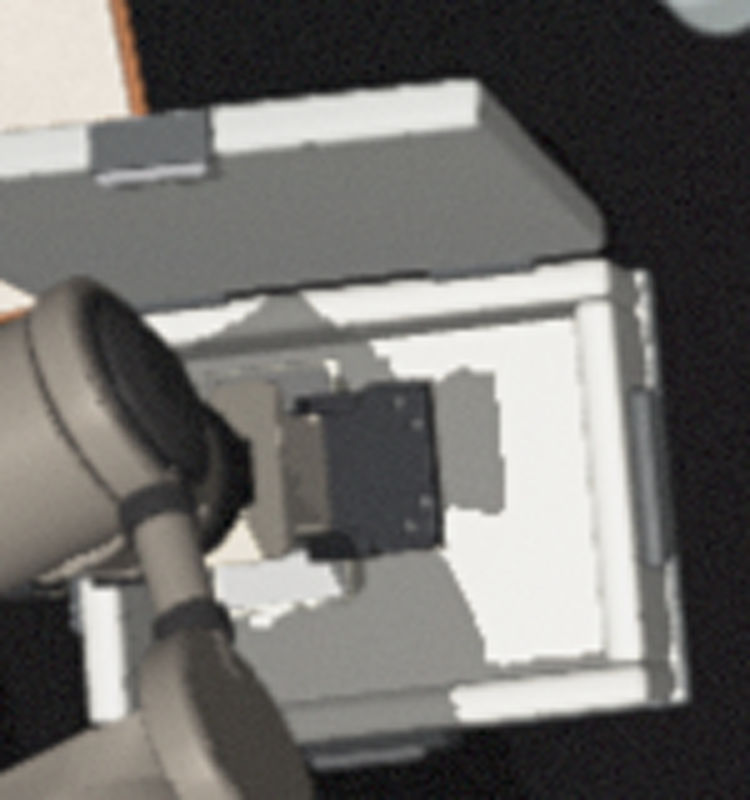

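{"fn": "send_rows", "kwargs": {
  "series": "-1 2 0 0 0;-1 3.5 0 0 0;-1 4.2 0 0 0;-1 4.5 0 0 0;-1 4.5 0 0 0;0.45 4.5 0 0 0;0.45 4.5 0 0 0;0.45 4.5 0 0 0"
}}

```text
time: 7.2
tool_pos: [462.7, 335.8, 34.1]
tcp_rot: [-1.192, 1.569, 0.518]
contact_force: [-0.1, -0.0, 0.6]
grip_width: 66.6
```

{"fn": "send_rows", "kwargs": {
  "series": "0.45 -1 0 0 0;0.45 -3 0 0 0;0.45 -5 0 0 0;0.45 -5 0 -3 0;0.45 -5 0 -6 0;0.45 -5 0 -7 0;0.45 -5 0 -8 0;0.45 -5 0 -8 0"
}}

```text
time: 8.2
tool_pos: [496.2, 94.8, 183.7]
tcp_rot: [-2.169, 1.57, -0.463]
contact_force: [0.4, 0.6, -0.1]
grip_width: 66.7
```

Run:
```python
from h import *
o,p,R=st();print(p,jaw(R),o["joint_positions"],o["contact_force"])
t=capture("top");save(t,"t7",(60,180,210,340),5)
for n in ("tub1_mid","scoop_grip","scoop_lip"):
  for r in place_of(t,n): print(n,np.round(r["point"]),r["score"])
```

```text
[496.18559323  94.78700844 183.68559284] 97.70573566571942 [ 3.72464226e-02  3.45692619e-01  1.64553952e+00 -5.36058441e-04
  1.14946662e+00 -1.66782159e+00] [ 0.35201264  0.61161037 -0.14658119]
scoop_grip [658.   1.  69.] 0.56
scoop_lip [ 651. -136.    4.] 0.85
```

View pics/t7.png

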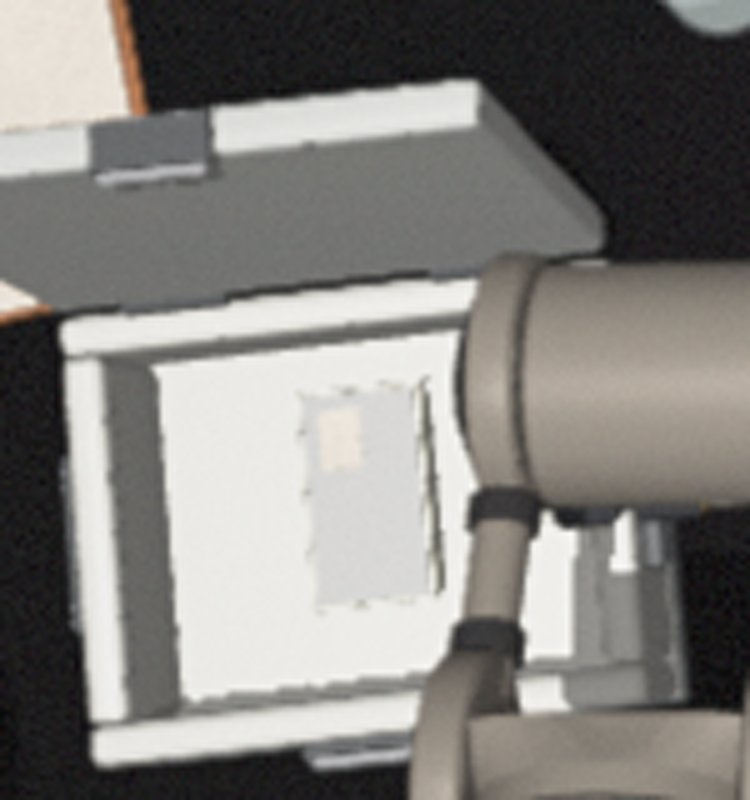

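Run:
```python
from h import *
go((657.5,11.5,160,-2.5),(560,11.5,160,-2.5))
```

```text
units [ 0.78 -4.94 -3.64] turn 20.11
units [ 0.78 -1.72 -3.19] turn 20.11
```

{"fn": "send_rows", "kwargs": {
  "series": "1 0.8 -4.9 -3.6 20;1 0.8 -4.9 -3.6 20;1 0.8 -4.9 -3.6 20;1 0.8 -4.9 -3.6 20;1 0.8 -4.9 -3.6 20;1 0.8 -4.9 -3.6 20;1 0.8 -4.9 -3.6 20;1 0.8 -4.9 -3.6 20"
}}

```text
time: 9.4
tool_pos: [656.2, 13.6, 159.0]
tcp_rot: [2.126, 1.57, 2.333]
contact_force: [0.0, 0.2, 0.2]
grip_width: 91.7
```

{"fn": "send_rows", "kwargs": {
  "series": "1 0 0 0 3;1 0 0 0 3;1 0 0 0 3"
}}

```text
time: 9.78
tool_pos: [656.2, 13.3, 159.1]
tcp_rot: [2.397, 1.57, 2.349]
contact_force: [-1.0, 0.2, 0.0]
grip_width: 91.4
```

Run:
```python
from h import *
o,p,R=st();print(p,jaw(R),o["joint_positions"],o["contact_force"])
w=capture("wrist");save(w,"w8")
s=capture("scene");save(s,"s8",(280,190,480,340),4)
```

```text
[656.20699464  13.26624751 159.06987312] -2.765939012864889 [-9.65690478e-02  6.37444796e-01  1.22174084e+00  2.46829431e-04
  1.28269039e+00 -4.83644380e-02] [-0.98519003  0.1998664   0.00518207]
```

View pics/w8.png

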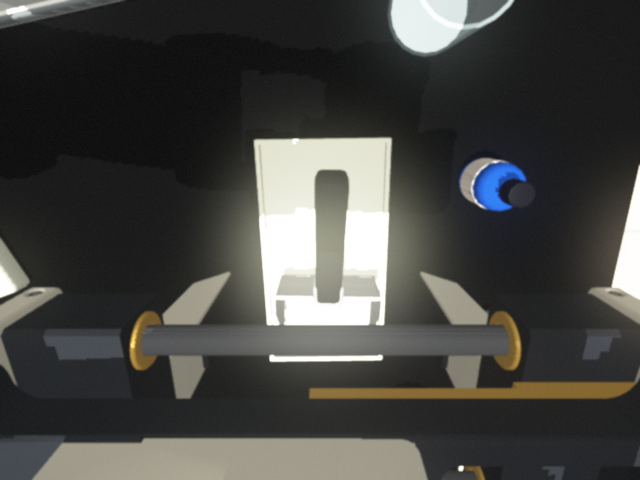

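View pics/s8.png

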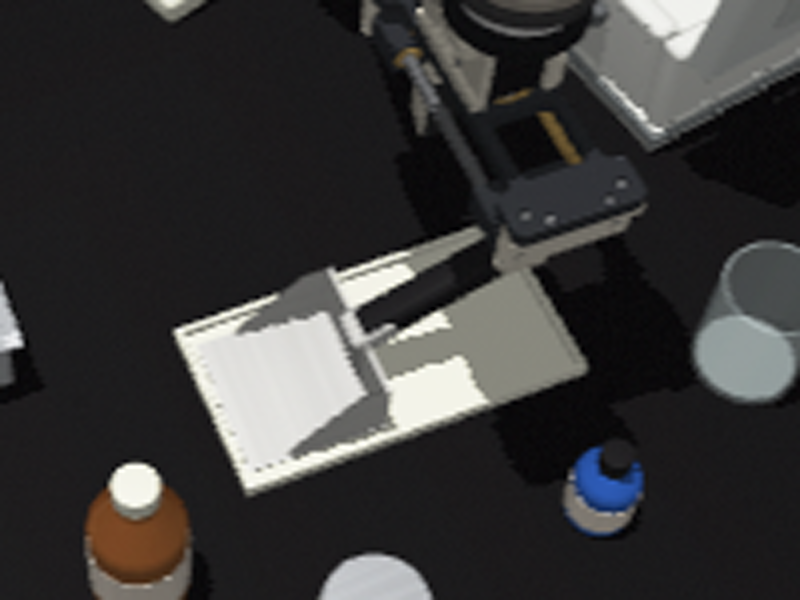

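{"fn": "send_rows", "kwargs": {
  "series": "0 1.5 0 0 0;0 3 0 0 0;0 3.23 0.05 0 0;0 3.23 0.05 0 0;-1 3.23 0.05 0 0;-1 3.23 0.05 0 0;-1 3.23 0.05 0 0;-1 3.23 0.05 0 0"
}}

```text
time: 10.88
tool_pos: [656.6, 12.8, 62.9]
tcp_rot: [0.085, 1.57, 0.034]
contact_force: [-0.9, 0.8, 2.3]
grip_width: 21.7
```

{"fn": "send_rows", "kwargs": {
  "series": "-1 0 0 0 0;-1 0 0 0 0;-1 0 0 0 0;-1 -0.5 0 0 0;-1 -1 0 0 0;-1 -2 0 0 0;-1 -2 0 0 0;-1 -2 0 0 0"
}}

```text
time: 11.88
tool_pos: [655.8, 12.9, 121.6]
tcp_rot: [3.01, 1.57, 2.958]
contact_force: [-0.2, -1.2, -2.9]
grip_width: 21.4
```

Run:
```python
from h import *
o,p,R=st();print(p,jaw(R),o["contact_force"],o["moment"],o["grip_width"])
w=capture("wrist");save(w,"w9")
s=capture("scene");save(s,"s9",(280,170,480,320),4)
for r in place_of(s,"scoop_lip"): print(np.round(r["point"]),r["score"])
```

```text
[655.80071497  12.85726419 121.64580701] -2.95279867339794 [-0.22526261 -1.24048174 -2.86615618] [-0.00309701  0.06278139  0.05922717] 21.438925147748392
[ 651. -138.   63.] 0.89
```

View pics/s9.png

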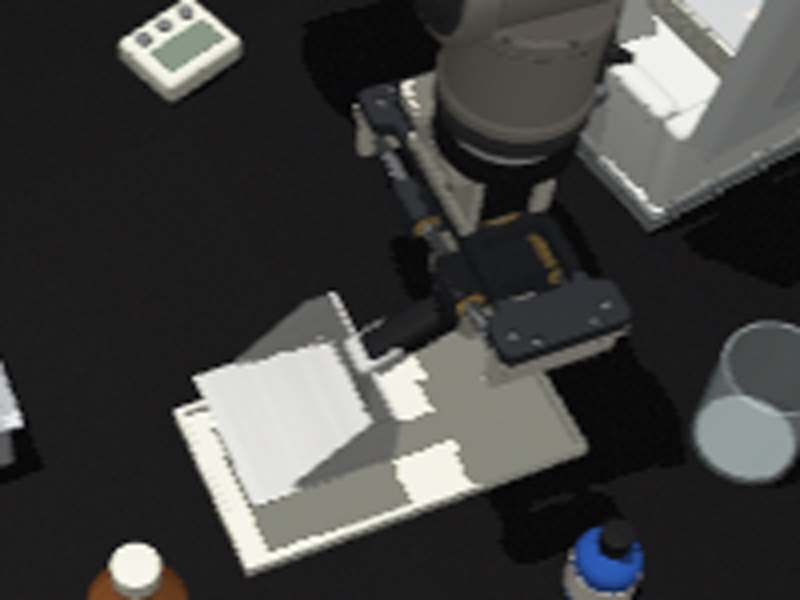

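View pics/w9.png

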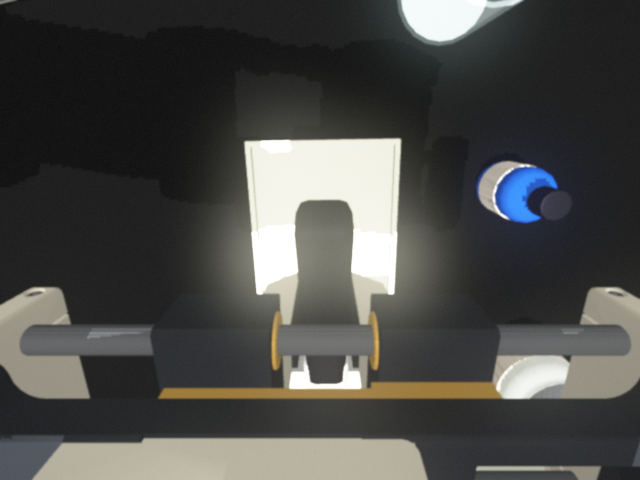

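Run:
```python
from h import *
go((520,13,140,-2.7),(520.5,-206,140,-2.7),(520.5,-206,80,-2.7),(520.5,-206,63,-2.7))
```

```text
units [-0.62 -0.23 -4.52] turn -0.05
units [-0.63 -7.52 -4.12] turn -0.05
units [ 1.37 -7.52 -4.12] turn -0.05
units [ 1.94 -7.52 -4.12] turn -0.05
```

{"fn": "send_rows", "kwargs": {
  "series": "-1 -0.6 -0.2 -1.5 0;-1 -0.6 -0.2 -3 0;-1 -0.6 -0.2 -4.1 0;-1 -0.6 -1.5 -4.1 0;-1 -0.6 -3 -4.1 0;-1 -0.6 -4.5 -4.1 0;-1 -0.6 -6 -4.1 0;-1 -0.6 -7 -4.1 0"
}}

```text
time: 13.02
tool_pos: [522.1, -192.4, 139.6]
tcp_rot: [2.781, 1.57, 2.729]
contact_force: [-0.1, 0.3, -1.0]
grip_width: 21.9
```

Run:
```python
from h import *
o,p,R=st();print(p,jaw(R),o["contact_force"])
t=capture("top");save(t,"t10",(340,210,480,330),5)
s=capture("scene");save(s,"s10",(130,200,330,350),4)
for r in place_of(s,"scoop_lip")+place_of(t,"scoop_lip"): print(np.round(r["point"]),r["score"])
go((520.5,-206,80,-2.7),(520.5,-206,65,-2.7))
```

```text
[ 522.06392534 -192.43585183  139.57225696] -3.0266871092100938 [-0.0780932   0.29240065 -0.98760318]
[ 514. -345.   81.] 0.8
[ 523. -207.  145.] 0.75
[466. 336.  38.] 0.4
[ 514. -343.   78.] 0.67
units [ 1.98 -0.52 -0.03] turn -0.07
units [ 2.48 -0.52 -0.03] turn -0.07
```

View pics/s10.png

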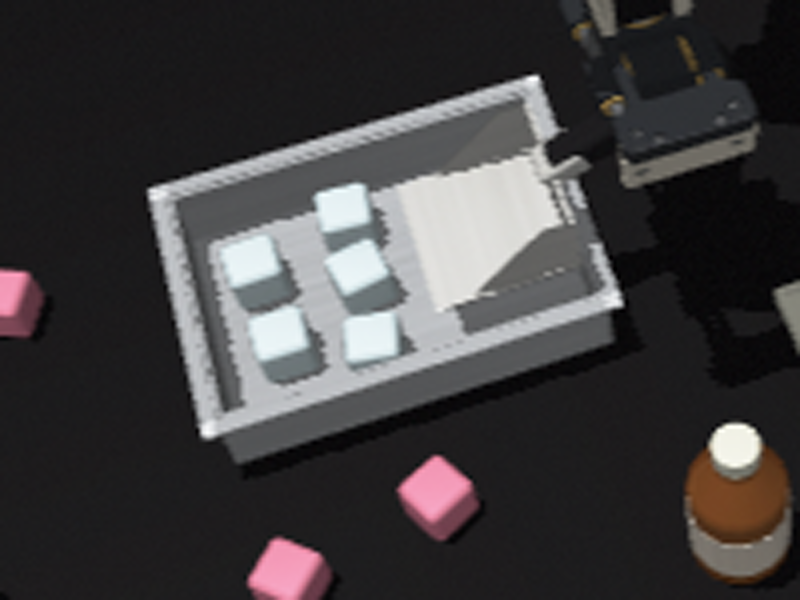

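View pics/t10.png

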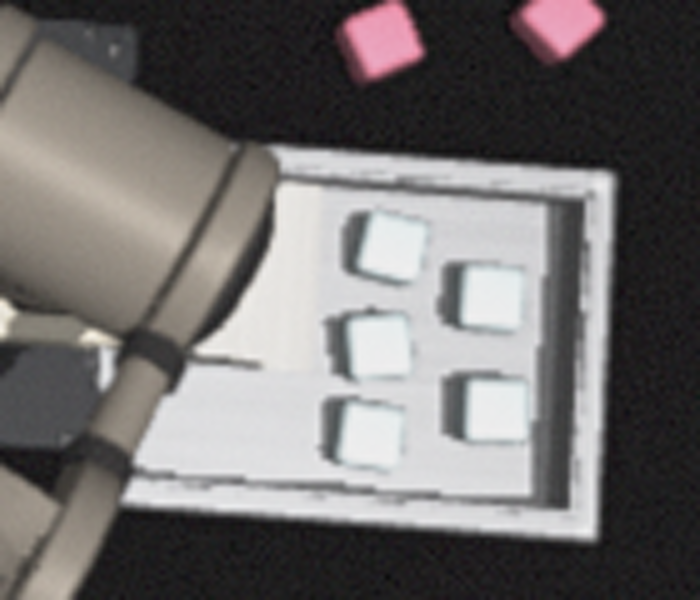

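Run:
```python
from h import *
t=capture("top")
# inner rim upper edge pixels and lower
for uv in [(283,181),(560,200),(130,478),(550,508),(325,183),(310,372)]:
  q=(340+uv[0]/5,210+uv[1]/5)
  print(uv,np.round(ray(t,q,55)),np.round(ray(t,q,80)))
```

```text
(283, 181) [ 562. -330.   55.] [ 560. -326.   80.]
(560, 200) [ 556. -472.   55.] [ 554. -466.   80.]
(130, 478) [ 409. -254.   55.] [ 410. -252.   80.]
(550, 508) [ 399. -467.   55.] [ 400. -461.   80.]
(325, 183) [ 562. -352.   55.] [ 559. -348.   80.]
(310, 372) [ 465. -345.   55.] [ 464. -341.   80.]
```

{"fn": "send_rows", "kwargs": {
  "series": "-1 0.5 -0.2 -0.25 0;-1 1 -0.35 -0.25 0;-1 1.5 -0.4 -0.25 0;-1 2 -0.4 -0.25 0;-1 2.3 -0.4 -0.25 0;-1 2.45 -0.4 -0.25 0;-1 2.45 -0.4 -0.25 0;-1 2.45 -0.4 -0.25 0"
}}

```text
time: 14.28
tool_pos: [515.3, -202.4, 67.2]
tcp_rot: [-0.449, 1.569, -0.5]
contact_force: [1.9, -0.4, 2.9]
grip_width: 21.9
```

Run:
```python
from h import *
o,p,R=st();print(p,jaw(R),o["contact_force"],o["moment"])
s=capture("scene");save(s,"s11",(130,200,330,350),4)
for r in place_of(s,"scoop_lip"): print(np.round(r["point"]),r["score"])
```

```text
[ 515.29905687 -202.43845088   67.18246457] -2.933205391609498 [ 1.92570611 -0.41095195  2.88970918] [-0.25813382 -0.11108312  0.04152386]
[ 505. -362.   30.] 0.65
```

View pics/s11.png

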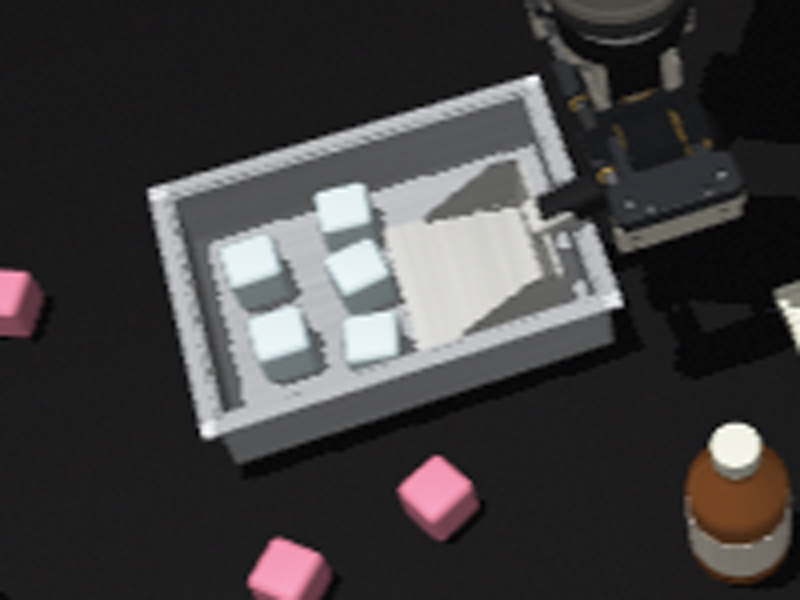

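{"fn": "send_rows", "kwargs": {
  "series": "-1 0 -0.2 0 0;-1 0 -0.4 0 0;-1 0 -0.6 0 0;-1 0 -0.8 0 0;-1 0 -1.0 0 0;-1 0 -1.1 0 0;-1 0 -1.1 0 0"
}}

```text
time: 15.25
tool_pos: [512.8, -235.3, 66.8]
tcp_rot: [1.288, 1.571, 1.236]
contact_force: [0.6, -0.2, -0.8]
grip_width: 21.8
```

Run:
```python
from h import *
o,p,R=st();print(p,jaw(R),o["contact_force"],o["moment"])
s=capture("scene");save(s,"s12",(130,200,330,350),4)
w=capture("wrist");save(w,"w12")
for r in place_of(s,"scoop_lip"): print(np.round(r["point"]),r["score"])
```

```text
[ 512.83541489 -235.3368975    66.80751368] -2.966973530386396 [ 0.55143581 -0.17933348 -0.82972684] [0.03471779 0.05077367 0.02545525]
[ 503. -395.   34.] 0.61
[ 534. -416.   22.] 0.54
```

View pics/s12.png

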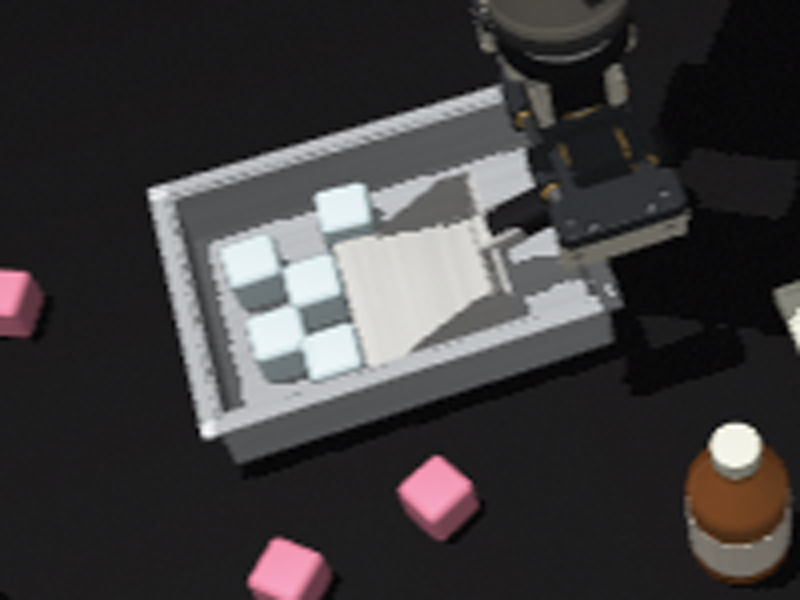

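View pics/w12.png

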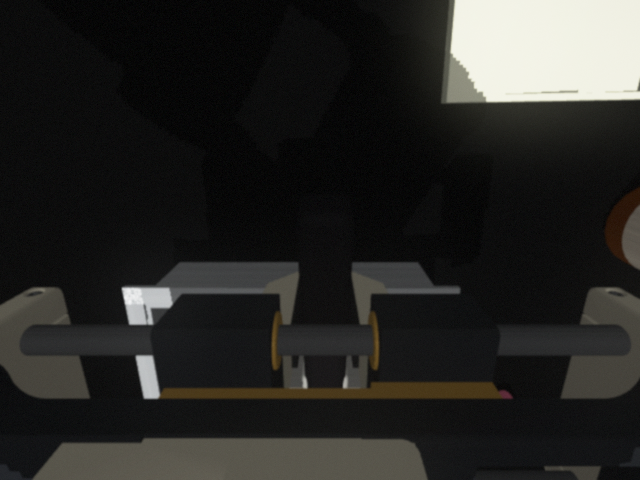

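{"fn": "send_rows", "kwargs": {
  "series": "-1 0 0.15 0 0;-1 0.05 0.15 0 0;-1 0.1 0.15 0 0;-0.3 0.1 0.15 0 0;-0.3 0.1 0.15 0 0;-0.3 0.1 0.15 0 0;-0.3 0.1 0.15 0 0;-0.3 0.1 0.15 0 0"
}}

```text
time: 16.4
tool_pos: [513.1, -230.6, 63.8]
tcp_rot: [0.505, 1.571, 0.454]
contact_force: [-0.1, 0.6, 0.6]
grip_width: 31.9
```

Run:
```python
from h import *
o,p,R=st();print(p,jaw(R),o["contact_force"],o["moment"],o["grip_width"])
s=capture("scene");save(s,"s13",(130,200,330,350),4)
for r in place_of(s,"scoop_lip"): print(np.round(r["point"]),r["score"])
```

```text
[ 513.13421833 -230.64392444   63.84463604] -2.949305466267741 [-0.06343447  0.57389855  0.62062642] [-0.11428694  0.09912516  0.00416494] 31.892265600627432
[ 501. -392.    5.] 0.75
[750. 180.   0.] 0.16
```

View pics/s13.png

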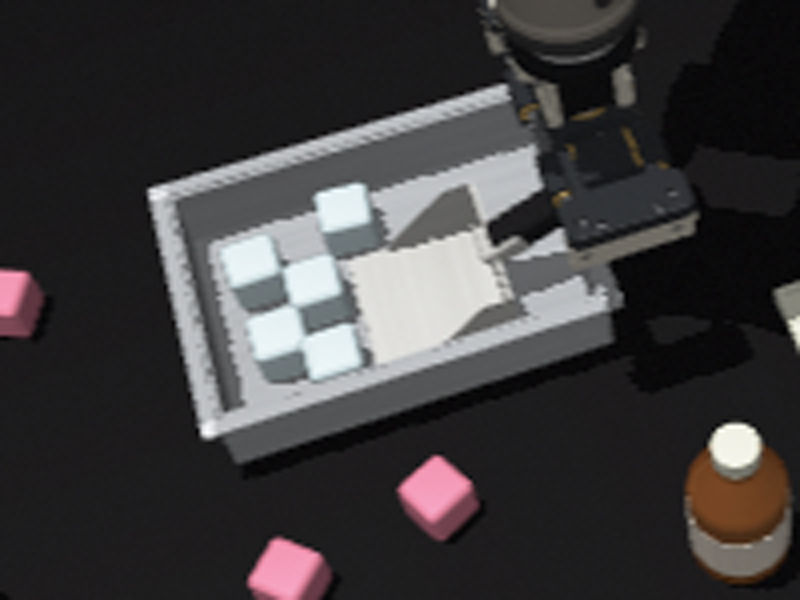

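{"fn": "send_rows", "kwargs": {
  "series": "-1 0 0 0 0;-1 0 0 0 0;-1 0 0 0 0;-1 0 -0.5 0 0;-1 0 -1 0 0;-1 0 -1.5 0 0;-1 0 -2 0 0;-1 0 -2 0 0"
}}

```text
time: 17.5
tool_pos: [509.8, -292.3, 63.6]
tcp_rot: [-1.181, 1.57, -1.235]
contact_force: [0.4, 0.4, 0.0]
grip_width: 22.1
```

Run:
```python
from h import *
o,p,R=st();print(p,jaw(R),o["contact_force"],o["moment"],o["grip_width"])
s=capture("scene");save(s,"s14",(130,200,330,350),4)
t=capture("top");save(t,"t14",(340,210,480,330),5)
for r in place_of(s,"scoop_lip"): print(np.round(r["point"]),r["score"])
```

```text
[ 509.79421133 -292.34669337   63.64434479] -3.0480292730719003 [0.36288325 0.44814567 0.03955443] [-0.31749031  0.10565079  0.0253977 ] 22.10683827275473
[ 501. -452.    9.] 0.97
```

View pics/s14.png

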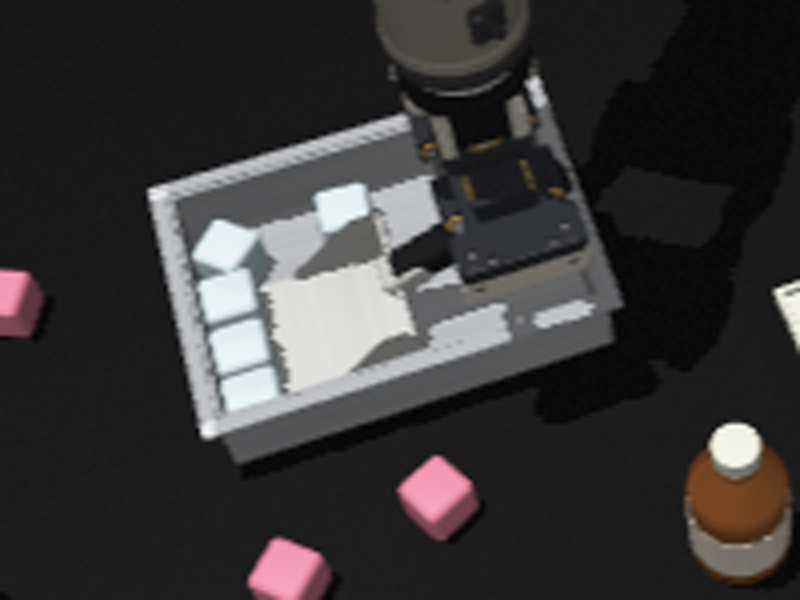

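View pics/t14.png

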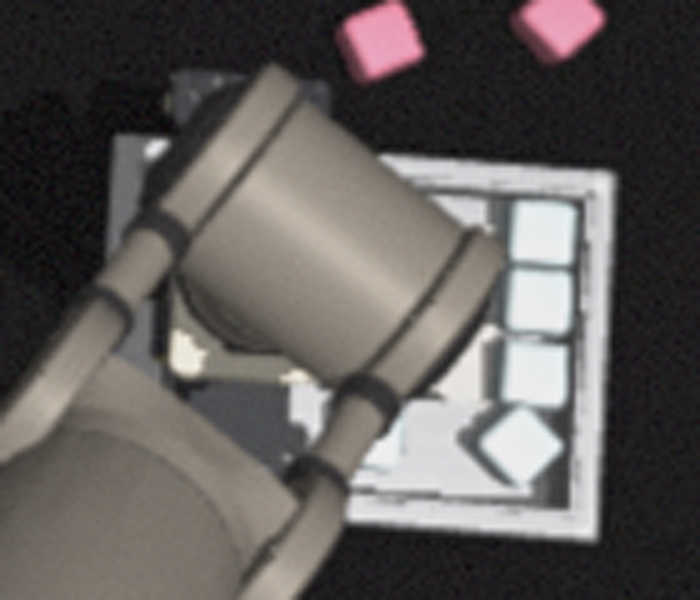

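{"fn": "send_rows", "kwargs": {
  "series": "-1 0 0.5 0 0;-1 0 1 0 0;-1 -1 1 0 0;-1 -2 1 0 0;-1 -2.4 1.5 -0.5 0;-1 -2.4 2.5 -1.5 0;-1 -2.4 3.09 -1.71 0;-1 -2.4 3.09 -1.71 0"
}}

```text
time: 18.65
tool_pos: [463.5, -193.4, 136.0]
tcp_rot: [1.569, 1.57, 1.52]
contact_force: [0.5, 0.5, -1.9]
grip_width: 21.6
```

Run:
```python
from h import *
o,p,R=st();print(p,jaw(R),o["contact_force"],o["moment"],o["grip_width"])
s=capture("scene");save(s,"s15",(130,200,330,350),4)
t=capture("top");save(t,"t15",(340,210,480,330),5)
for r in place_of(s,"scoop_lip")+place_of(t,"scoop_lip"): print(np.round(r["point"]),r["score"])
```

```text
[ 463.53253272 -193.40367808  135.98464344] -2.824940244164571 [ 0.53263019  0.46974521 -1.89742061] [ 0.06575859 -0.01432695 -0.05543881] 21.551237523408453
[652. -34.   3.] 0.75
[ 453. -352.   82.] 0.68
[ 456. -350.   78.] 0.78
```

View pics/s15.png

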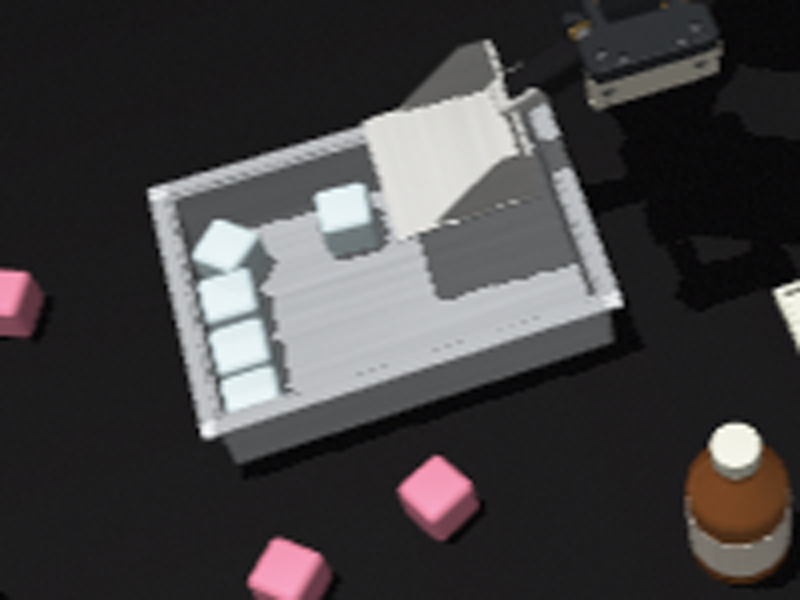

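View pics/t15.png

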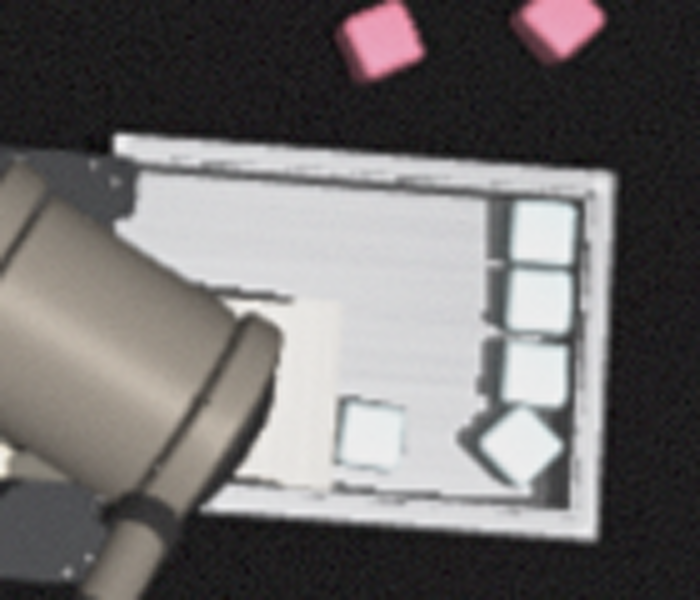

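{"fn": "send_rows", "kwargs": {
  "series": "-1 1 -0.15 0 0;-1 1.87 -0.15 0 0;-1 1.87 -0.4 0 0;-1 1.9 -0.7 0 0;-1 2 -1 0 0;-1 2 -1.25 0 0;-1 2 -1.1 0 0;-1 2.25 -1.1 0 0"
}}

```text
time: 19.85
tool_pos: [462.1, -228.0, 68.6]
tcp_rot: [-0.35, 1.57, -0.401]
contact_force: [0.2, 0.6, -1.2]
grip_width: 21.8
```

Run:
```python
from h import *
o,p,R=st();print(p,jaw(R),o["contact_force"],o["moment"],o["grip_width"])
s=capture("scene");save(s,"s16",(130,200,330,350),4)
for r in place_of(s,"scoop_lip"): print(np.round(r["point"]),r["score"])
```

```text
[ 462.11586427 -228.02819483   68.58841639] -2.9347035849334446 [ 0.18053327  0.62452814 -1.23232797] [ 0.0586644   0.04109349 -0.0091141 ] 21.80702633272215
[ 450. -389.    9.] 0.71
```

View pics/s16.png

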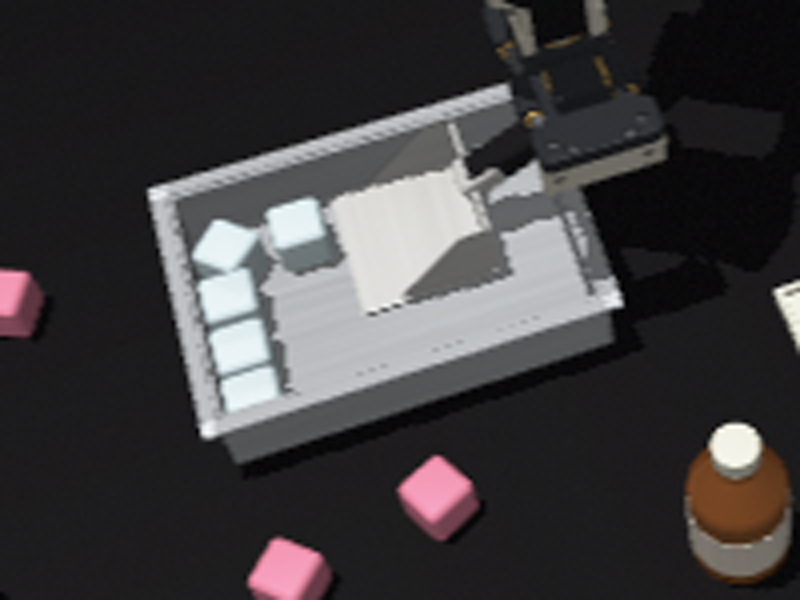

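{"fn": "send_rows", "kwargs": {
  "series": "-1 0.17 0 0 0;-1 0.17 0 0 0;-0.35 0.17 0 0 0;-0.35 0.17 0 0 0;-0.35 0.17 0 0 0;-1 0.17 0 0 0;-1 0.17 0 0 0;-1 0.17 0 0 0"
}}

```text
time: 20.95
tool_pos: [461.9, -228.3, 63.2]
tcp_rot: [0.541, 1.571, 0.489]
contact_force: [-0.5, -0.1, 0.2]
grip_width: 21.8
```

{"fn": "send_rows", "kwargs": {
  "series": "-1 0 -0.4 0 0;-1 0 -0.8 0 0;-1 0 -1.2 0 0;-1 0 -1.6 0 0;-1 0 -2 0 0;-1 0 -2.3 0 0;-1 0 -2.3 0 0"
}}

```text
time: 21.82
tool_pos: [458.2, -298.3, 63.1]
tcp_rot: [-1.28, 1.57, -1.332]
contact_force: [-0.1, -2.5, -0.9]
grip_width: 21.8
```

Run:
```python
from h import *
o,p,R=st();print(p,jaw(R),o["contact_force"],o["moment"],o["grip_width"])
s=capture("scene");save(s,"s17",(130,200,330,350),4)
for r in place_of(s,"scoop_lip"): print(np.round(r["point"]),r["score"])
```

```text
[ 458.23046144 -298.26252326   63.10626164] -2.9861168967425193 [-0.0814693  -2.45335004 -0.86019327] [-0.2336949   0.09077523 -0.00606597] 21.836006418878444
[ 447. -456.    8.] 0.69
[462. 329.  20.] 0.24
[612. 349. 316.] 0.21
```

View pics/s17.png

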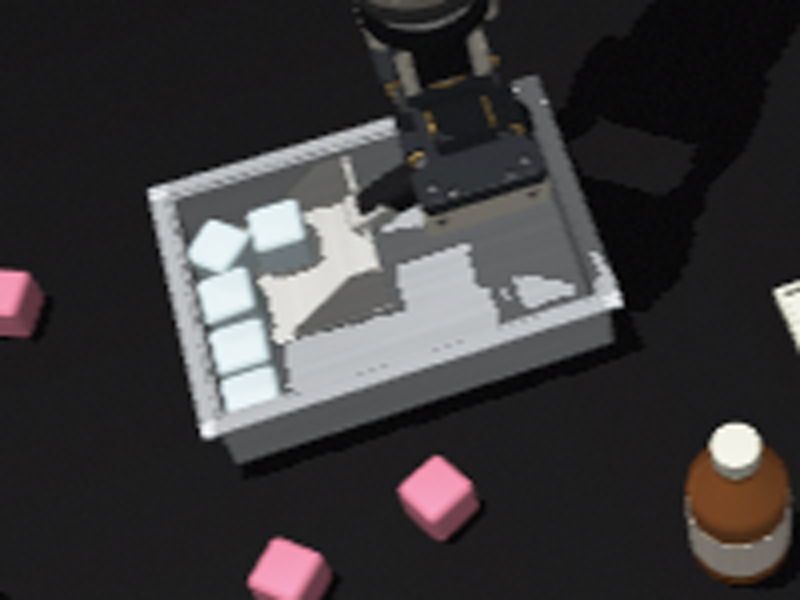

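{"fn": "send_rows", "kwargs": {
  "series": "-1 0 -0.2 0 0;-1 0 -0.4 0 0;-1 0 -0.55 0 0;-1 0 -0.7 0 0;-1 0 -0.7 0 0"
}}

```text
time: 22.55
tool_pos: [457.2, -318.9, 63.2]
tcp_rot: [-1.24, 1.57, -1.292]
contact_force: [0.7, -0.8, -0.4]
grip_width: 21.7
```

Run:
```python
from h import *
o,p,R=st();print(p,jaw(R),o["contact_force"],o["moment"],o["grip_width"])
s=capture("scene");save(s,"s18",(130,200,330,350),4)
t=capture("top");save(t,"t18",(340,210,480,330),5)
for r in place_of(s,"scoop_lip"): print(np.round(r["point"]),r["score"])
```

```text
[ 457.20000248 -318.90217456   63.16408466] -2.966998157502557 [ 0.66260502 -0.75606751 -0.37726741] [-0.23313738  0.09198138 -0.02719114] 21.700221653979163
```

View pics/s18.png

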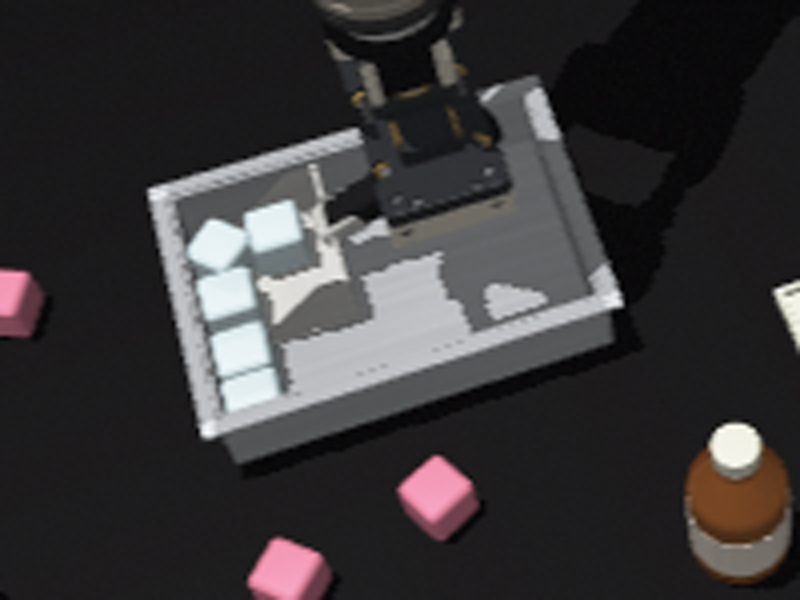

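View pics/t18.png

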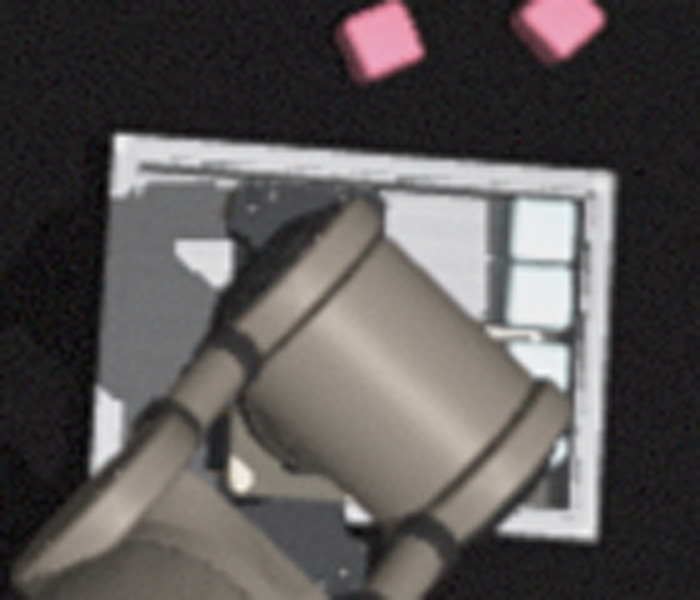

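{"fn": "send_rows", "kwargs": {
  "series": "-1 0 -0.1 0 0;-1 0 -0.15 0 0;-1 -0.15 -0.13 0 0;-1 -0.5 -0.1 0 0;-1 -1 -0.08 0 0;-1 -1.7 -0.05 0 0;-1 -2.5 -0.05 0 0;-1 -2.8 -0.05 0 0"
}}

```text
time: 23.7
tool_pos: [457.8, -320.5, 149.5]
tcp_rot: [-0.718, 1.567, -0.77]
contact_force: [0.7, 0.3, -1.8]
grip_width: 21.4
```

Run:
```python
from h import *
o,p,R=st();print(p,jaw(R),o["contact_force"],o["moment"],o["grip_width"])
s=capture("scene");save(s,"s19",(130,160,330,310),4)
t=capture("top");save(t,"t19",(340,210,480,330),5)
for r in place_of(s,"scoop_lip"): print(np.round(r["point"]),r["score"])
```

```text
[ 457.7822163  -320.54103574  149.49172123] -2.9595924718446596 [ 0.72377325  0.33309215 -1.83250845] [ 0.0924363   0.04201329 -0.01268056] 21.395726087928363
[ 448. -475.   90.] 0.78
```

View pics/s19.png

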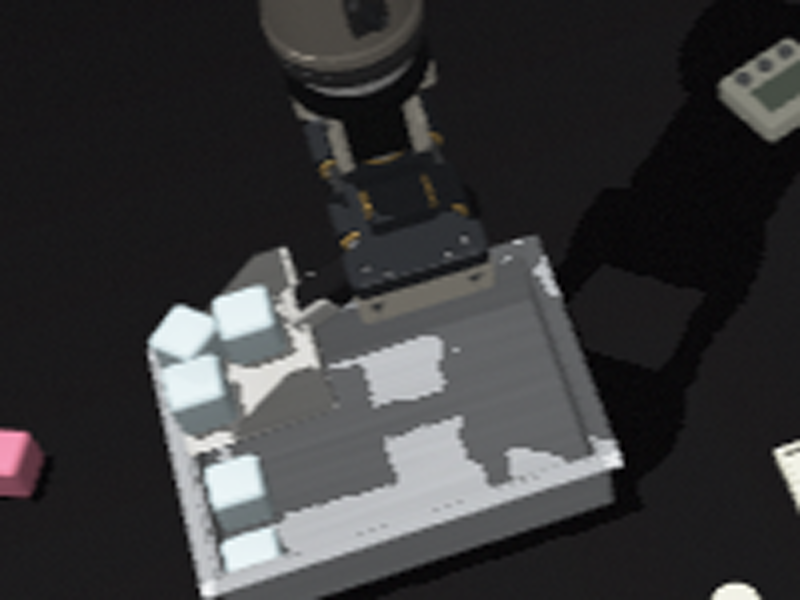

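View pics/t19.png

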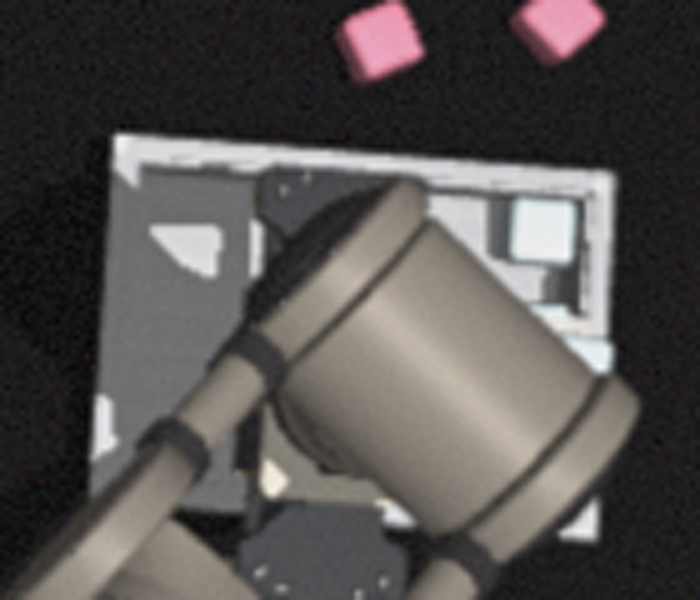

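{"fn": "send_rows", "kwargs": {
  "series": "-1 0 -0.7 0 0;-1 0 -1.2 0 0;-1 0 -1.5 0 0;-1 0 -1.7 0 0;-1 0 -1.8 0 0;-1 0 -1.85 0 0;-1 0 -1.87 0 0;-1 0 -1.87 0 0"
}}

```text
time: 24.85
tool_pos: [454.4, -375.5, 147.3]
tcp_rot: [0.625, 1.571, 0.574]
contact_force: [0.5, 0.0, -3.2]
grip_width: 21.8
```

Run:
```python
from h import *
o,p,R=st();print(p,jaw(R),o["contact_force"],o["moment"],o["grip_width"],o["joint_positions"])
s=capture("scene");save(s,"s20",(110,160,310,310),4)
```

```text
[ 454.36020153 -375.46836971  147.28956893] -2.9320873037086956 [ 0.45528219  0.03368134 -3.1945145 ] [0.15482176 0.01669289 0.03394567] 21.76525130815056 [-8.20669038e-01  5.28509958e-01  1.45442657e+00  1.44505193e-04
  1.15863254e+00 -7.69552351e-01]
```

View pics/s20.png

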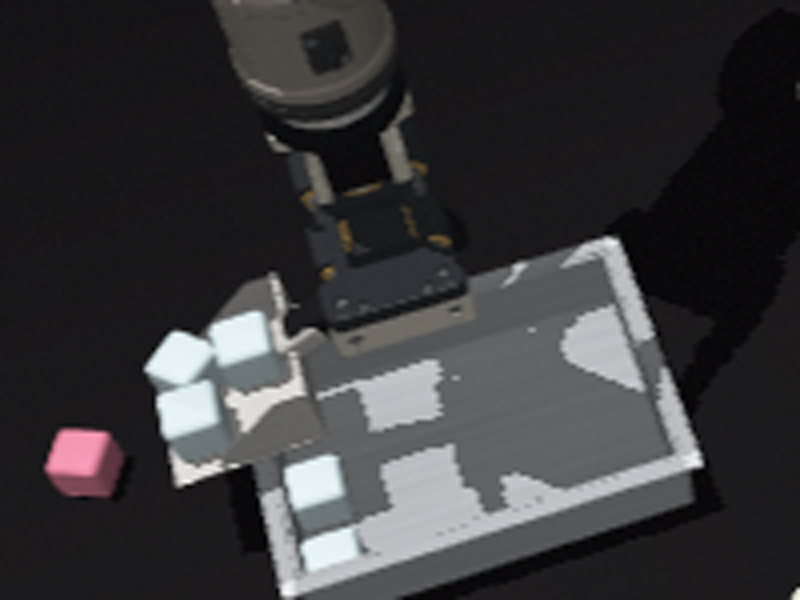

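{"fn": "send_rows", "kwargs": {
  "series": "-1 0 0 0 -0.3;-1 0 0 0 -0.8;-1 0 0 0 -1.6;-1 0 0 0 -2.6;-1 0 0 0 -3.6;-1 0 0 0 -4.6;-1 0 0 0 -5.6;-1 0 0 0 -6.6"
}}

```text
time: 25.9
tool_pos: [454.2, -375.6, 147.2]
tcp_rot: [2.011, 1.571, 2.539]
contact_force: [-0.5, -0.3, -3.3]
grip_width: 21.7
```

{"fn": "send_rows", "kwargs": {
  "series": "-1 0 0 0 -1;-1 0 0 0 -2;-1 0 0 0 -3;-1 0 0 0 -4;-1 0 0 0 -5;-1 0 0 0 -6;-1 0 0 0 -7;-1 0 0 0 -8"
}}

```text
time: 26.9
tool_pos: [454.2, -375.7, 147.2]
tcp_rot: [2.33, 1.571, -2.727]
contact_force: [-0.3, 0.4, -1.2]
grip_width: 21.8
```

{"fn": "send_rows", "kwargs": {
  "series": "-1 0 0 0 -1;-1 0 0 0 -2;-1 0 0 0 -3;-1 0 0 0 -3.8;-1 0 0 0 -4.4;-1 0 0 0 -4.7;-1 0 0 0 -4.8"
}}

```text
time: 27.78
tool_pos: [454.2, -375.7, 147.2]
tcp_rot: [2.069, 1.571, -2.572]
contact_force: [0.2, -0.8, -3.0]
grip_width: 21.7
```

Run:
```python
from h import *
o,p,R=st();print(p,jaw(R),o["contact_force"],o["moment"],o["grip_width"],o["joint_positions"])
s=capture("scene");save(s,"s21",(110,160,310,310),4)
for r in place_of(s,"scoop_lip"): print(np.round(r["point"]),r["score"])
```

```text
[ 454.23270857 -375.6911083   147.2154574 ] 94.08176337508382 [ 0.16826495 -0.83123503 -3.02097973] [ 0.00582865  0.2221109  -0.01402562] 21.670622030032185 [-8.20956401e-01  5.28700127e-01  1.45431405e+00 -1.20232306e-04
  1.15859854e+00 -2.46294477e+00]
[ 608. -363.   87.] 0.57
```

View pics/s21.png

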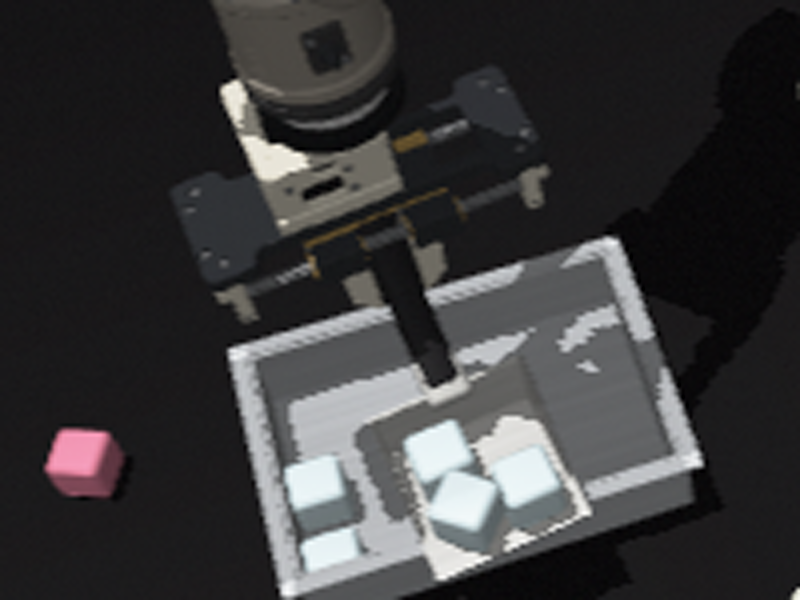

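{"fn": "send_rows", "kwargs": {
  "series": "-1 -0.2 0.03 0.2 0;-1 -0.5 0.08 0.6 0;-1 -0.8 0.16 1.2 0;-1 -1 0.27 2.0 0;-1 -1 0.41 3.0 0;-1 -1 0.56 4.1 0;-1 -1 0.71 5.2 0;-1 -1 0.86 6.3 0"
}}

```text
time: 28.88
tool_pos: [414.5, -186.9, 178.0]
tcp_rot: [-1.87, 1.57, -0.228]
contact_force: [0.2, 0.2, -2.9]
grip_width: 22.0
```

{"fn": "send_rows", "kwargs": {
  "series": "-1 0 0.15 1.1 0;-1 0 0.3 2.2 0;-1 0 0.45 3.3 0;-1 0 0.6 4.4 0;-1 0 0.76 5.5 0;-1 0 0.92 6.6 0;-1 0 1.07 7.7 0;-1 0 1.22 8.8 0"
}}

```text
time: 29.88
tool_pos: [358.8, 73.4, 177.9]
tcp_rot: [-1.356, 1.569, 0.286]
contact_force: [-0.2, 0.6, -2.4]
grip_width: 22.0
```

Run:
```python
from h import *
o,p,R=st();print(p,jaw(R),o["contact_force"],o["moment"],o["joint_positions"])
s=capture("scene");save(s,"s22",(260,110,460,260),4)
for r in place_of(s,"scoop_lip"): print(np.round(r["point"]),r["score"])
go((308,317,175,97))
```

```text
[358.82828874  73.36240135 177.9392199 ] 94.06856011817085 [-0.15317431  0.57516647 -2.36624379] [0.01609571 0.26596639 0.00153326] [-8.83264880e-03  1.03826552e-01  1.99149836e+00  4.68557525e-04
  1.04493321e+00 -1.65087347e+00]
[512.  86. 118.] 0.56
units [0.1  1.07 8.19] turn -0.55
```

View pics/s22.png

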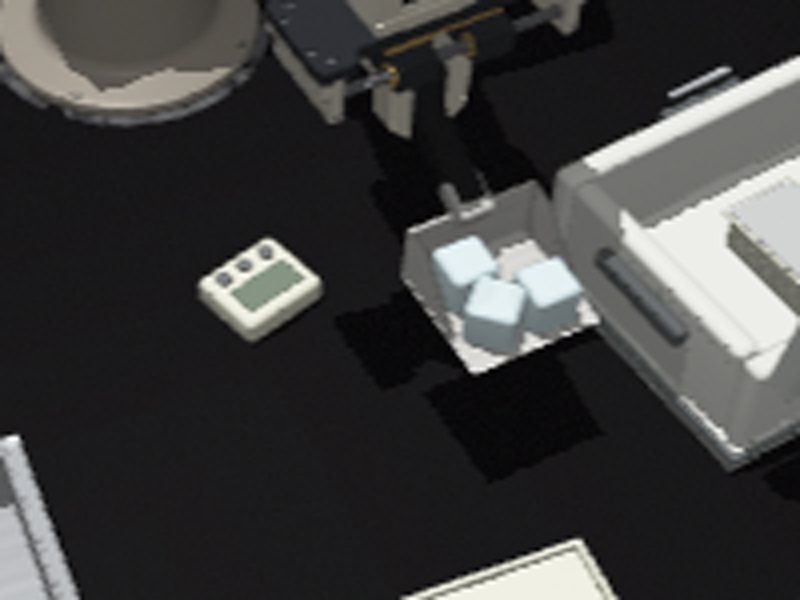

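{"fn": "send_rows", "kwargs": {
  "series": "-1 0.05 0.03 0.3 0;-1 0.05 0.1 0.9 0;-1 0.05 0.23 1.8 -0.1;-1 0.05 0.36 2.8 -0.2;-1 0.05 0.5 3.9 -0.3;-1 0.05 0.64 5 -0.4;-1 0.05 0.77 6 -0.5;-1 0.05 0.87 6.9 -0.55"
}}

```text
time: 30.98
tool_pos: [319.0, 277.2, 175.9]
tcp_rot: [-0.625, 1.57, 1.064]
contact_force: [-0.2, -0.5, -2.7]
grip_width: 21.7
```

{"fn": "send_rows", "kwargs": {
  "series": "-1 0 0.06 0.5 0;-1 0 0.08 0.8 0;-1 0 0.08 1.1 0;-1 0 0.08 1.2 0;-1 0 0.08 1.25 0"
}}

```text
time: 31.6
tool_pos: [312.6, 313.2, 175.7]
tcp_rot: [2.845, 1.571, -1.749]
contact_force: [-0.8, 0.4, -2.4]
grip_width: 21.6
```

Run:
```python
from h import *
o,p,R=st();print(p,jaw(R),o["contact_force"],o["moment"],o["joint_positions"])
s=capture("scene");save(s,"s23",(360,90,560,240),4)
t=capture("top");save(t,"t23",(60,180,210,340),5)
for r in place_of(s,"scoop_lip")+place_of(t,"scoop_lip"): print(np.round(r["point"]),r["score"])
```

```text
[312.63207761 313.19221347 175.72932731] 96.78298942959711 [-0.76044593  0.4095239  -2.38589241] [-0.04035168  0.22711291  0.00562646] [ 6.12841652e-01  2.45743187e-01  1.81634342e+00 -9.87248402e-05
  1.07959412e+00 -1.07629360e+00]
[468. 334. 114.] 0.71
[ 485. -362.    6.] 0.19
[466. 331. 114.] 0.93
[ 734. -228.   -1.] 0.17
```

View pics/s23.png

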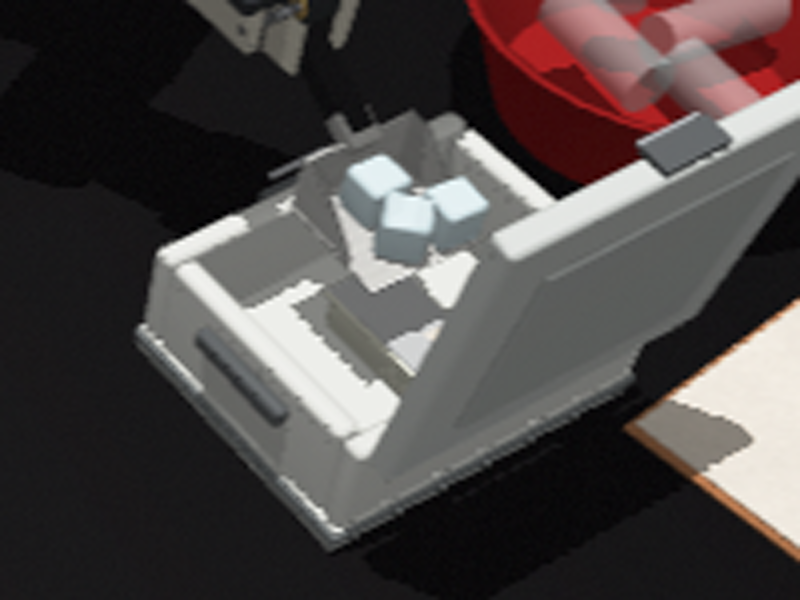

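View pics/t23.png

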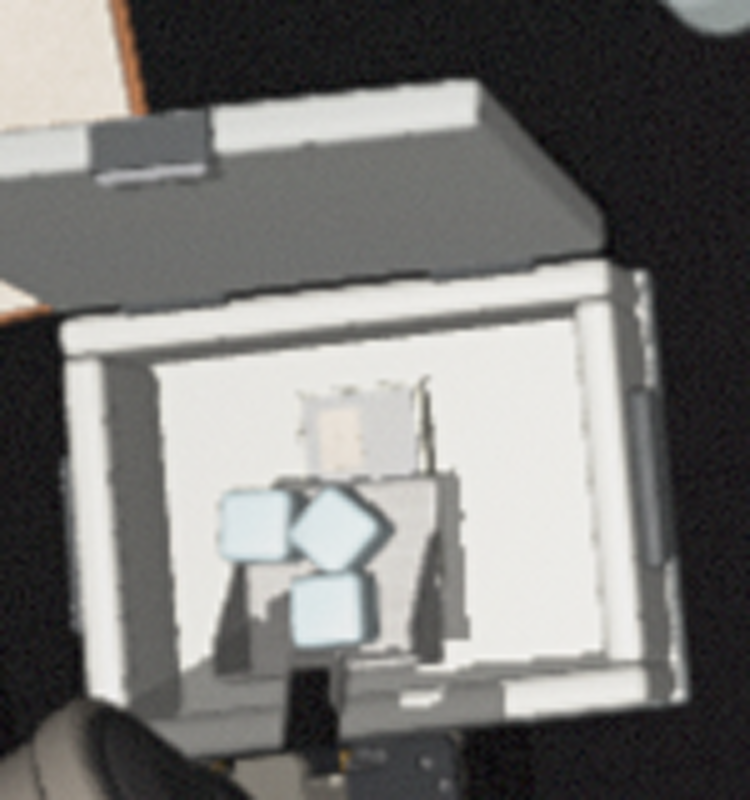

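{"fn": "send_rows", "kwargs": {
  "series": "-1 0.2 0 0 0;-1 0.2 -0.3 0 0;-1 0.2 -1.6 0 0;-1 0.2 0.3 0 0;-1 0.2 2.3 0 0;-1 0.2 4.3 0 0;-1 0 5 0 0;-1 0 5 0 0"
}}

```text
time: 32.8
tool_pos: [163.3, 296.0, 176.4]
tcp_rot: [-0.872, 1.569, 0.819]
contact_force: [1.2, -0.6, -1.4]
grip_width: 21.7
```

Run:
```python
from h import *
o,p,R=st();print(p,jaw(R),o["contact_force"],o["moment"],o["joint_positions"])
s=capture("scene");save(s,"s24",(360,90,560,240),4)
t=capture("top");save(t,"t24",(60,180,210,340),5)
```

```text
[163.33266592 296.03203061 176.41800104] 96.92004189749547 [ 1.21644905 -0.63166616 -1.42564141] [-0.05973835  0.08223284  0.04656156] [ 8.38724920e-01  5.15568739e-02  2.05553135e+00 -5.18153007e-05
  1.03222629e+00 -8.52821118e-01]
```

View pics/s24.png

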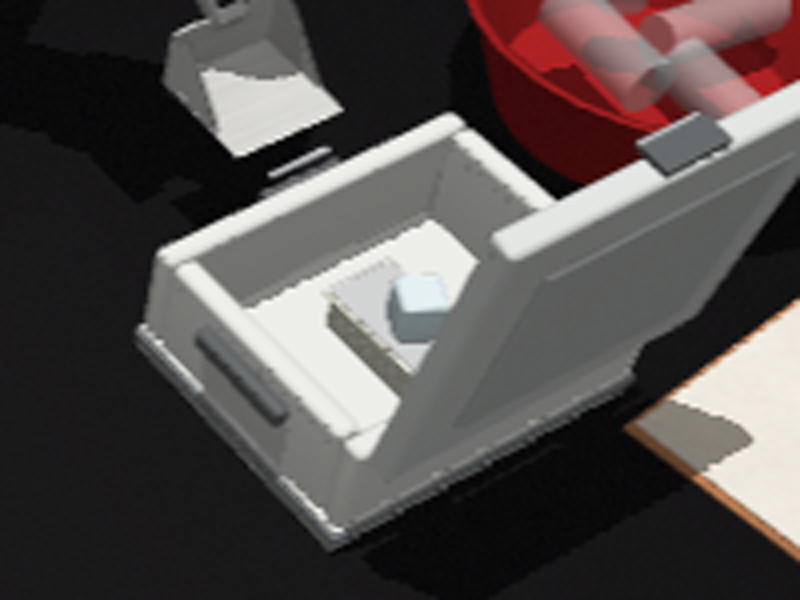

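View pics/t24.png

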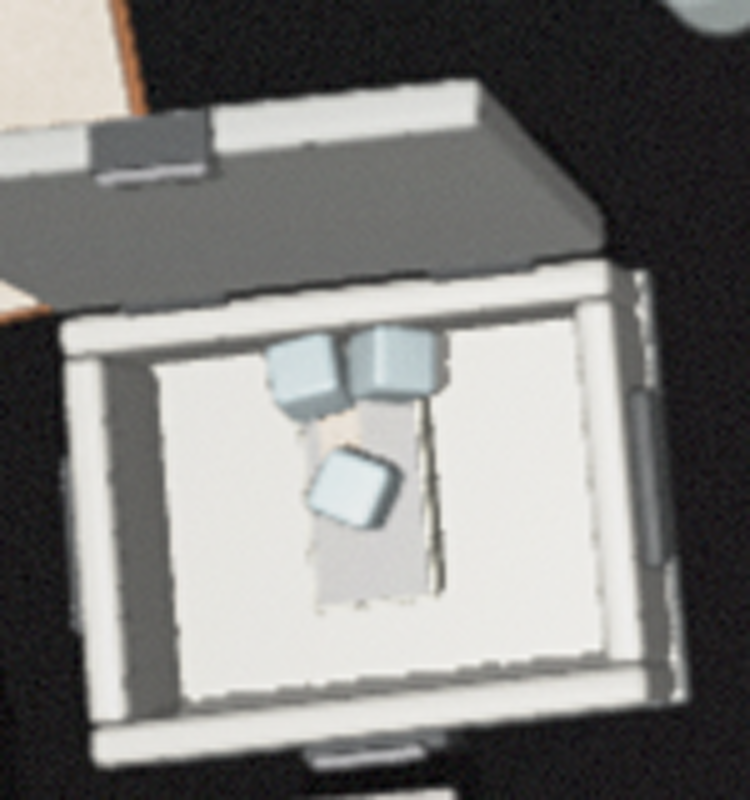

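Run:
```python
from h import *
go((420,60,180,60),(514.4,-230,150,-2.9))
t=capture("top");save(t,"t25",(340,210,480,330),5)
```

```text
units [-0.13 -7.51 -8.83] turn 7.36
units [  0.87  -9.49 -18.81] turn 19.94
```

View pics/t25.png

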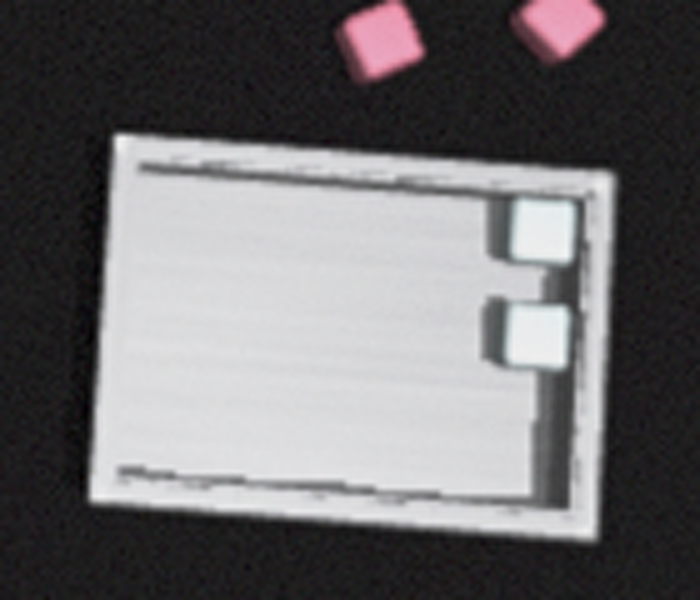

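{"fn": "send_rows", "kwargs": {
  "series": "-1 -0.1 -1.7 -2 1;-1 -0.1 -3.4 -4 3;-1 -0.1 -5.2 -6 5;-1 -0.1 -7 -8 7;-1 -0.1 -7.8 -10 9;-1 -0.1 -8.2 -11.5 11;-1 -0.1 -8.5 -13 13;-1 0.2 -8.8 -14.5 15"
}}

```text
time: 33.95
tool_pos: [472.4, -91.7, 171.5]
tcp_rot: [-0.582, 1.569, -0.209]
contact_force: [1.6, 0.2, -1.8]
grip_width: 21.6
```

Run:
```python
from h import *
o,p,R=st();print(p,jaw(R),o["joint_positions"])
go((518.3,-230,150,-2.9))
```

```text
[472.37565506 -91.6871968  171.45497816] 21.375412038757563 [-3.51285124e-01  3.17258303e-01  1.72646631e+00  2.07515696e-04
  1.09658304e+00 -7.24450697e-01]
units [ 0.72 -4.85 -0.26] turn 4.86
```

{"fn": "send_rows", "kwargs": {
  "series": "-1 0.3 -1.5 -0.1 1.6;-1 0.5 -3 -0.2 3.2;-1 0.72 -4.4 -0.26 4.85;-1 0.72 -4.85 -0.26 4.85;-1 0.72 -4.85 -0.26 4.85"
}}

```text
time: 34.58
tool_pos: [517.4, -227.1, 149.4]
tcp_rot: [2.396, 1.57, 2.353]
contact_force: [0.9, -0.2, -1.7]
grip_width: 21.5
```

Run:
```python
from h import *
o,p,R=st();print(p,jaw(R))
t=capture("top");s=capture("scene")
for r in place_of(s,"scoop_lip")+place_of(t,"scoop_lip"): print(np.round(r["point"]),r["score"])
go((518.3,-230,64,-2.9),(518.3,-230,63.2,-2.9))
save(t,"t26",(340,210,480,330),5)
```

```text
[ 517.35736647 -227.11591532  149.37400286] -2.466086108006387
[ 508. -380.   88.] 0.57
[ 510. -382.   84.] 0.56
units [ 2.88 -0.17  0.04] turn 0.11
units [ 2.91 -0.17  0.04] turn 0.11
```

View pics/t26.png

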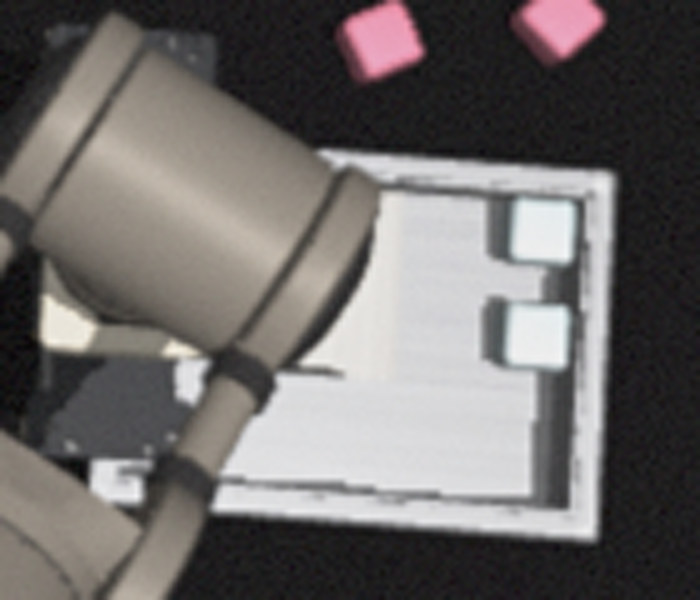

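{"fn": "send_rows", "kwargs": {
  "series": "-1 0.7 -0.2 0 0.1;-1 1.5 -0.2 0 0.1;-1 2.3 -0.2 0 0.1;-1 2.75 -0.2 0 0.1;-1 2.87 -0.2 0 0.1;-0.35 2.87 -0.2 0 0.1;-0.35 2.87 -0.2 0 0.1;-0.35 2.87 -0.2 0 0.1"
}}

```text
time: 35.78
tool_pos: [517.5, -232.4, 64.7]
tcp_rot: [-0.447, 1.57, -0.498]
contact_force: [-0.8, 0.1, -1.0]
grip_width: 29.7
```

{"fn": "send_rows", "kwargs": {
  "series": "-1 0 0 0 0;-1 0 0 0 0;-1 0 0 0 0;-1 0 -0.5 0 0;-1 0 -1 0 0;-1 0 -1.5 0 0;-1 0 -2 0 0;-1 0 -2.2 0 0"
}}

```text
time: 36.78
tool_pos: [513.7, -299.2, 64.2]
tcp_rot: [0.907, 1.57, 0.854]
contact_force: [-0.8, 5.4, 6.4]
grip_width: 21.8
```

{"fn": "send_rows", "kwargs": {
  "series": "-1 0 -0.2 0 0;-1 0 -0.4 0 0;-1 0 -0.6 0 0;-1 0 -0.75 0 0;-1 0 -0.85 0 0;-1 0 -0.85 0 0"
}}

```text
time: 37.52
tool_pos: [512.6, -323.2, 64.3]
tcp_rot: [1.446, 1.569, 1.394]
contact_force: [-0.5, 6.1, 6.1]
grip_width: 21.9
```

Run:
```python
from h import *
o,p,R=st();print(p,jaw(R),o["contact_force"])
t=capture("top");s=capture("scene")
for r in place_of(s,"scoop_lip"): print(np.round(r["point"]),r["score"])
save(t,"t27",(340,210,480,330),5);save(s,"s27",(130,200,330,350),4)
```

```text
[ 512.58443102 -323.19404511   64.30317048] -2.9769705331045726 [-0.48902897  6.11879034  6.12524798]
[ 505. -484.    5.] 0.84
```

View pics/s27.png

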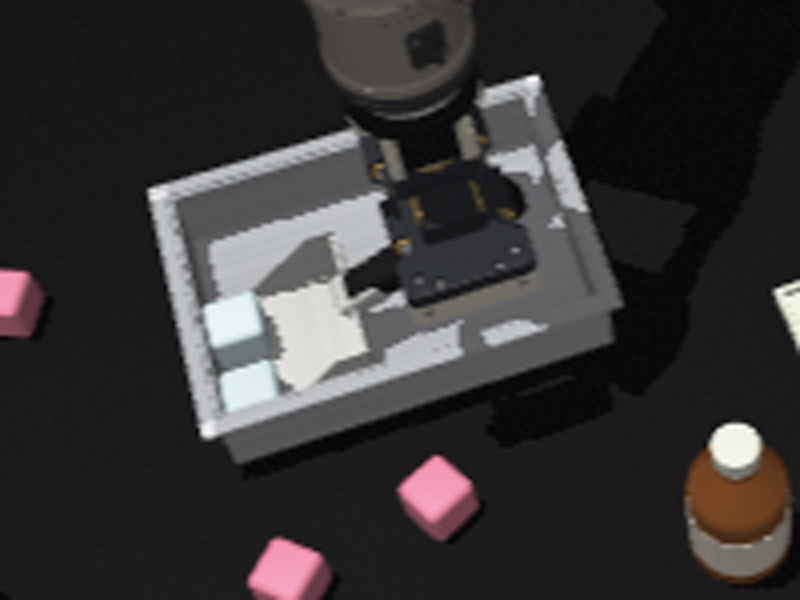

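View pics/t27.png

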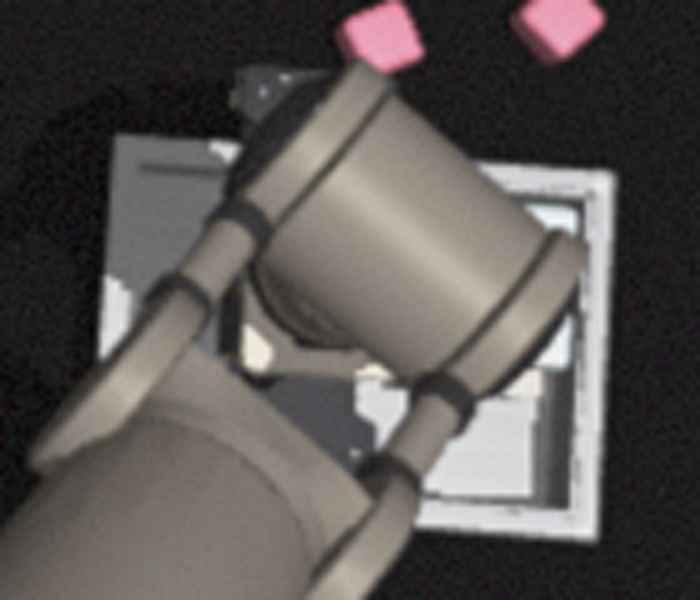

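{"fn": "send_rows", "kwargs": {
  "series": "-1 -0.15 0.03 0 0;-1 -0.4 0.03 0 0;-1 -0.8 0.03 0 0;-1 -1.3 0.03 0 0;-1 -1.9 0.03 0 0;-1 -2.5 0.03 0 0;-1 -2.8 0.03 0 0;-1 -2.8 0.03 0 0"
}}

```text
time: 38.67
tool_pos: [512.8, -322.8, 149.0]
tcp_rot: [-0.608, 1.569, -0.66]
contact_force: [-0.4, -0.1, -2.4]
grip_width: 21.7
```

Run:
```python
from h import *
o,p,R=st();print(p,jaw(R),o["contact_force"])
t=capture("top");s=capture("scene")
for r in place_of(s,"scoop_lip"): print(np.round(r["point"]),r["score"])
save(t,"t28",(340,210,480,330),5);save(s,"s28",(130,160,330,310),4)
```

```text
[ 512.80508309 -322.84537054  149.01296584] -2.9472539727634595 [-0.37035423 -0.12884779 -2.35409115]
[ 501. -481.   93.] 0.64
```

View pics/s28.png

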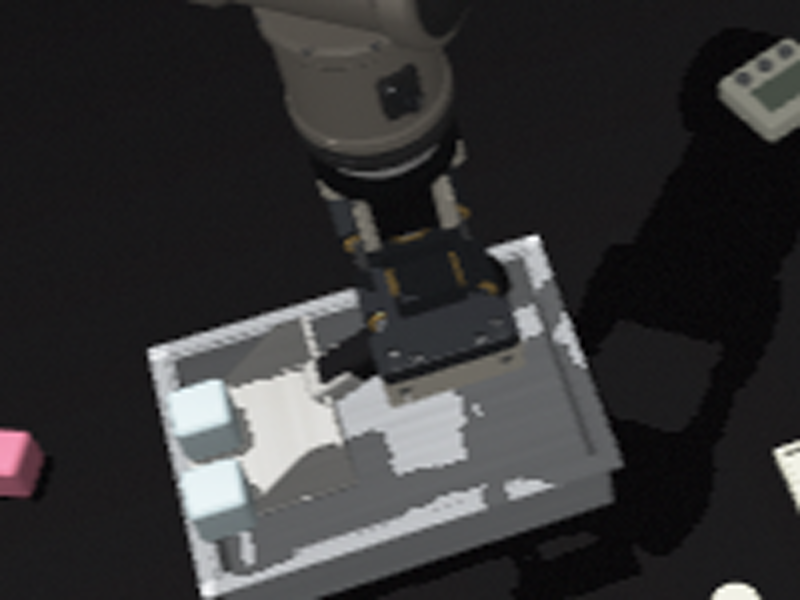

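{"fn": "send_rows", "kwargs": {
  "series": "-1 0 -1.3 0 0;-1 0 -2.3 0 0;-1 0 -3.0 0 0;-1 0 -3.4 0 0;-1 0 -3.6 0 0;-1 0 -3.7 0 0;-1 0 -3.7 0 0"
}}

```text
time: 39.7
tool_pos: [507.0, -433.0, 148.1]
tcp_rot: [1.485, 1.571, 1.434]
contact_force: [0.6, 0.1, -2.9]
grip_width: 22.0
```

Run:
```python
from h import *
o,p,R=st();print(p,jaw(R),o["contact_force"])
s=capture("scene");save(s,"s29",(70,180,270,330),4)
```

```text
[ 506.97753786 -433.01028755  148.0853331 ] -2.9279271409347323 [ 0.55325998  0.09407151 -2.88604487]
```

View pics/s29.png

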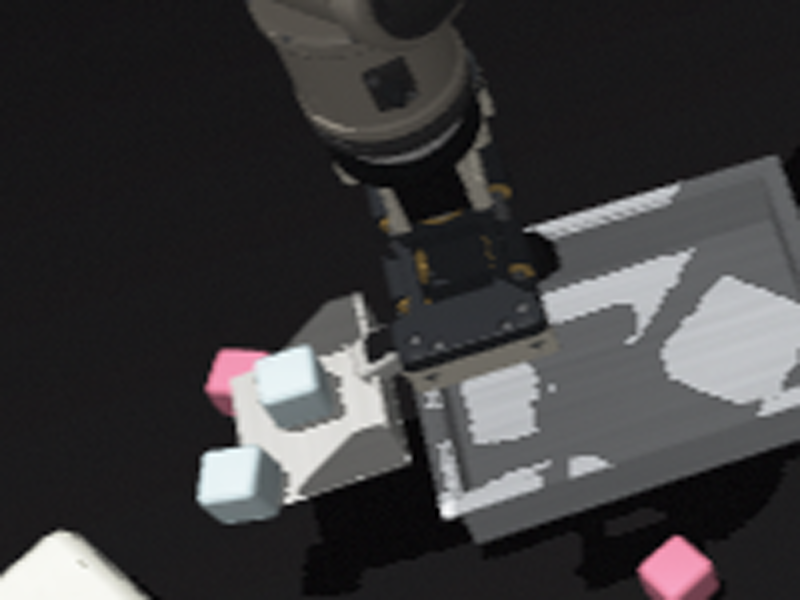

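Run:
```python
from h import *
s=capture("scene");t=capture("top");save(s,"s30",(110,250,190,310),10);save(t,"t30",(420,210,520,310),6)
for r in place_of(s,"scoop_lip")+place_of(t,"scoop_lip"): print(np.round(r["point"]),r["score"])
for r in place_of(s,"ice1_mid")+place_of(t,"ice1_mid"): print("ice",np.round(r["point"]),r["score"])
```

```text
[ 497. -591.   92.] 0.98
[569. 348. 103.] 0.74
ice [ 538. -592.  109.] 0.68
ice [462. 336.  38.] 0.36
```

View pics/s30.png

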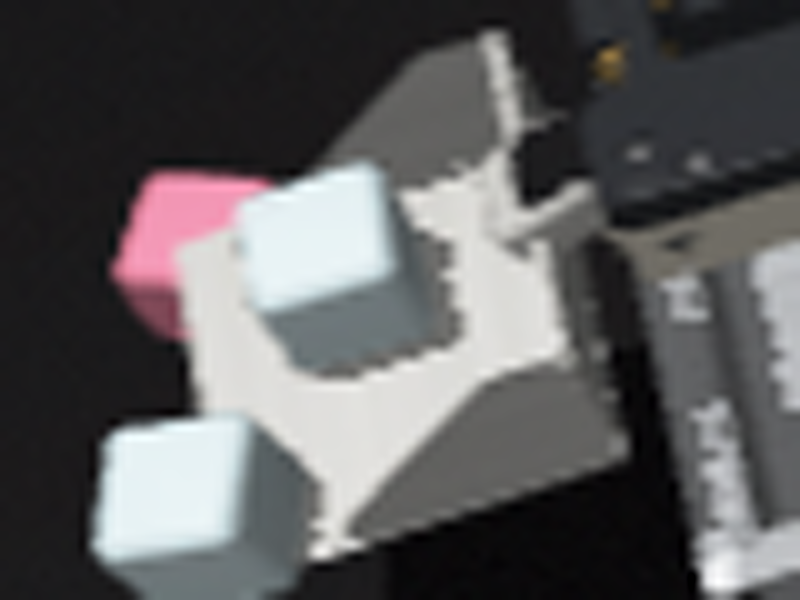

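View pics/t30.png

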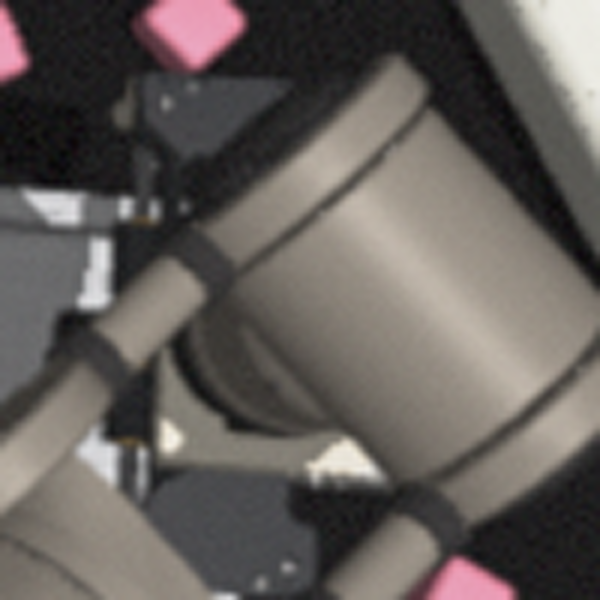

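{"fn": "send_rows", "kwargs": {
  "series": "-1 0 -0.6 0 -2;-1 0 -0.95 0 -4;-1 0 -1.15 0 -5.9;-1 0 -1.25 0 -7.7;-1 0 -1.28 0 -9.3;-1 0 -1.3 0 -10.7;-1 0 -1.3 0 -11.9;-1 0 -1.3 0 -12.9"
}}

```text
time: 41.05
tool_pos: [504.8, -472.4, 148.1]
tcp_rot: [2.578, 1.571, -2.627]
contact_force: [-0.2, -0.3, -2.4]
grip_width: 21.9
```

Run:
```python
from h import *
o,p,R=st();print(p,jaw(R),o["contact_force"])
s=capture("scene");save(s,"s31",(70,220,270,370),4)
```

```text
[ 504.76694127 -472.38664491  148.0841022 ] 61.734254020843295 [-0.1885446  -0.25152081 -2.39281205]
```

View pics/s31.png

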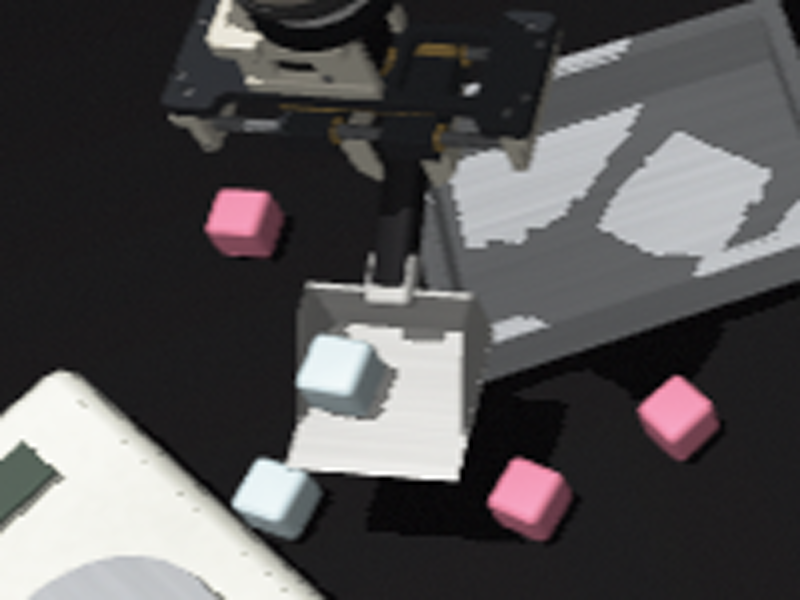

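Run:
```python
from h import *
s=capture("scene");t=capture("top");save(s,"s32",(80,280,200,370),6);save(t,"t32",(420,130,620,290),4)
print("cube",np.round(ray(s,(139.5,345),34)), np.round(ray(s,(138.5,343),34)))
for r in place_of(s,"ice1_mid"): print("ice",np.round(r["point"]),r["score"])
print(proj(t,(560,-640,17)))
```

```text
cube [ 609. -608.   34.] [ 604. -609.   34.]
ice [ 601. -611.   17.] 0.79
[511.80963263 251.13419264]
```

View pics/s32.png

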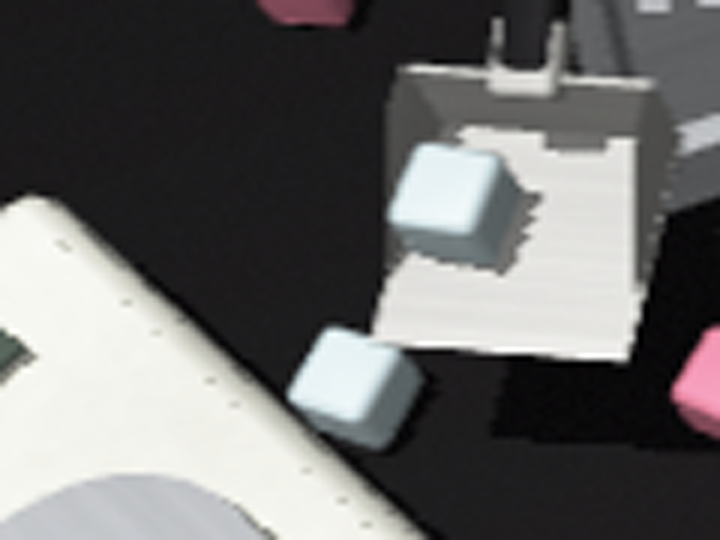

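View pics/t32.png

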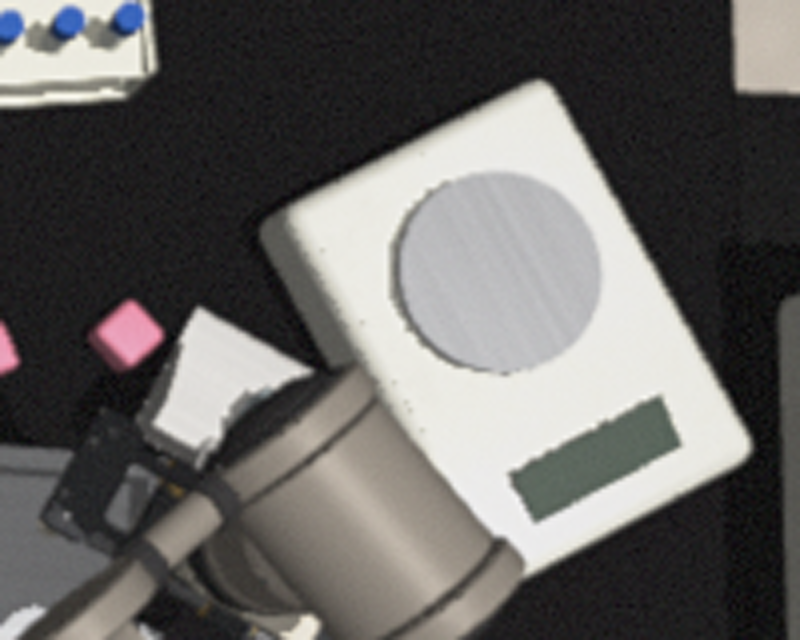

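{"fn": "send_rows", "kwargs": {
  "series": "-1 -0.1 0 0 -0.4;-1 -0.3 0 0 -1.2;-1 -0.6 0 0 -2.2;-1 -0.8 0 0 -3.2;-1 -0.95 0 0 -4.2;-1 -1 0 0 -5.2;-1 -1 0 0 -6;-1 -1 0 0 -6.5"
}}

```text
time: 42.25
tool_pos: [504.8, -472.5, 178.4]
tcp_rot: [-2.705, 1.57, -1.061]
contact_force: [-0.3, -0.7, -1.0]
grip_width: 21.9
```

Run:
```python
from h import *
o,p,R=st();print(p,jaw(R))
go((420,-190,178,94),(358,75,178,94),(313,313,176,97))
s=capture("scene");save(s,"s33",(70,220,270,370),4)
for n in("ice1_mid",):
  for r in place_of(s,n): print("ice",np.round(r["point"]),r["score"])
```

```text
[ 504.83782412 -472.51545087  178.39188209] 94.1776813440604
units [0.01 2.13 9.6 ] turn 0.04
units [ 0.    3.55 18.56] turn 0.04
units [ 0.07  4.47 26.58] turn -0.56
ice [ 601. -613.   18.] 0.54
```

View pics/s33.png

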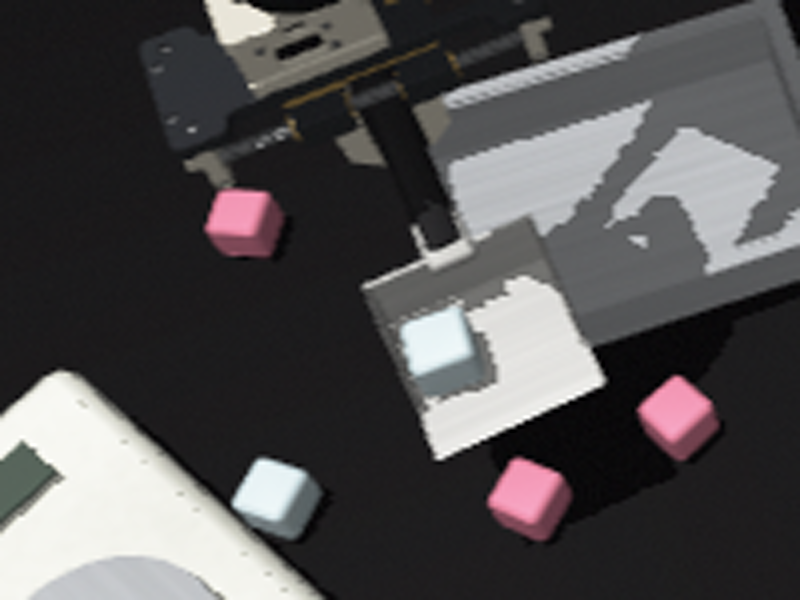

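{"fn": "send_rows", "kwargs": {
  "series": "-1 0 0.03 0.2 0;-1 0 0.1 0.6 0;-1 0 0.2 1.2 0;-1 0 0.35 2.0 0;-1 0 0.55 3.0 0;-1 0 0.78 4.1 0;-1 0 1.02 5.2 0;-1 0 1.27 6.3 0"
}}

```text
time: 43.35
tool_pos: [453.0, -285.1, 178.3]
tcp_rot: [-1.909, 1.57, -0.268]
contact_force: [-0.3, 0.3, -1.8]
grip_width: 21.8
```

{"fn": "send_rows", "kwargs": {
  "series": "-1 0 0.22 1.1 0;-1 0 0.43 2.2 0;-1 0 0.63 3.3 0;-1 0 0.82 4.4 0;-1 0 1 5.5 0;-1 0 1.17 6.6 0;-1 0 1.34 7.7 0;-1 0 1.5 8.8 0"
}}

```text
time: 44.35
tool_pos: [389.4, -25.2, 178.4]
tcp_rot: [-1.634, 1.57, 0.006]
contact_force: [0.2, 0.4, -2.2]
grip_width: 21.8
```

{"fn": "send_rows", "kwargs": {
  "series": "-1 0 0.15 1.1 0;-1 0 0.3 2.2 0;-1 0 0.45 3.3 0;-1 0 0.6 4.4 0;-1 0 0.75 5.5 0;-1 0 0.9 6.6 0;-1 0 1.05 7.6 0;-1 0 1.2 8.5 -0.2"
}}

```text
time: 45.35
tool_pos: [335.3, 226.6, 178.5]
tcp_rot: [-0.998, 1.57, 0.661]
contact_force: [-0.1, 0.3, -1.9]
grip_width: 21.8
```

Run:
```python
from h import *
o,p,R=st();print(p,jaw(R))
go((313,300,173,97))
```

```text
[335.34413091 226.58215865 178.47527047] 95.06337752117915
units [0.18 0.53 2.5 ] turn -0.39
```

{"fn": "send_rows", "kwargs": {
  "series": "-1 0.05 0.15 0.7 -0.1;-1 0.1 0.3 1.3 -0.2;-1 0.15 0.42 1.8 -0.3;-1 0.18 0.5 2.2 -0.4;-1 0.18 0.53 2.4 -0.4;-1 0.18 0.53 2.5 -0.4"
}}

```text
time: 46.1
tool_pos: [313.6, 298.9, 172.7]
tcp_rot: [-2.117, 1.571, -0.423]
contact_force: [1.1, 1.0, -1.8]
grip_width: 21.3
```

Run:
```python
from h import *
o,p,R=st();print(p,jaw(R))
t=capture("top");save(t,"t34",(60,180,210,340),5)
for r in place_of(t,"scoop_lip"): print(np.round(r["point"]),r["score"])
```

```text
[313.56722029 298.86503726 172.70792209] 97.05277222390062
[471. 321. 112.] 0.66
```

View pics/t34.png

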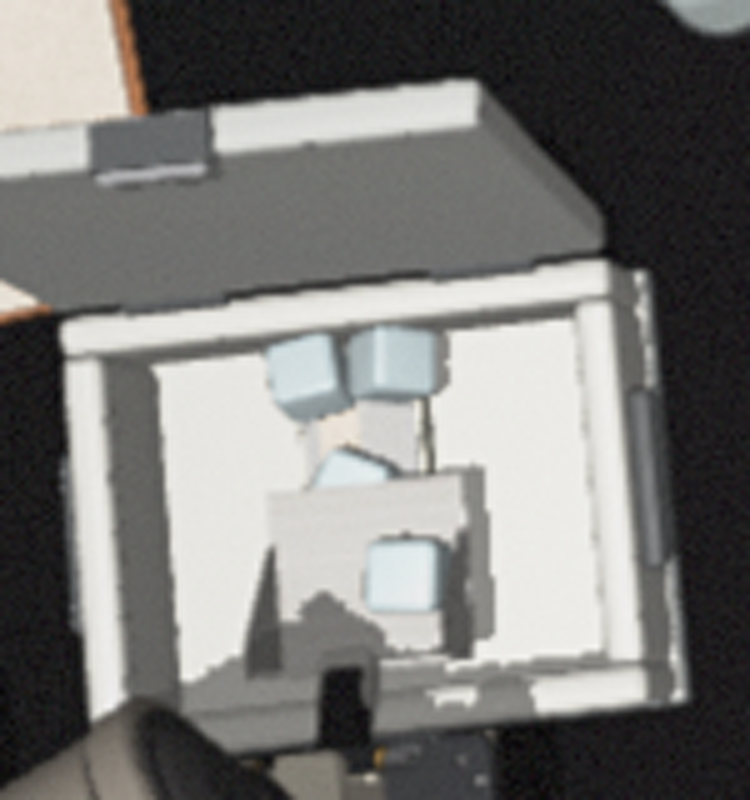

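{"fn": "send_rows", "kwargs": {
  "series": "-1 0.05 0 -0.3 0;-1 0.1 -0.1 -0.6 0;-1 0.1 -0.3 -0.7 0;-1 0.1 -1.6 -0.7 0;-1 0.1 0.3 -0.7 0;-1 0.1 2.3 -0.7 0;-1 0 4.3 -0.7 0;-1 0 5 -0.7 0"
}}

```text
time: 47.2
tool_pos: [165.0, 258.5, 172.7]
tcp_rot: [1.295, 1.57, 2.99]
contact_force: [1.1, 0.5, -1.7]
grip_width: 21.5
```

Run:
```python
from h import *
o,p,R=st();print(p,jaw(R),o["joint_positions"])
t=capture("top");save(t,"t35",(60,180,210,340),5)
go((420,60,180,60),(472,-92,180,21))
```

```text
[165.02447535 258.5208964  172.74719854] 97.10313094071441 [ 7.50567927e-01 -4.06143407e-03  2.12557023e+00  3.72995052e-04
  1.02033492e+00 -9.44396590e-01]
units [-0.26 -7.66 -7.61] turn 7.42
units [ -0.26  -8.75 -12.85] turn 15.22
```

View pics/t35.png

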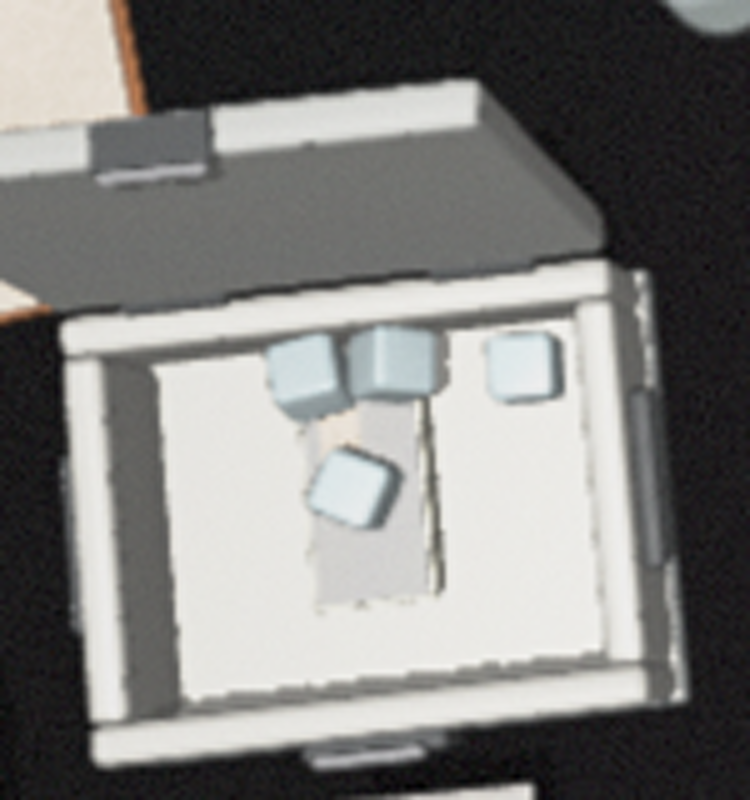

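Run:
```python
from h import *
t=capture("top");s=capture("scene")
save(t,"t36",(440,150,560,250),6);save(s,"s36",(80,260,240,380),5)
for p in (t,s):
  for r in place_of(p,"ice1_mid"): print("ice",np.round(r["point"]),round(r["score"],2))
```

```text
ice [ 598. -614.   19.] 0.49
ice [ 483. -362.   10.] 0.36
ice [ 598. -615.   16.] 0.8
```

View pics/t36.png

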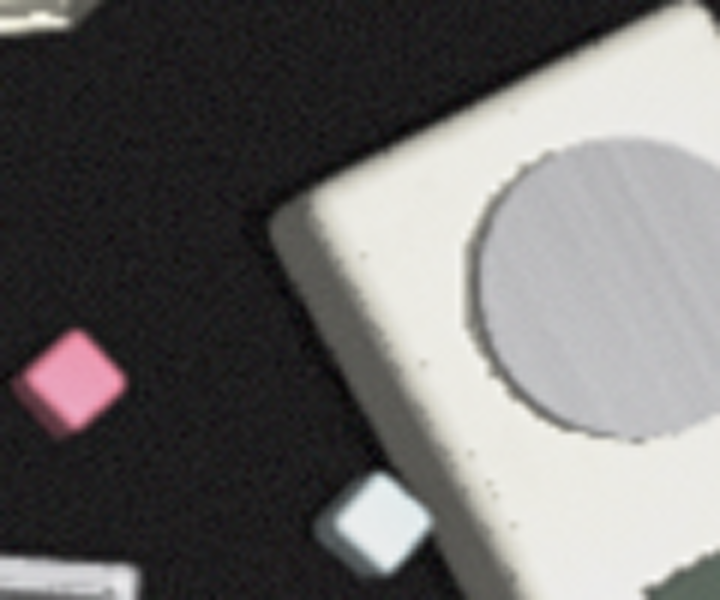

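View pics/s36.png

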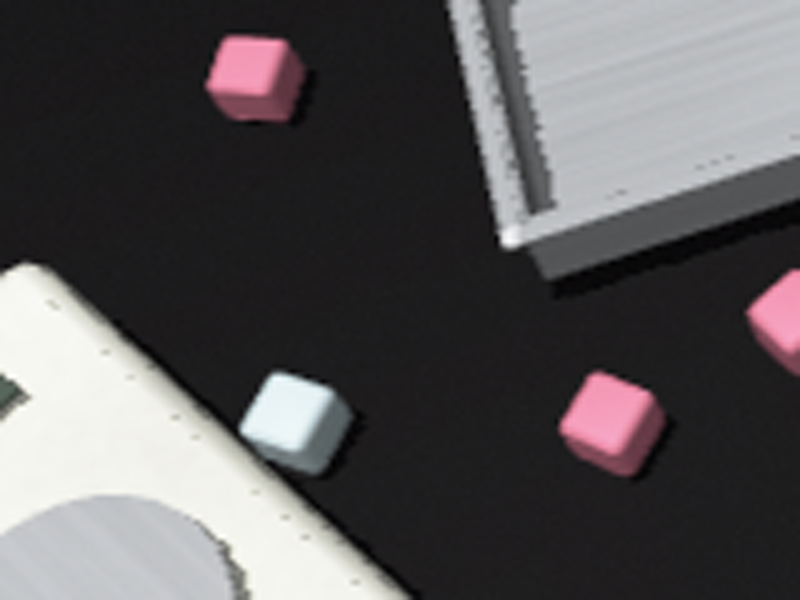

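Run:
```python
from h import *
t=capture("top");s=capture("scene")
f=lambda x,y:(440+x/6,150+y/6)
A=ray(t,f(275,245),0);B=ray(t,f(395,470),0);C=ray(t,f(460,592),0);print(np.round(A),np.round(B),np.round(C), np.degrees(np.arctan2(*(C-A)[1::-1])))
print("top edge",np.round(ray(t,f(320,195),60)),np.round(ray(t,f(530,600),60)))
print("cube top corners",[np.round(ray(t,f(*q),34)) for q in[(382,472),(433,522),(380,577),(335,522)]])
print("pink",np.round(ray(t,f(75,380),34)),"pan corner",np.round(ray(t,f(137,570),55)))
g=lambda x,y:(80+x/5,260+y/5)
print("pan corner s",np.round(ray(s,g(508,240),55)),np.round(ray(s,g(552,280),0)),"cube",np.round(ray(s,g(285,410),34)))
print("scale s",np.round(ray(s,g(130,330),0)),np.round(ray(s,g(405,590),0)))
print("pink1",np.round(ray(s,g(800,310),34)),"pink2",np.round(ray(s,g(600,415),34)))
```

```text
[ 722. -577.    0.] [ 622. -631.    0.] [ 568. -659.    0.] -152.0313689864236
top edge [ 733. -578.   60.] [ 560. -667.   60.]
cube top corners [array([ 617., -613.,   34.]), array([ 595., -635.,   34.]), array([ 571., -612.,   34.]), array([ 594., -592.,   34.])]
pink [ 654. -479.   34.] pan corner [ 569. -500.   55.]
pan corner s [ 569. -495.   55.] [ 567. -487.    0.] cube [ 600. -612.   34.]
scale s [ 511. -681.    0.] [ 689. -587.    0.]
pink1 [ 647. -381.   34.] pink2 [ 660. -481.   34.]
```

{"fn": "send_rows", "kwargs": {
  "series": "-1 -0.1 -1.7 -1.8 1;-1 -0.2 -3.5 -3.6 3;-1 -0.26 -5.4 -5.4 5;-1 -0.26 -7.2 -7.1 7;-1 -0.26 -7.8 -9 9;-1 -0.26 -8.2 -10.7 11;-1 -0.26 -8.75 -12.4 13;-1 -0.26 -8.75 -12.85 13.8"
}}

```text
time: 48.55
tool_pos: [476.5, -94.6, 179.8]
tcp_rot: [-2.288, 1.571, -1.805]
contact_force: [-0.3, 0.8, -1.6]
grip_width: 21.9
```

```bash
cat >> h.py <<'E'
U=np.array([.883,.469]);N=np.array([.469,-.883])
def un(u,n,z,j=28): 
    q=u*U+n*N; return (q[0],q[1],z,j)
E
python3 - <<'E'
from h import *
o,p,R=st();print(p,jaw(R))
go((600,-250,150,28),un(311,680,130),un(311,680,66.5))
E
```

```text
[476.52912575 -94.6303551  179.78064266] 27.68150546895711
units [ 0.99 -6.5   1.24] turn -0.06
units [  1.66 -12.44  -2.12] turn -0.06
units [  3.78 -12.44  -2.12] turn -0.06
```

{"fn": "send_rows", "kwargs": {
  "series": "-1 0.5 -2 -0.3 0;-1 1 -4 -0.6 0;-1 1.2 -6 -1 0;-1 1.2 -8 -1.4 0;-1 1.2 -10 -1.8 0;-1 1.2 -11.5 -2.1 0;-1 1.3 -12.3 -2.1 0;-1 1.3 -12.4 -2.1 0"
}}

```text
time: 49.55
tool_pos: [593.6, -451.0, 138.8]
tcp_rot: [1.943, 1.568, 2.43]
contact_force: [-0.7, 0.2, -1.1]
grip_width: 21.3
```

Run:
```python
from h import *
o,p,R=st();print(p,jaw(R))
t=capture("top");s=capture("scene");save(s,"s37",(80,260,240,380),5);save(t,"t37",(440,150,560,250),6)
for r in place_of(s,"scoop_lip")+place_of(t,"scoop_lip"): print(np.round(r["point"]),r["score"], np.round([r["point"][:2]@U,r["point"][:2]@N]))
go(un(311,680,130),un(311,680,66.5))
```

```text
[ 593.58365685 -450.96576178  138.78711001] 27.906061611748882
[ 665. -591.   80.] 0.56 [310. 833.]
units [ 0.38 -0.18 -0.12] turn 0.02
units [ 2.49 -0.18 -0.12] turn 0.02
```

View pics/s37.png

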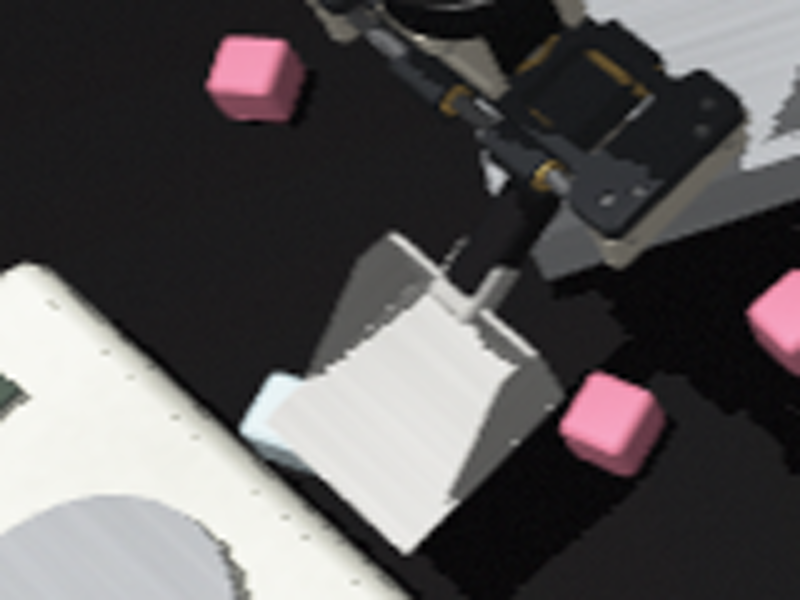

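View pics/t37.png

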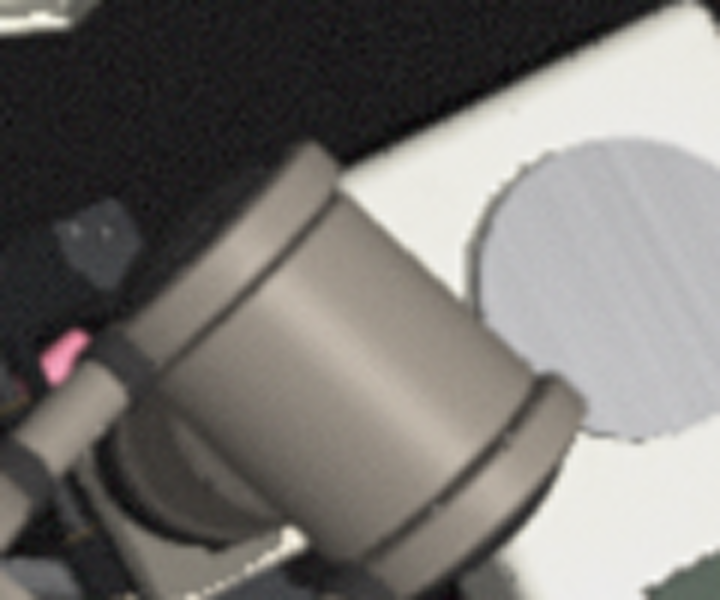

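{"fn": "send_rows", "kwargs": {
  "series": "-1 0.3 0 0.2 0;-1 1 0 0.2 0;-1 1.7 0 0.2 0;-1 2.2 0 0.2 0;-1 2.3 0 0.2 0"
}}

```text
time: 50.38
tool_pos: [599.5, -445.0, 71.1]
tcp_rot: [1.842, 1.568, 2.332]
contact_force: [0.4, 0.2, -1.6]
grip_width: 21.9
```

Run:
```python
from h import *
o,p,R=st();print(p,jaw(R),o["contact_force"])
s=capture("scene");save(s,"s38",(80,260,240,380),5)
for r in place_of(s,"scoop_lip"): print(np.round(r["point"]),r["score"], np.round([r["point"][:2]@U,r["point"][:2]@N]))
```

```text
[ 599.46162818 -445.04532928   71.0521225 ] 28.08078939302067 [ 0.43378921  0.23156453 -1.5755093 ]
[ 672. -583.   12.] 0.63 [320. 830.]
[613. 352. 317.] 0.51 [706. -23.]
```

View pics/s38.png

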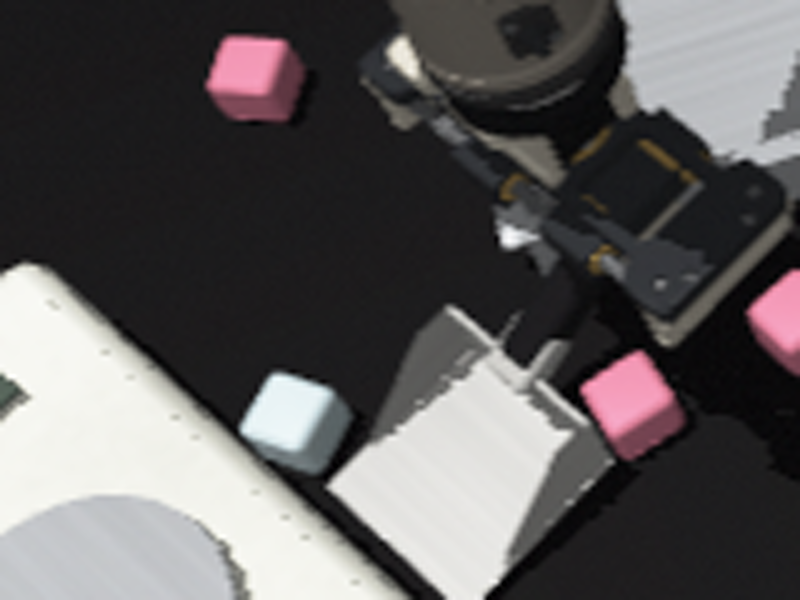

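{"fn": "send_rows", "kwargs": {
  "series": "-1 0.03 -0.2 -0.2 0;-1 0.03 -0.2 -0.5 0;-1 0.03 -0.2 -0.8 0;-1 0.03 -0.2 -1.1 0;-1 0.03 -0.2 -1.4 0;-1 0.03 -0.2 -1.7 0;-1 0.03 -0.2 -2.0 0;-1 0.03 -0.2 -2.2 0"
}}

```text
time: 51.48
tool_pos: [543.7, -482.7, 71.6]
tcp_rot: [0.41, 1.571, 0.9]
contact_force: [-0.6, 0.2, -1.9]
grip_width: 21.8
```

Run:
```python
from h import *
o,p,R=st();print(p,jaw(R),o["contact_force"])
s=capture("scene");save(s,"s39",(80,260,240,380),5)
for n in("scoop_lip","ice1_mid"):
 for r in place_of(s,n): print(n,np.round(r["point"]),r["score"], np.round([r["point"][:2]@U,r["point"][:2]@N]))
```

```text
[ 543.72749715 -482.68553083   71.59213412] 28.033041529401057 [-0.61515427  0.23150078 -1.8600005 ]
scoop_lip [ 616. -621.   14.] 0.89 [253. 837.]
ice1_mid [ 554. -635.   17.] 0.53 [191. 821.]
```

View pics/s39.png

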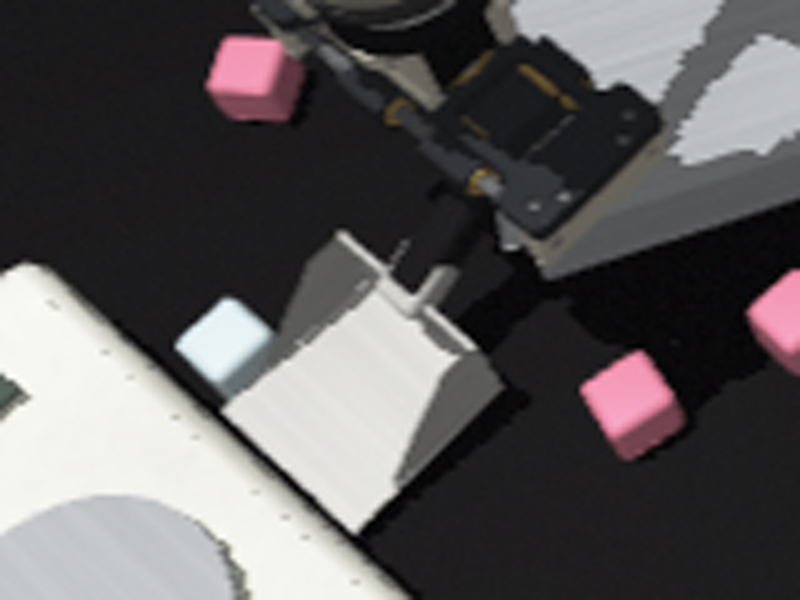

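Run:
```python
from h import *
s=capture("scene")
g=lambda x,y:(80+x/5,260+y/5)
for q in [(207,85),(235,38),(290,42),(262,95)]:
  X=ray(s,g(*q),34);print(np.round(X),np.round([X[:2]@U,X[:2]@N]))
X=ray(s,g(222,340),34);print("cube",np.round(X),np.round([X[:2]@U,X[:2]@N]))
```

```text
[ 413. -615.   34.] [ 76. 736.]
[ 391. -597.   34.] [ 65. 710.]
[ 405. -572.   34.] [ 89. 695.]
[ 430. -591.   34.] [102. 723.]
cube [ 554. -632.   34.] [192. 818.]
```

{"fn": "send_rows", "kwargs": {
  "series": "-1 0 0 -0.25 0;-1 0 0 -0.45 0;-1 0 0.1 -0.3 0;-1 -1 0.3 -0.3 0;-1 -2 0.8 -0.3 0;-1 -2.5 1.4 -1 0;-1 -2.5 1.5 -2.3 0;-1 -2.5 1.5 -2.8 0"
}}

```text
time: 52.68
tool_pos: [447.8, -482.5, 147.2]
tcp_rot: [-1.637, 1.57, -1.149]
contact_force: [0.4, 0.6, -1.7]
grip_width: 21.9
```

Run:
```python
from h import *
o,p,R=st();print(p,jaw(R),o["contact_force"],p[:2]@U,p[:2]@N)
s=capture("scene");save(s,"s40",(80,240,240,360),5)
for n in("scoop_lip","ice1_mid"):
 for r in place_of(s,n): print(n,np.round(r["point"]),r["score"], np.round([r["point"][:2]@U,r["point"][:2]@N]))
g=lambda x,y:(80+x/5,240+y/5)
```

```text
[ 447.78629265 -482.50649889  147.16480294] 27.988899179292176 [ 0.35836712  0.59703489 -1.65711604] 169.09974842880717 636.0650097748917
scoop_lip [ 736. -226.   -1.] 0.7 [544. 545.]
scoop_lip [469. 338.  67.] 0.68 [572. -78.]
scoop_lip [ 520. -622.   88.] 0.67 [167. 794.]
ice1_mid [533. 261.  37.] 0.7 [593.  19.]
ice1_mid [ 540. -643.   19.] 0.59 [176. 821.]
```

View pics/s40.png

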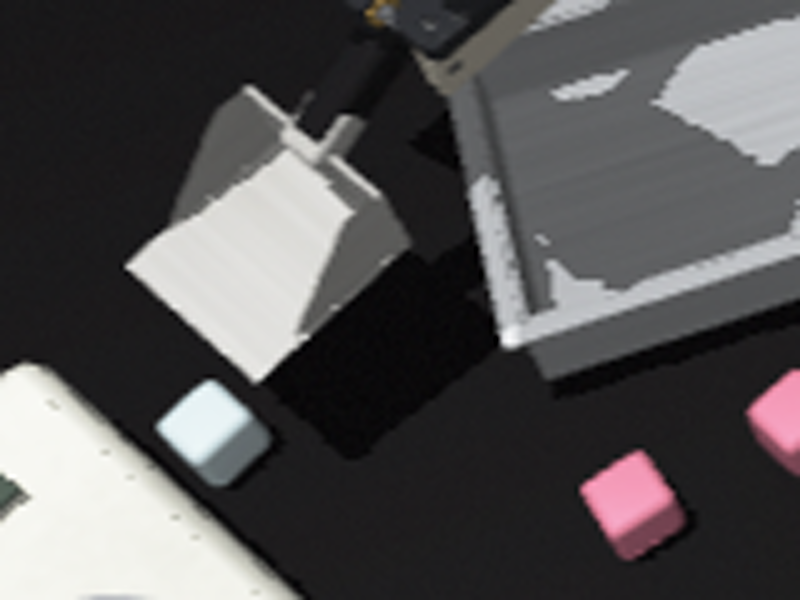

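{"fn": "send_rows", "kwargs": {
  "series": "-1 0.8 0 0.1 0;-1 1.6 0 0.1 0;-1 2.4 0 0.1 0;-1 2.8 0 0.1 0;-1 2.9 0 0.1 0;-1 2.9 0 0.1 0"
}}

```text
time: 53.58
tool_pos: [452.3, -480.9, 60.1]
tcp_rot: [-1.315, 1.57, -0.825]
contact_force: [0.3, 0.7, -1.2]
grip_width: 21.8
```

Run:
```python
from h import *
o,p,R=st();print(p,jaw(R),o["contact_force"],o["moment"])
s=capture("scene");save(s,"s41",(80,240,240,360),5)
for n in("scoop_lip","ice1_mid"):
 for r in place_of(s,n): print(n,np.round(r["point"]),r["score"], np.round([r["point"][:2]@U,r["point"][:2]@N]))
```

```text
[ 452.27587519 -480.92952199   60.12345332] 28.071250196341367 [ 0.33779427  0.66676962 -1.21294603] [ 0.08249681  0.09152848 -0.02020235]
scoop_lip [ 525. -621.    4.] 0.57 [172. 794.]
ice1_mid [ 538. -641.   16.] 0.61 [175. 818.]
```

View pics/s41.png

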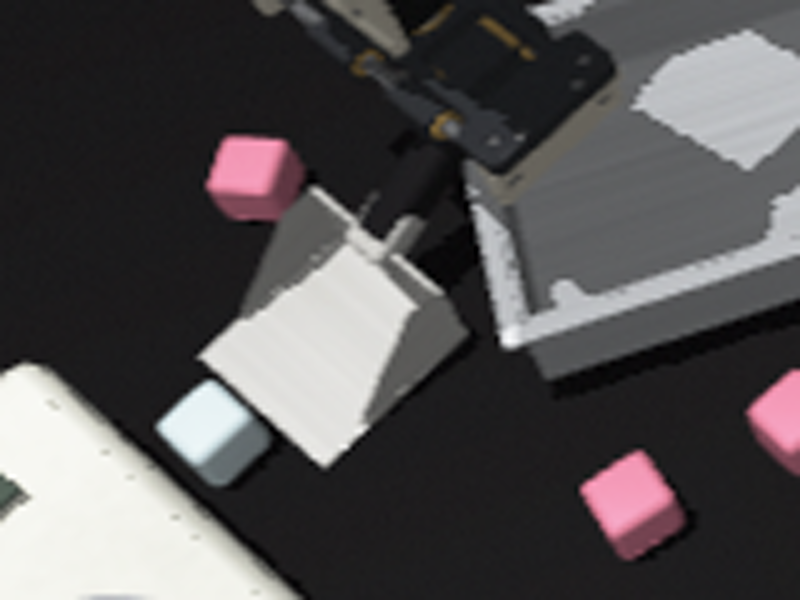

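{"fn": "send_rows", "kwargs": {
  "series": "-0.35 0 0 0 0;-0.35 0 0 0 0;-0.35 0 0 0 0;-1 0 0 0 0;-1 0 0 0 0;-1 0 0 0 0;-1 0 -0.2 0 0;-1 0 -0.4 0 0"
}}

```text
time: 54.72
tool_pos: [457.5, -491.6, 59.6]
tcp_rot: [1.235, 1.571, 1.725]
contact_force: [-1.0, 1.9, 2.4]
grip_width: 21.9
```

{"fn": "send_rows", "kwargs": {
  "series": "-1 0 -0.3 0 0;-1 0 -0.6 0 0;-1 0 -0.8 0 0;-1 0 -1 0 0;-1 0 -1.15 0 0;-1 0 -1.15 0 0"
}}

```text
time: 55.48
tool_pos: [473.8, -522.3, 59.5]
tcp_rot: [-1.432, 1.57, -0.943]
contact_force: [1.3, -1.2, 0.9]
grip_width: 21.8
```

Run:
```python
from h import *
o,p,R=st();print(p,jaw(R),o["contact_force"],o["moment"])
s=capture("scene");save(s,"s42",(80,240,240,360),5)
for n in("scoop_lip","ice1_mid"):
 for r in place_of(s,n): print(n,np.round(r["point"]),r["score"], np.round([r["point"][:2]@U,r["point"][:2]@N]))
```

```text
[ 473.82935056 -522.34508161   59.45144385] 28.046641718375778 [ 1.27399546 -1.16101041  0.89062969] [-0.20424446 -0.03733662  0.01263206]
scoop_lip [ 547. -662.    3.] 0.8 [173. 841.]
ice1_mid [ 543. -653.   22.] 0.73 [174. 831.]
```

View pics/s42.png

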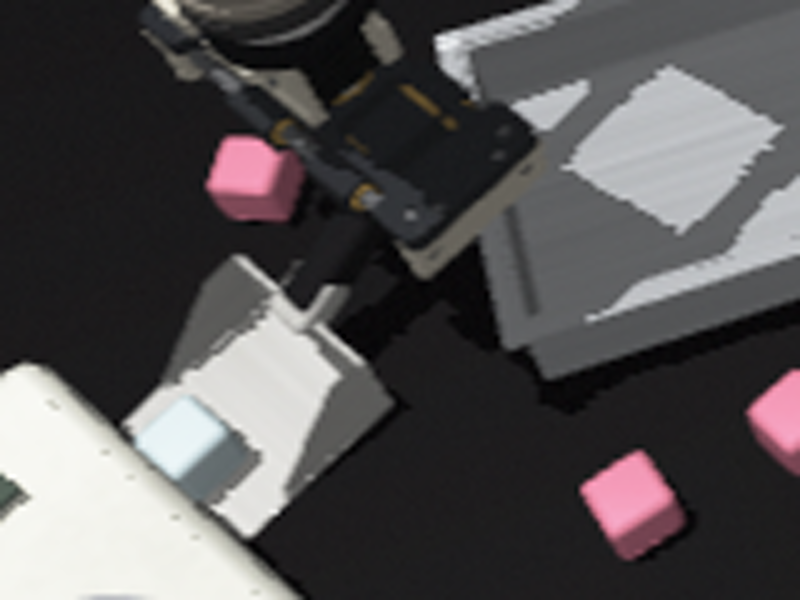

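{"fn": "send_rows", "kwargs": {
  "series": "-1 0 -0.15 0 0;-1 0 -0.3 0 0;-1 0 -0.3 0 0;-1 -0.1 -0.28 0 0;-1 -0.3 -0.25 0 0;-1 -0.6 -0.25 0 0;-1 -1 -0.25 0 0;-1 -1.4 -0.25 0 0"
}}

```text
time: 56.62
tool_pos: [477.2, -528.5, 102.6]
tcp_rot: [-1.302, 1.57, -0.812]
contact_force: [-0.6, 1.6, -2.8]
grip_width: 22.0
```

Run:
```python
from h import *
o,p,R=st();print(p,jaw(R),o["contact_force"],o["moment"])
s=capture("scene");save(s,"s43",(80,240,240,360),5)
for n in("scoop_lip","ice1_mid"):
 for r in place_of(s,n): print(n,np.round(r["point"]),r["score"], np.round([r["point"][:2]@U,r["point"][:2]@N]))
```

```text
[ 477.17536212 -528.54120168  102.6012209 ] 28.051887385960313 [-0.64636282  1.58510633 -2.78839584] [0.39483777 0.33238894 0.01615817]
scoop_lip [ 548. -662.   40.] 0.7 [174. 842.]
ice1_mid [ 545. -651.   60.] 0.83 [176. 830.]
ice1_mid [656. -34.   2.] 0.31 [564. 337.]
```

View pics/s43.png

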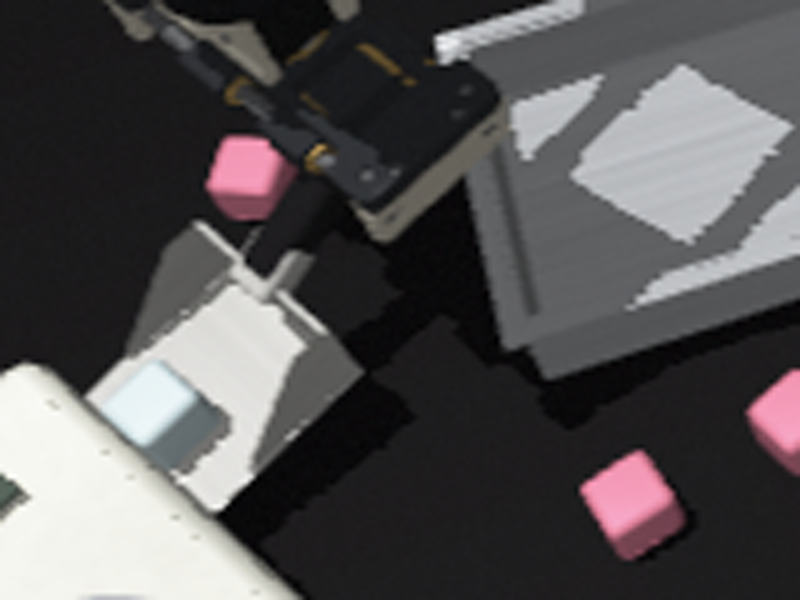

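{"fn": "send_rows", "kwargs": {
  "series": "-1 0 0.05 0 0;-1 0 0.1 0 0;-1 -0.1 0.17 0 0;-1 -0.3 0.25 0 0;-1 -0.6 0.33 0 0;-1 -1 0.41 0 0;-1 -1.4 0.47 0 0;-1 -1.7 0.5 0 0"
}}

```text
time: 57.78
tool_pos: [470.2, -515.3, 154.0]
tcp_rot: [-1.374, 1.569, -0.884]
contact_force: [0.6, 0.0, -1.4]
grip_width: 21.7
```

Run:
```python
from h import *
o,p,R=st();print(p,jaw(R),o["contact_force"],o["moment"])
s=capture("scene");save(s,"s44",(80,220,240,340),5)
for n in("scoop_lip","ice1_mid"):
 for r in place_of(s,n): print(n,np.round(r["point"]),r["score"], np.round([r["point"][:2]@U,r["point"][:2]@N]))
```

```text
[ 470.16508778 -515.28038604  153.9904703 ] 28.054977670012956 [ 0.55313135  0.00515954 -1.38396251] [0.1029142  0.0911828  0.00200898]
scoop_lip [ 542. -650.   90.] 0.73 [174. 828.]
ice1_mid [ 537. -638.  110.] 0.78 [175. 815.]
```

View pics/s44.png

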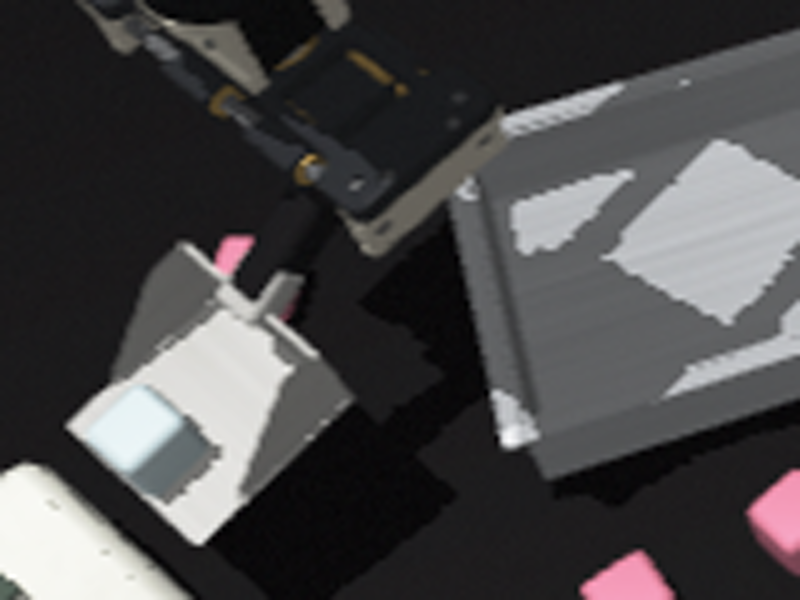

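{"fn": "send_rows", "kwargs": {
  "series": "-1 -0.1 0.1 0 0;-1 -0.2 0.25 0 0;-1 -0.35 0.45 0 0;-1 -0.5 0.7 0 0;-1 -0.6 0.95 0 0;-1 -0.7 1.15 0 0;-1 -0.75 1.3 0 0;-1 -0.75 1.35 0 0"
}}

```text
time: 58.92
tool_pos: [450.9, -479.2, 175.3]
tcp_rot: [-1.004, 1.571, -0.515]
contact_force: [0.1, 0.7, -1.8]
grip_width: 21.5
```

{"fn": "send_rows", "kwargs": {
  "series": "-1 0 -1 0 0;-1 0 -1.75 0 0;-1 0 -2.3 0 0;-1 0 -2.65 0 0;-1 0 -2.85 0 0;-1 0 -2.95 0 0;-1 0 -3 0 0;-1 0 -3 0 0"
}}

```text
time: 59.92
tool_pos: [493.3, -558.7, 175.2]
tcp_rot: [0.301, 1.571, 0.79]
contact_force: [0.3, 0.0, -1.8]
grip_width: 21.8
```

Run:
```python
from h import *
o,p,R=st();print(p,jaw(R),o["contact_force"],o["moment"])
s=capture("scene");save(s,"s45",(60,200,220,320),5)
for n in("scoop_lip","ice1_mid"):
 for r in place_of(s,n): print(n,np.round(r["point"]),r["score"], np.round([r["point"][:2]@U,r["point"][:2]@N]))
```

```text
[ 493.26374094 -558.67258035  175.17333057] 28.054754691989707 [ 0.26498023  0.04784975 -1.81150255] [ 0.07344318  0.03853663 -0.02690917]
scoop_lip [ 565. -694.  109.] 0.86 [173. 878.]
ice1_mid [ 557. -670.  129.] 0.57 [177. 853.]
```

View pics/s45.png

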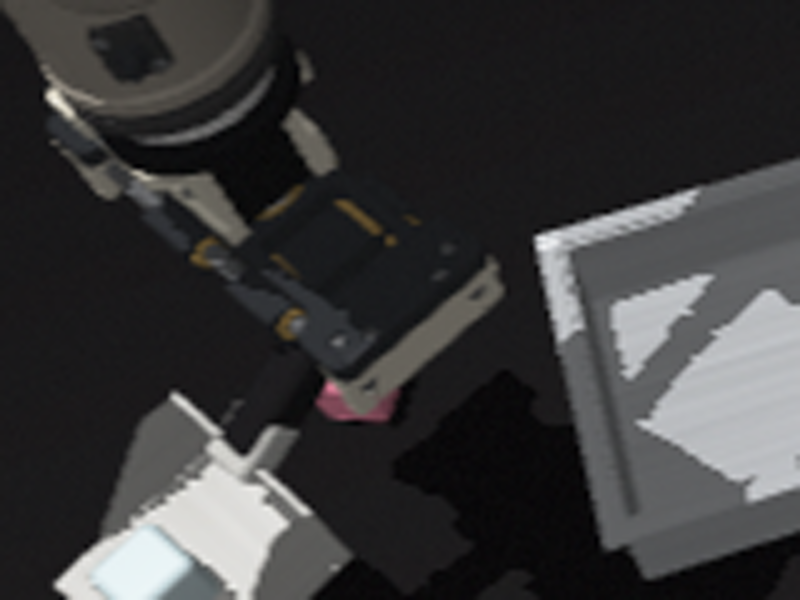

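{"fn": "send_rows", "kwargs": {
  "series": "-1 0 0.15 0 0;-1 0 0.4 0 0;-1 0 0.75 0 0;-1 0 1.15 0 0;-1 0 1.6 0 0;-1 0 2.1 0 0;-1 0 2.6 0 0;-1 0 3 0 0"
}}

```text
time: 61.08
tool_pos: [450.5, -478.3, 175.4]
tcp_rot: [-0.035, 1.571, 0.455]
contact_force: [-0.0, -0.2, -2.4]
grip_width: 21.5
```

{"fn": "send_rows", "kwargs": {
  "series": "-1 0 0.25 0 0;-1 0 0.35 0 0;-1 0 0.35 0 0;-1 0 -1 0 0;-1 0 -1.9 0 0;-1 0 -2.5 0 0;-1 0 -2.8 0 0;-1 0 -3 0 0"
}}

```text
time: 62.08
tool_pos: [493.4, -559.4, 174.3]
tcp_rot: [1.605, 1.57, 2.094]
contact_force: [-0.1, -0.3, -1.7]
grip_width: 21.9
```

Run:
```python
from h import *
o,p,R=st();print(p,jaw(R),o["contact_force"],o["moment"])
s=capture("scene");save(s,"s46",(60,220,220,340),5)
for n in("scoop_lip","ice1_mid"):
 for r in place_of(s,n): print(n,np.round(r["point"]),r["score"], np.round([r["point"][:2]@U,r["point"][:2]@N]))
```

```text
[ 493.3580627  -559.43147678  174.31921951] 28.030261903361133 [-0.05584502 -0.33604358 -1.67718746] [0.06542338 0.11789116 0.0054189 ]
scoop_lip [ 563. -692.  108.] 0.91 [173. 876.]
ice1_mid [ 548. -658.  130.] 0.88 [175. 838.]
```

View pics/s46.png

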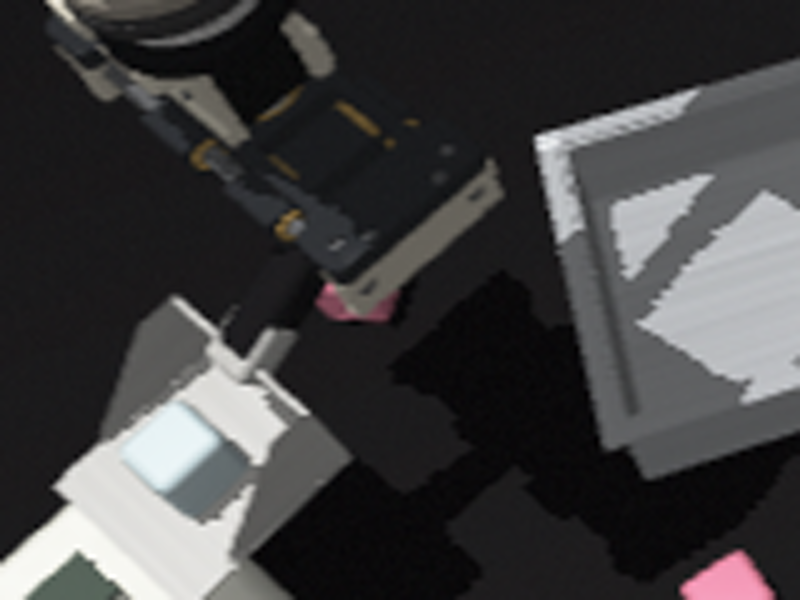

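{"fn": "send_rows", "kwargs": {
  "series": "-1 0 0.15 0 -0.2;-1 0 0.4 0 -0.6;-1 0 0.75 0 -1.3;-1 0 1.15 0 -2.2;-1 0 1.6 0 -3.2;-1 0 2.05 0 -4.2;-1 0 2.4 0 -5.2;-1 0 2.65 0 -6.2"
}}

```text
time: 63.22
tool_pos: [455.4, -487.6, 175.7]
tcp_rot: [-1.874, 1.57, -0.839]
contact_force: [-0.3, -0.1, -1.2]
grip_width: 21.9
```

{"fn": "send_rows", "kwargs": {
  "series": "-1 0 0.15 0 -1;-1 0 0.2 0 -2;-1 0 0.2 0 -3;-1 0 0.2 0 -4;-1 0 0.2 0 -5;-1 0 0.2 0 -6;-1 0 0.2 0 -6.7;-1 0 0.2 0 -7"
}}

```text
time: 64.22
tool_pos: [450.5, -485.1, 175.5]
tcp_rot: [-2.735, 1.57, -1.091]
contact_force: [0.8, -0.6, -1.9]
grip_width: 21.7
```

Run:
```python
from h import *
o,p,R=st();print(p,jaw(R),o["contact_force"],o["moment"])
s=capture("scene");save(s,"s47",(80,220,280,370),4)
go((392,-30,178,94),(313,298,173,97))
```

```text
[ 450.52689246 -485.06832473  175.5139235 ] 94.16497982464337 [ 0.82604632 -0.59251113 -1.86741447] [ 0.05355598  0.17732162 -0.01258304]
units [-0.09  0.84 15.27] turn 0.04
units [ 0.07  2.67 26.37] turn -0.56
```

View pics/s47.png

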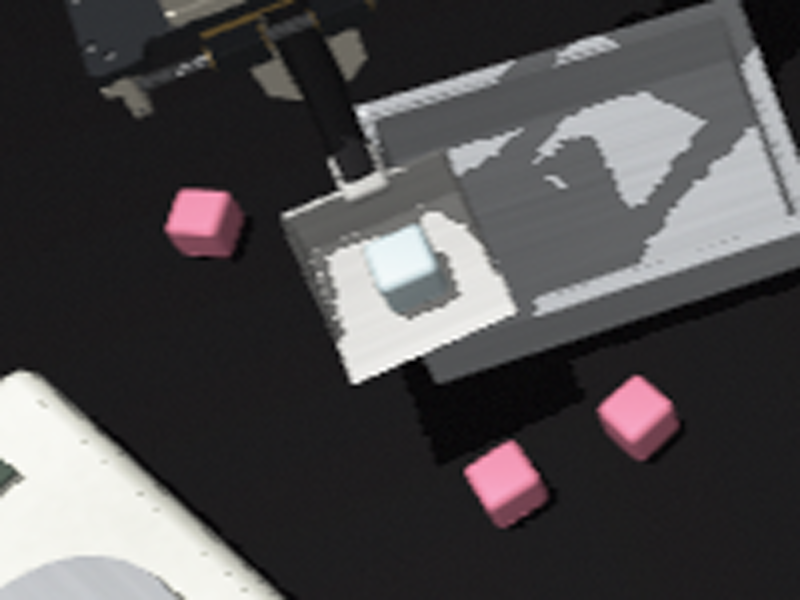

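{"fn": "send_rows", "kwargs": {
  "series": "-1 0 0.01 0.2 0;-1 0 0.03 0.6 0;-1 0 0.06 1.2 0;-1 0 0.1 2.0 0;-1 0 0.15 3.0 0;-1 0 0.2 4.1 0;-1 0 0.26 5.2 0;-1 0 0.32 6.3 0"
}}

```text
time: 65.28
tool_pos: [427.4, -295.8, 175.2]
tcp_rot: [-1.351, 1.57, 0.29]
contact_force: [0.7, 0.1, -1.3]
grip_width: 21.7
```

{"fn": "send_rows", "kwargs": {
  "series": "-1 0 0.06 1.1 0;-1 0 0.12 2.2 0;-1 0 0.19 3.3 0;-1 0 0.26 4.4 0;-1 0 0.34 5.5 0;-1 0 0.43 6.6 0;-1 0 0.54 7.7 0;-1 0 0.67 8.8 0"
}}

```text
time: 66.28
tool_pos: [388.2, -34.2, 175.3]
tcp_rot: [-1.407, 1.57, 0.235]
contact_force: [0.6, 0.3, -1.3]
grip_width: 21.4
```

{"fn": "send_rows", "kwargs": {
  "series": "-1 0 0.17 1.1 0;-1 0 0.35 2.2 0;-1 0 0.54 3.3 0;-1 0 0.74 4.4 0;-1 0 0.94 5.5 0;-1 0 1.12 6.6 0;-1 0 1.3 7.6 -0.2;-1 0 1.45 8.4 -0.4"
}}

```text
time: 67.28
tool_pos: [326.6, 213.7, 175.3]
tcp_rot: [-0.695, 1.57, 0.983]
contact_force: [0.1, 0.2, -1.5]
grip_width: 22.3
```

Run:
```python
from h import *
o,p,R=st();print(p,jaw(R))
go((313,275,172,97))
```

```text
[326.58798802 213.6714301  175.26590506] 96.12237769427404
units [0.11 0.23 2.08] turn -0.18
```

{"fn": "send_rows", "kwargs": {
  "series": "-1 0.05 0.08 0.7 -0.1;-1 0.05 0.15 1.3 -0.2;-1 0.05 0.2 1.7 -0.2;-1 0.05 0.23 1.9 -0.2;-1 0.05 0.23 2.05 -0.2;-1 0.05 0.23 2.05 -0.2"
}}

```text
time: 68.03
tool_pos: [314.6, 272.9, 173.6]
tcp_rot: [-1.314, 1.571, 0.38]
contact_force: [-0.4, 0.2, -2.9]
grip_width: 21.4
```

Run:
```python
from h import *
o,p,R=st();print(p,jaw(R))
t=capture("top");save(t,"t48",(60,180,210,340),5)
for r in place_of(t,"scoop_lip"): print(np.round(r["point"]),r["score"])
```

```text
[314.64046206 272.86929332 173.59175012] 97.04509615593992
[466. 294. 109.] 0.77
```

View pics/t48.png

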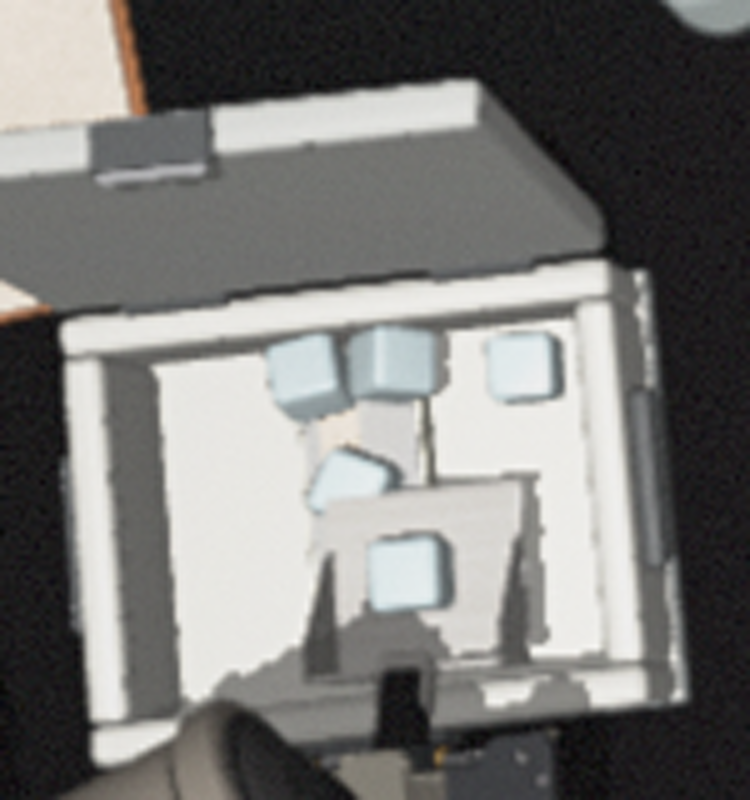

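{"fn": "send_rows", "kwargs": {
  "series": "-1 0.05 0 -0.3 0;-1 0.05 -0.1 -0.7 0;-1 0.05 -0.3 -0.9 0;-1 0.05 -1.6 -0.9 0;-1 0.05 0.3 -0.9 0;-1 0.05 2.3 -0.9 0;-1 0 4.3 -0.9 0;-1 0 5 -0.9 0"
}}

```text
time: 69.12
tool_pos: [166.9, 226.8, 173.5]
tcp_rot: [1.5, 1.57, -3.088]
contact_force: [0.3, 0.5, -1.1]
grip_width: 21.7
```

Run:
```python
from h import *
o,p,R=st();print(p,jaw(R),o["joint_positions"])
t=capture("top");save(t,"t49",(60,180,210,340),5)
s=capture("scene");save(s,"s49",(360,90,560,240),4)
go((420,60,180,60),(656.5,13,130,-2.8))
```

```text
[166.88426287 226.75566479 173.54355261] 97.09509305294709 [ 6.61323294e-01 -5.81111729e-02  2.17412743e+00  2.10137140e-04
  1.02583459e+00 -1.03341473e+00]
units [-0.2  -7.64 -6.58] turn 7.43
units [  1.47 -15.26  -9.12] turn 19.99
```

View pics/t49.png

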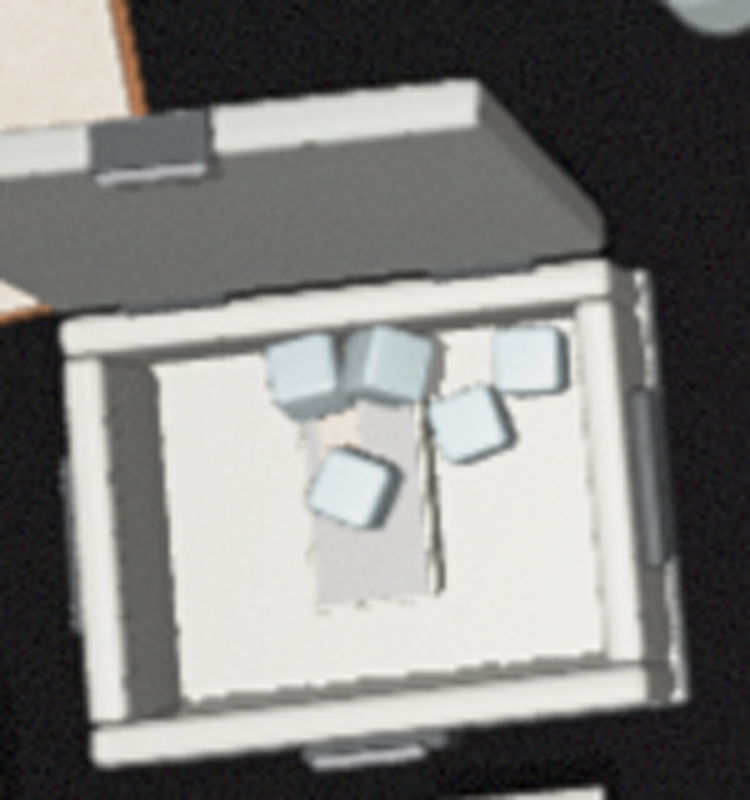

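View pics/s49.png

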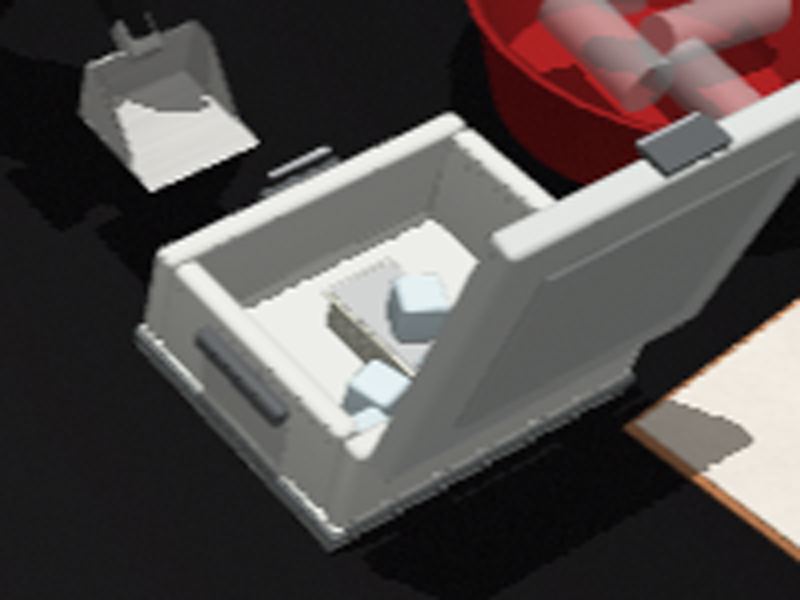

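{"fn": "send_rows", "kwargs": {
  "series": "-1 -0.2 -1.7 -1.5 1;-1 -0.2 -3.5 -3 3;-1 -0.2 -5.5 -4.7 5;-1 -0.2 -7.5 -6.3 7;-1 -0.2 -9.2 -7.3 9;-1 -0.2 -11 -7.8 11;-1 -0.2 -12.7 -8.3 13;-1 -0.2 -14.4 -8.7 15"
}}

```text
time: 70.22
tool_pos: [620.4, 20.9, 178.9]
tcp_rot: [-0.629, 1.569, -0.251]
contact_force: [1.1, 0.0, -1.2]
grip_width: 21.9
```

Run:
```python
from h import *
o,p,R=st();print(p,jaw(R),o["joint_positions"])
go((657,26,150,-2.3))
```

```text
[620.40095591  20.93204495 178.90739235] 21.609913672716377 [-8.95345696e-02  5.54469936e-01  1.31538162e+00 -2.58877115e-04
  1.27022634e+00 -4.66621697e-01]
units [ 0.97 -0.29  1.2 ] turn 4.78
```

{"fn": "send_rows", "kwargs": {
  "series": "-1 0.3 -0.1 0.5 1.7;-1 0.6 -0.2 1 3.4;-1 0.97 -0.29 1.2 4.78;-1 0.97 -0.29 1.2 4.78;-1 0.97 -0.29 1.2 4.78"
}}

```text
time: 70.85
tool_pos: [654.0, 28.2, 150.4]
tcp_rot: [-0.073, 1.57, -0.104]
contact_force: [-0.3, 0.1, -0.5]
grip_width: 21.9
```

Run:
```python
from h import *
o,p,R=st();print(p,jaw(R))
t=capture("top");save(t,"t50",(220,170,380,290),5);s=capture("scene");save(s,"s50",(280,170,480,320),4)
for r in place_of(t,"scoop_lip")+place_of(s,"scoop_lip"): print(np.round(r["point"]),r["score"])
```

```text
[654.00614457  28.17932505 150.41243806] -1.7527041682362432
[ 646. -122.   85.] 0.76
[465. 334.  71.] 0.42
[ 646. -129.   85.] 0.6
```

View pics/t50.png

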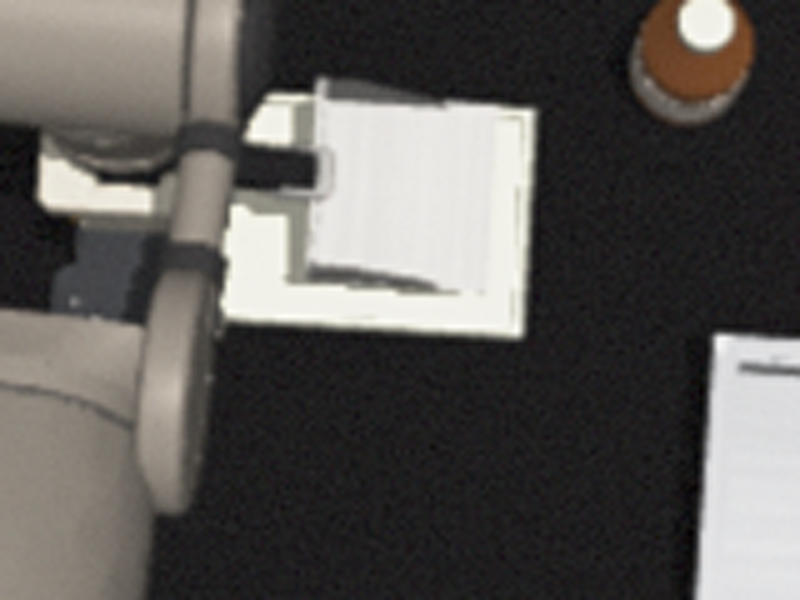

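View pics/s50.png

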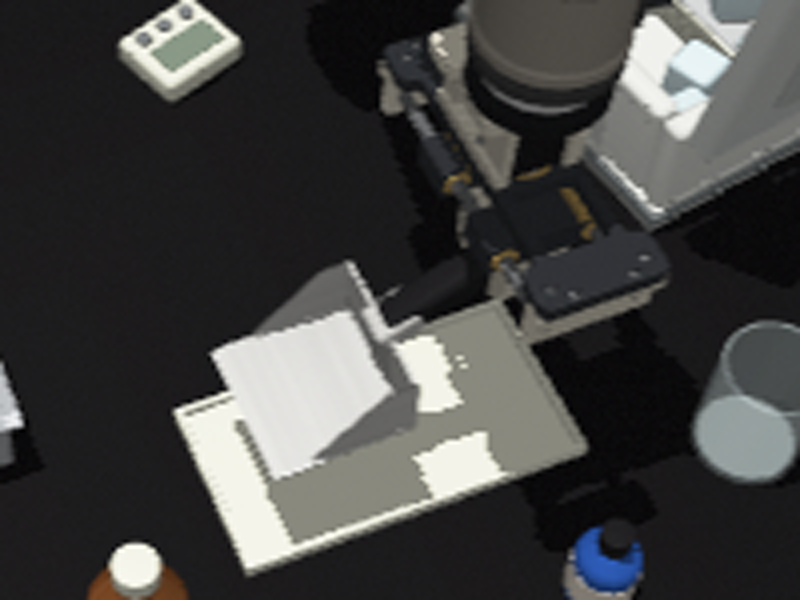

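{"fn": "send_rows", "kwargs": {
  "series": "-1 0.8 -0.2 0.07 0.1;-1 1.6 -0.2 0.07 0.1;-1 2.3 -0.2 0.07 0.1;-1 2.7 -0.2 0.07 0.1;-1 2.86 -0.2 0.07 0.1;-1 2.86 -0.2 0.07 0.1"
}}

```text
time: 71.8
tool_pos: [655.7, 22.9, 65.4]
tcp_rot: [-0.243, 1.57, -0.283]
contact_force: [-0.2, -0.8, -0.4]
grip_width: 22.0
```

Run:
```python
from h import *
o,p,R=st();print(p,jaw(R),o["contact_force"])
t=capture("top");save(t,"t51",(220,170,380,290),5);s=capture("scene")
for r in place_of(t,"scoop_lip")+place_of(s,"scoop_lip"): print(np.round(r["point"]),r["score"])
```

```text
[655.67789214  22.89040333  65.42228556] -2.3304231305814014 [-0.18659264 -0.83648075 -0.4472013 ]
[ 648. -129.    5.] 0.79
[ 648. -137.   10.] 0.84
[471. 337.  67.] 0.17
```

View pics/t51.png

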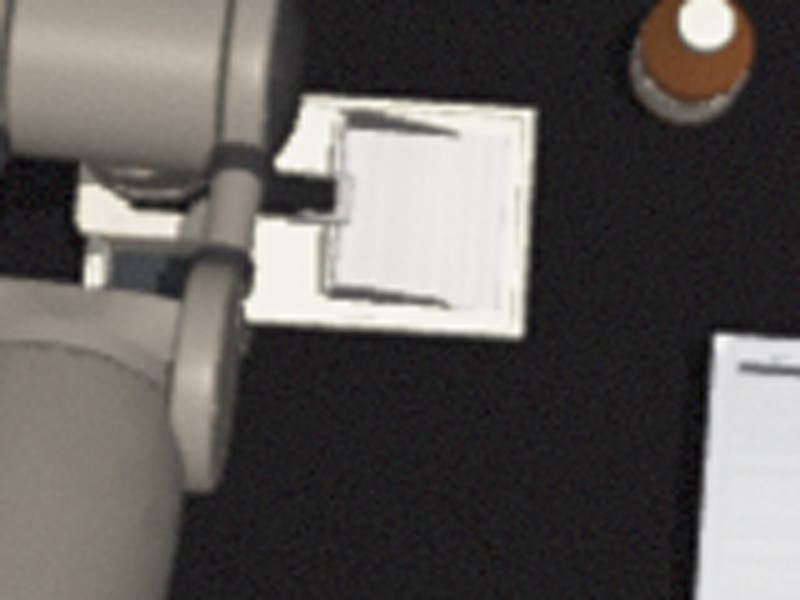

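Scoop is inside the tray; release in two stages and rise.

{"fn": "send_rows", "kwargs": {
  "series": "-1 0.05 0 0 0;-0.35 0.05 0 0 0;-0.35 0.05 0 0 0;0 0.05 0 0 0;0 0.05 0 0 0;0 -1 0 0 0;0 -3 0 0 0;0 -4 0 0 0"
}}

```text
time: 73.0
tool_pos: [656.5, 22.9, 188.3]
tcp_rot: [-0.023, 1.566, -0.064]
contact_force: [0.6, -0.2, -0.2]
grip_width: 45.8
```

Run:
```python
from h import *
o,p,R=st();print(p,jaw(R),o["contact_force"])
s=capture("scene");save(s,"s52",(280,170,480,320),4)
t=capture("top")
for p in(t,s):
 for n in("scoop_lip","scoop_grip","lid_front","lid_hinge"):
  for r in place_of(p,n): print(n,np.round(r["point"]),round(r["score"],2))
```

```text
[656.45478182  22.86812741 188.34866184] -2.3456529154197194 [ 0.60924722 -0.19237487 -0.17899939]
scoop_lip [ 649. -134.    8.] 0.7
scoop_lip [501. 292.  40.] 0.56
scoop_grip [652.   5.  67.] 0.93
scoop_grip [467. 336.  73.] 0.27
lid_front [616. 349. 323.] 0.57
lid_hinge [567. 344. 101.] 0.84
lid_hinge [654.   5.  66.] 0.24
scoop_lip [ 646. -135.    6.] 0.74
scoop_grip [653.   6.  70.] 0.74
lid_front [612. 350. 314.] 0.69
lid_hinge [570. 344.  98.] 0.88
```

View pics/s52.png

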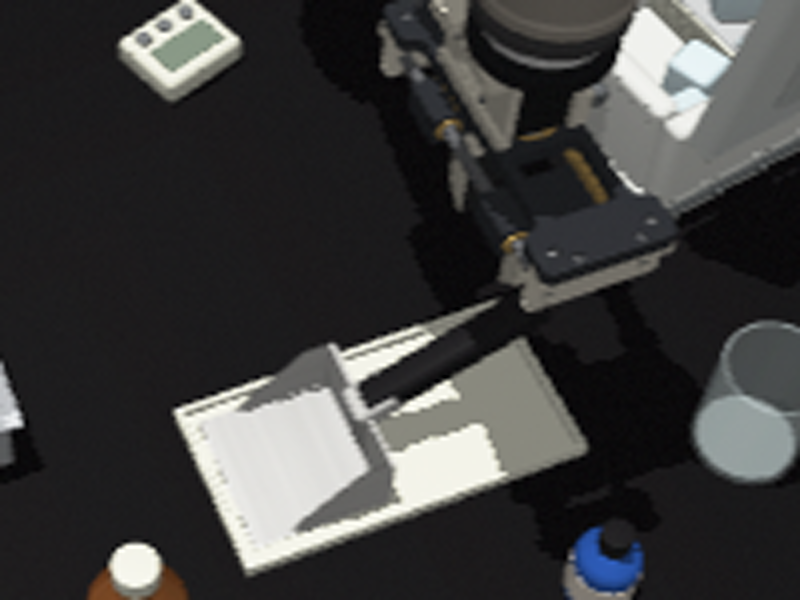

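Run:
```python
import numpy as np
from scipy.optimize import least_squares,fsolve
D=np.array([[.3427,1.525,525,226.7],[.2741,1.8195,449.6,162.3],[.6374,1.2217,656.3,159],[.5285,1.4544,589.5,147.3],[.1038,1.9915,366.3,178],[.0516,2.0555,338.5,176.4],[.5545,1.3154,620.7,178.9]])
def m(p,a,b): return p[0]*np.sin(a)+p[1]*np.sin(a+b)+p[2], p[0]*np.cos(a)+p[1]*np.cos(a+b)+p[3]
f=lambda p: np.r_[m(p,D[:,0],D[:,1])[0]-D[:,2],m(p,D[:,0],D[:,1])[1]-D[:,3]]
s=least_squares(f,[400,400,0,0]);print(s.x,np.abs(s.fun).max())
for r,z in[(725,285),(740,285),(725,350),(700,330),(760,250),(780,290)]:
  q=fsolve(lambda q:[m(s.x,*q)[0]-r,m(s.x,*q)[1]-z],[.7,1]);print(r,z,np.round(q,2),np.round([m(s.x,*q)[0]-r]))
```

```text
[ 517.86169115  372.51453672   -9.52861299 -150.97344683] 4.29498587335695
725 285 [0.79 0.58] [-0.]
740 285 [0.85 0.46] [0.]
725 350 [0.93 0.11] [-0.]
700 330 [0.74 0.56] [-0.]
760 250 [0.9  0.46] [0.]
780 290 [1.06 0.  ] [-12.]<stdin>:8: RuntimeWarning: The iteration is not making good progress, as measured by the 
 improvement from the last ten iterations.
```

Run:
```python
from h import *
go((662,120,285,98),(662,170,285,98),(638,345,285,98))
```

```text
units [-3.39  3.24  0.1 ] turn -20.07
units [-3.39  4.91  0.03] turn -20.07
units [-3.38 10.7  -1.01] turn -20.07
```

{"fn": "send_rows", "kwargs": {
  "series": "-1 -1.2 0.5 0.1 -2;-1 -2.4 1 0.1 -4;-1 -3.39 1.5 0.1 -6;-1 -3.39 2 0.1 -8;-1 -3.39 2.5 0.1 -10;-1 -3.39 3 0.1 -12;-1 -3.39 3.24 0.1 -14;-1 -3.39 3.24 0.1 -16"
}}

```text
time: 74.5
tool_pos: [662.2, 120.7, 285.6]
tcp_rot: [1.668, 1.57, 3.03]
contact_force: [0.1, 0.9, 0.1]
grip_width: -0.0
```

Run:
```python
from h import *
o,p,R=st();print(p,jaw(R),o["joint_positions"])
go((664,170,285,98),(640,345,285,98))
```

```text
[662.17397675 120.68395828 285.55569282] 78.0375731593562 [ 6.64212249e-02  6.05942439e-01  9.35509838e-01  2.13148808e-04
  1.60132431e+00 -1.29558492e+00]
units [0.02 0.28 1.62] turn -3.99
units [0.02 2.27 7.16] turn -3.99
```

{"fn": "send_rows", "kwargs": {
  "series": "-1 0 0.1 0.5 -2;-1 0 0.2 1.1 -4;-1 0 0.28 1.62 -4;-1 0 0.28 1.62 -4"
}}

```text
time: 75.0
tool_pos: [664.4, 170.3, 285.8]
tcp_rot: [1.367, 1.57, 3.07]
contact_force: [0.2, 0.7, 0.5]
grip_width: 0.3
```

Run:
```python
from h import *
o,p,R=st();print(p,jaw(R),o["joint_positions"])
go((640,345,285,98))
s=capture("scene");save(s,"s53",(360,60,600,240),3.3)
t=capture("top");save(t,"t53",(60,120,260,270),4)
```

```text
[664.35833053 170.34548618 285.80800342] 97.55504258699304 [ 1.39301352e-01  6.35044553e-01  8.83275126e-01  1.52361985e-04
  1.62398212e+00 -1.56334735e+00]
units [0.03 0.04 5.88] turn -0.09
```

View pics/s53.png

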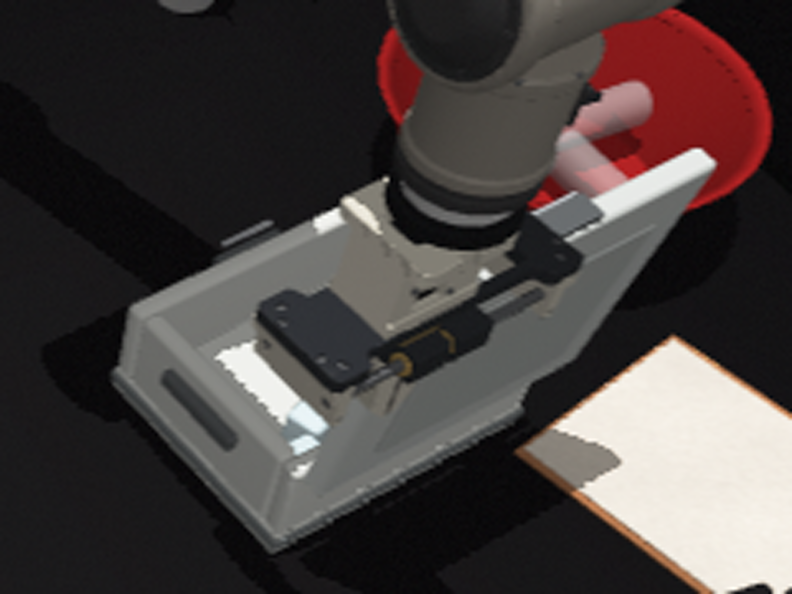

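View pics/t53.png

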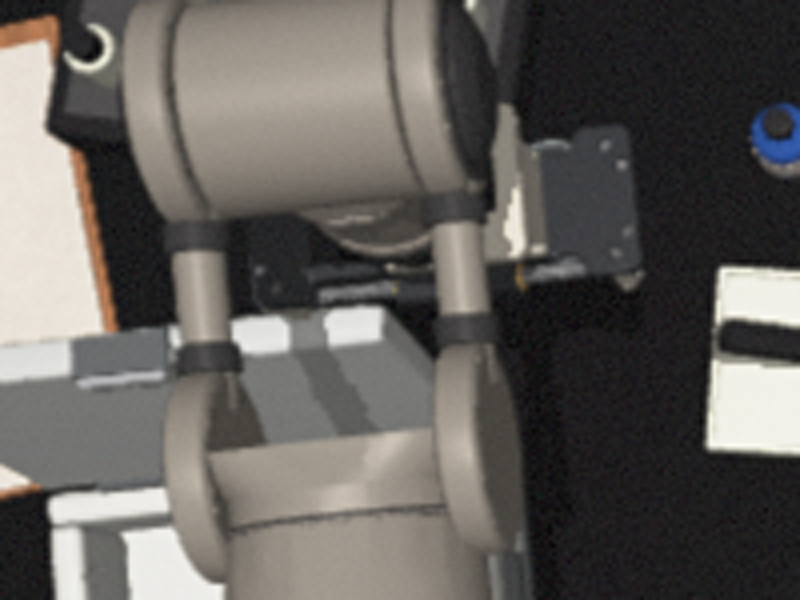

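{"fn": "send_rows", "kwargs": {
  "series": "-1 0 -0.05 0.8 0;-1 0 -0.05 1.7 0;-1 0 -0.05 2.6 0;-1 0 -0.05 3.5 0;-1 0 0 4.4 0;-1 0 0 5.2 0;-1 0 0 5.8 0;-1 0 0 5.8 0"
}}

```text
time: 76.1
tool_pos: [640.9, 343.1, 286.0]
tcp_rot: [1.268, 1.571, 2.974]
contact_force: [0.7, -0.3, 0.2]
grip_width: 0.3
```

Run:
```python
from h import *
o,p,R=st();print(p,jaw(R),o["joint_positions"],o["contact_force"])
s=capture("scene");save(s,"s54",(360,60,600,240),3.3)
for r in place_of(s,"lid_front"): print(np.round(r["point"]),r["score"])
# arc waypoints
```

```text
[640.94642652 343.06765164 286.02855195] 97.74436106953914 [ 3.86106229e-01  7.38184170e-01  6.92999041e-01  1.31970957e-04
  1.71062089e+00 -1.31983633e+00] [ 0.73070479 -0.29924613  0.24167526]
[ 485. -364.    6.] 0.24
```

View pics/s54.png

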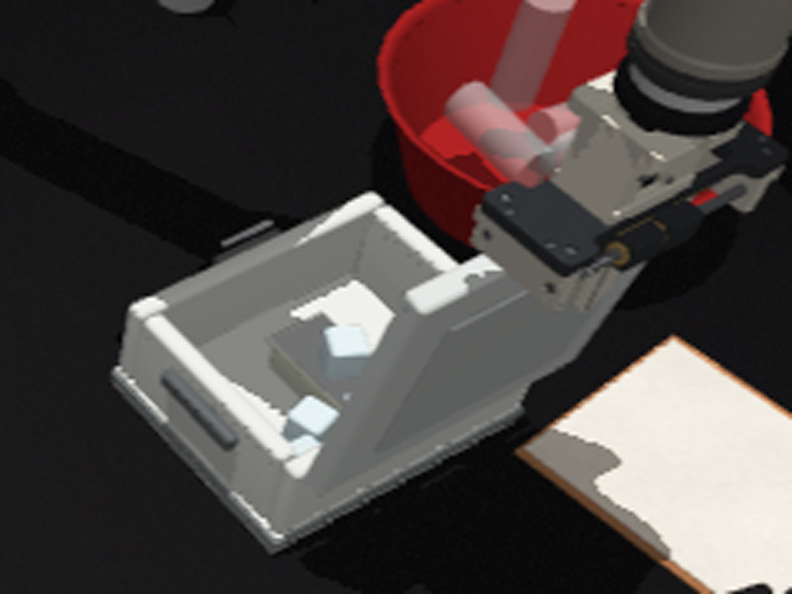

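{"fn": "send_rows", "kwargs": {
  "series": "-1 0 0.7 0 0;-1 0 1.3 0 0;-1 0 2.0 0 0;-1 0 2.7 0 0;-1 0 3.3 0 0;-1 0 3.9 0 0;-1 0 4.5 0 0;-1 0 5.1 0 0"
}}

```text
time: 77.2
tool_pos: [490.2, 320.0, 286.9]
tcp_rot: [-1.539, 1.569, 0.163]
contact_force: [2.0, 0.7, 0.1]
grip_width: 0.4
```

Run:
```python
from h import *
o,p,R=st();print(p,jaw(R),o["joint_positions"],o["contact_force"])
s=capture("scene");save(s,"s55",(360,60,600,240),3.3)
for r in place_of(s,"lid_front"): print(np.round(r["point"]),r["score"])
```

```text
[490.19357479 320.02790583 286.87565711] 97.53372881089243 [ 4.47829324e-01  4.18877419e-01  1.24178891e+00 -5.96721012e-04
  1.47889438e+00 -1.25440115e+00] [1.98494677 0.70460959 0.05993916]
[466. 330. 299.] 0.76
[750. 182.  -1.] 0.34
```

View pics/s55.png

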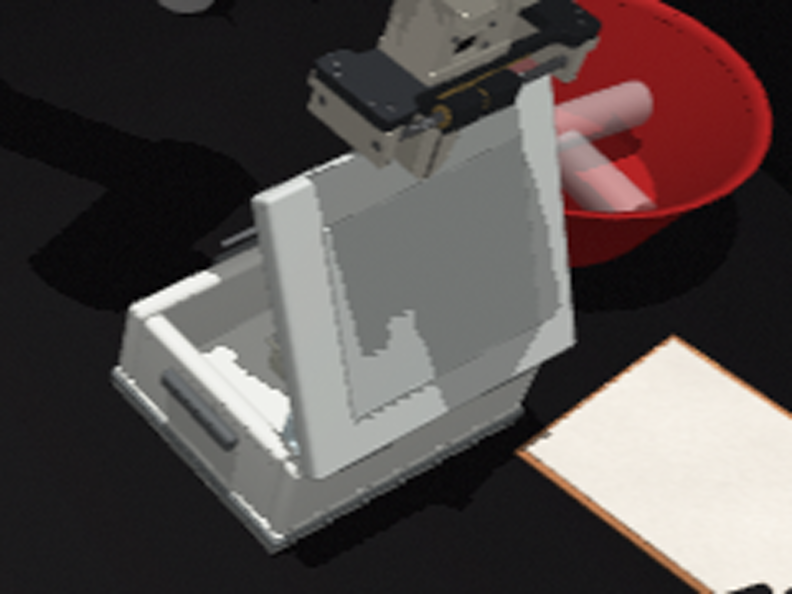

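{"fn": "send_rows", "kwargs": {
  "series": "-1 0.3 0.5 0 0;-1 0.75 1.05 0 0;-1 1.3 1.57 0 0;-1 2.05 2.2 0 0;-1 2.5 2.5 0 0;-1 3.0 2.85 0 0;-1 3.6 3.1 0 0;-1 4.1 3.33 0 0"
}}

```text
time: 78.3
tool_pos: [391.5, 307.6, 163.1]
tcp_rot: [-1.429, 1.57, 0.274]
contact_force: [1.2, 0.1, 0.6]
grip_width: 0.6
```

Run:
```python
from h import *
o,p,R=st();print(p,jaw(R),o["contact_force"])
s=capture("scene");save(s,"s56",(360,60,600,240),3.3)
t=capture("top");save(t,"t56",(40,170,240,340),4)
for r in place_of(s,"lid_front")+place_of(t,"lid_front"): print(np.round(r["point"]),r["score"])
```

```text
[391.53784056 307.55302859 163.08920411] 97.58650056502908 [1.18736228 0.09004746 0.58718293]
[349. 315. 162.] 0.79
[354. 314. 167.] 0.69
```

View pics/s56.png

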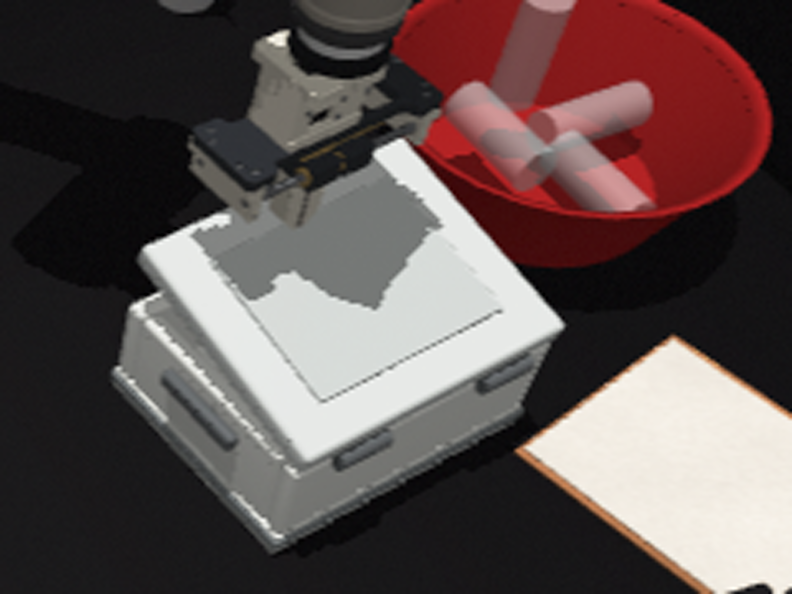

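View pics/t56.png

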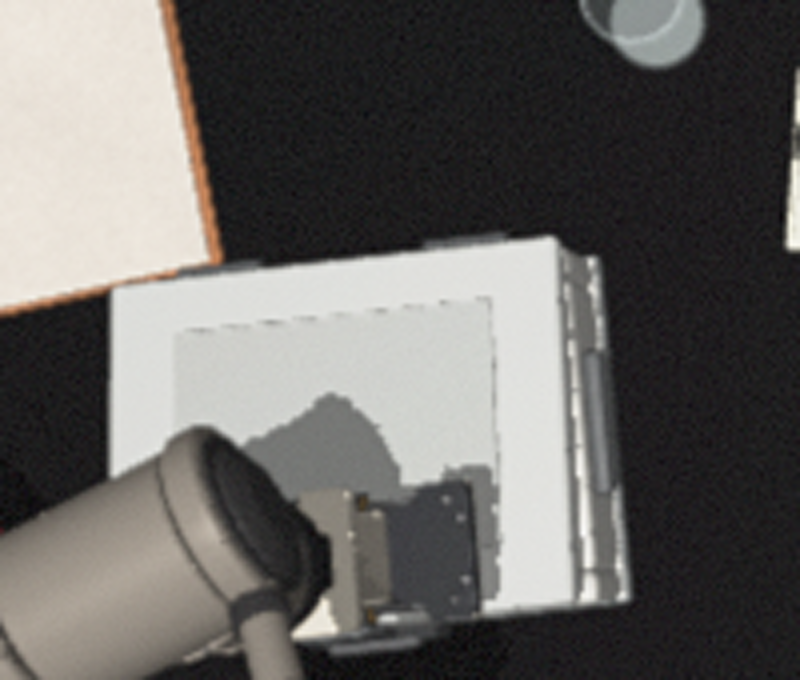

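{"fn": "send_rows", "kwargs": {
  "series": "-1 -0.3 0 0 0;-1 -0.3 0.6 0.1 0;-1 -0.3 1.1 0.25 0;-1 0.2 1.1 0.25 0;-1 0.5 1.1 0.25 0;-1 0.7 1.1 0.25 0;-1 0.85 1.1 0.25 0"
}}

```text
time: 79.38
tool_pos: [356.9, 311.1, 137.7]
tcp_rot: [0.103, 1.571, 1.807]
contact_force: [-0.0, 0.4, 0.7]
grip_width: 0.6
```

{"fn": "send_rows", "kwargs": {
  "series": "-1 0.1 0 0 0;-1 0.2 0 0 0;-1 0.25 0 0 0"
}}

```text
time: 79.75
tool_pos: [356.5, 310.9, 130.8]
tcp_rot: [1.368, 1.57, 3.072]
contact_force: [-3.8, -0.5, 4.2]
grip_width: 0.3
```

Run:
```python
from h import *
o,p,R=st();print(p,jaw(R),o["contact_force"])
```

```text
[356.48901851 310.93582781 130.81349655] 97.63947604599805 [-3.75074734 -0.46424852  4.21794167]
```

{"fn": "send_rows", "kwargs": {
  "series": "-1 0.06 0 0 0;-1 0.12 0 0 0;-1 0.18 0 0 0;-1 0.18 0 0 0"
}}

```text
time: 80.25
tool_pos: [357.0, 311.0, 124.7]
tcp_rot: [2.121, 1.571, -2.458]
contact_force: [-0.5, 0.7, 0.2]
grip_width: 0.7
```

Run:
```python
from h import *
o,p,R=st();print(p,o["contact_force"])
s=capture("scene");save(s,"s57",(360,60,600,240),3.3)
```

```text
[357.00993199 310.96677531 124.74880878] [-0.45383076  0.71633481  0.19100265]
```

View pics/s57.png

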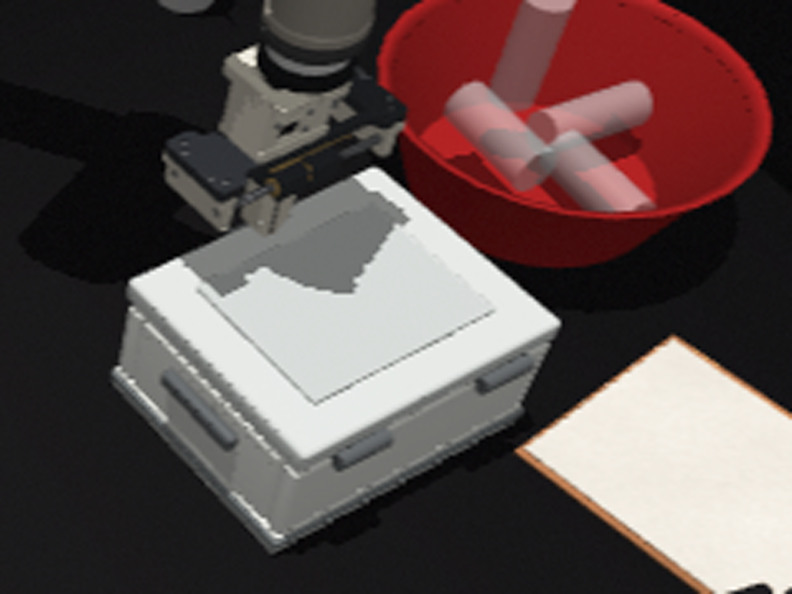

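{"fn": "send_rows", "kwargs": {
  "series": "-1 0.05 0 0 0;-1 0.1 0 0 0;-1 0.1 0 0 0"
}}

```text
time: 80.68
tool_pos: [357.1, 311.1, 123.5]
tcp_rot: [-1.194, 1.569, 0.51]
contact_force: [-4.2, -2.9, 15.3]
grip_width: 0.2
```

{"fn": "send_rows", "kwargs": {
  "series": "-1 0.03 0 0 0;-1 0.06 0 0 0;-1 0.06 0 0 0"
}}

```text
time: 81.05
tool_pos: [357.2, 311.2, 123.2]
tcp_rot: [-1.212, 1.568, 0.492]
contact_force: [-7.7, -5.1, 30.1]
grip_width: 0.1
```

{"fn": "send_rows", "kwargs": {
  "series": "-1 -0.5 0 0 0;-1 -2 0 0 0;-1 -4 0 0 0;-1 -4 3 0 0;-1 -4 3 0 0"
}}

```text
time: 81.68
tool_pos: [265.8, 298.6, 240.8]
tcp_rot: [-0.747, 1.57, 0.958]
contact_force: [0.3, 1.6, -0.6]
grip_width: 0.2
```

Run:
```python
from h import *
o,p,R=st();print(p,o["contact_force"])
s=capture("scene");save(s,"s58");save(s,"s58c",(370,100,570,250),4)
t=capture("top")
for q in(s,t):
 for n in ("lid_front","scoop_lip","scoop_grip","reagent_bottle","beaker"):
  for r in place_of(q,n): print(n,np.round(r["point"]),round(r["score"],2))
```

```text
[265.84791768 298.59750666 240.76964028] [ 0.33540386  1.59362959 -0.61310415]
lid_front [339. 314. 117.] 0.92
scoop_lip [ 648. -136.    7.] 0.69
scoop_lip [653. -36.   0.] 0.62
scoop_grip [655.   4.  65.] 0.82
reagent_bottle [ 732. -224.   -3.] 0.82
beaker [752. 180.   1.] 0.63
beaker [ 733. -226.   -1.] 0.5
lid_front [343. 311. 125.] 0.89
scoop_lip [ 651. -134.    5.] 0.87
scoop_grip [653.   4.  65.] 0.67
reagent_bottle [ 735. -227.   -3.] 0.71
beaker [748. 178.   0.] 0.81
beaker [654. -35.  -5.] 0.28
```

View pics/s58.png

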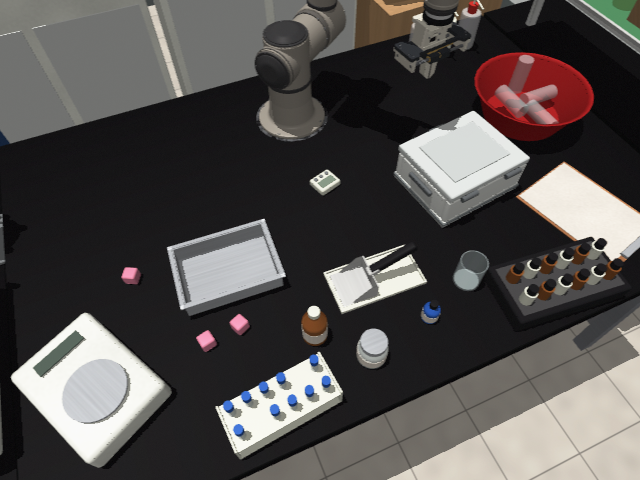

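View pics/s58c.png

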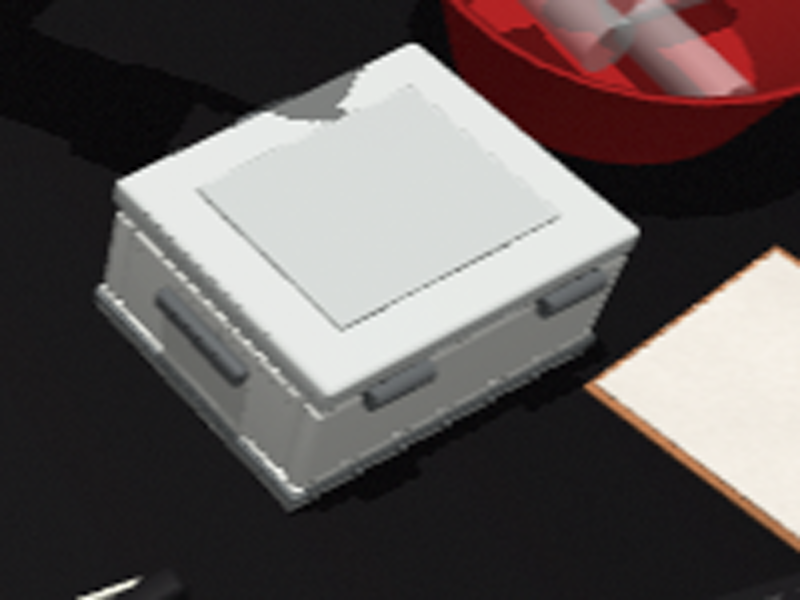

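Run:
```python
from h import *
print(close_job())
```

```text
the job is handed in; nothing more can be done
None
```

The job is handed in at about 82 s of the 210 s allowed. Every step in the task was carried out, but `close_job` reports no verdict.

**What I did**
- **Tub:** I laid the one tub present flat in the carrier, film side up.
- **Ice:** I brought all five ice cubes over with the scoop and slid them off the lip by jerking it back. The three pink cubes were left out as look-alikes.
- **Scoop and lid:** I put the scoop back in its drip tray. I then swung the lid down from behind and pressed the middle of its front edge until it snapped.

**What went wrong on the way**
- One ice cube slid off the scoop onto the bench next to the scale. I moved it along the scale with the scoop's side and scooped it up there, so the gripper did not touch it.
- The scoop's side nudged one pink cube by a few centimetres.
- Early on, the handle caught the pan rim and tilted the scoop in the grip. Letting the scoop settle flat on the pan floor and gripping it again fixed that.

**Last checks**
- **Lid:** After the snap, the resistance dropped to almost nothing. The fingers then met a hard stop at 123 mm, the shut height, with about 30 N pressing (the snap is given as some 10 N, at most 20). The two cameras put the lid's front edge at 117 and 125 mm.
- **Scoop:** Its lip is at about (650, -135, 6) mm and its grip at (654, 4, 65) mm, level in the tray.
- **Bystanders:** The bottle and the beaker are within a few millimetres of where they began.
- **Contents:** All five cubes and the tub showed inside, below the rim, in the last top picture before the lid was shut. They could not be seen after that.

The last checks all agreed, within the cameras' accuracy.

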